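# Load pad backing boards into the guarded press stand

### The arm

A 6-joint arm with a two-finger parallel gripper is mounted at the origin on the work surface. World frame = base frame: x ahead of the robot, y to its left, z up, the work surface at z = 0. Lengths are in m, angles in rad, forces in N, time in s.
With the tool pointing down it reaches from about 0.425 to 0.95 m from the base axis. Payload 3.5 kg.
Tool frame: the origin (TCP) lies on the centre line of the jaws, within the pads' length; the fingertips stand 11 mm ahead of it and the grasp point (between the pads) lies 8 mm behind it; x points along the fingers, y is the direction in which the jaws open and shut, and the axes are right-handed (so a half turn about x gives the same grasp; the last joint's range is limited). The gripper opens to 85 mm and grips with 20 to 120 N. Pads are 22 mm wide; open, the fingers measure 114 mm over their backs; the gripper's body (76 mm by 85 mm) begins 54 mm behind the grasp point. The pads swing forward as they close: fully open they stand 13 mm farther back than shut.
Start: joints at [-1.466, 0.286, 1.577, -0, 1.279, -0.15], TCP at [0.17, -0.653, 0.242] pointing down, gripper open.
Joint ranges: [-2.77, 2.77], [-0.9, 2.22], [0.21, 2.48], [-1.53, 4.67], [0.24, 2.81], [-2.84, 2.84]. Speed limits (rad/s): [2.79, 2.79, 3.14, 3.14, 3.14, 3.14].

### API

Orientations are given as a unit quaternion [x, y, z, w].
In Python, from plant import ctrl gives the robot as it stands. The module is installed in compiled form; this text tells all that it offers.
- The arm moves only by the tool drive_tool, never from a script. Its argument "series" is a list of rows, each a list of 2 entries, a list of its own where there are three numbers: the shift along the tool's x, y, z in units of 50 mm (1.0 is 50 mm), then the turn, a rotation vector about the tool's x, y, z in degrees. A call has 1 to 5 rows; each row shifts and turns the pose as measured when the row begins, along the tool's axes as they then stand; what a row does not reach is not made up. A row lasts 1/10 s, in which the tool goes at most 50 mm and 8.59 degrees, less where a joint would pass 70% of its speed; a pose out of reach is approached as far as the arm can. A call is refused whole if a number of a shift passes 1 or a number of a turn 8.59, either way. A call with a gripper value outside its range is refused whole. "grip" is the gripper's target within -1 to 1 (fully open at 1, half-way at 0, shut at -1), set as the call begins (left out, the last holds). The fingers move at their own pace and stop on an object; "newtons" is the grip in N (left out, the last holds). Time passes only in rows, so rows that do not move let the fingers close. It gives the time, the measured TCP pose, the force and the opening at its end, in the units of the state.
- ctrl.get_state(): the state, without advancing time (a new reading comes with each control period).
- ctrl.read_camera(name): name is "side" or "top"; returns a dict with "img" (480x640x3 uint8, red, green, blue), "camera_matrix" (3x3 intrinsics, pixels), "R" (3x3) and "t" (3): a world point X has camera coordinates R X + t. Camera axes: x right, y down, z forward; pixel columns grow to the right and rows downward; lengths in m; the calibration is good to about 2 mm. A picture is of the moment at which its call begins. There is no depth.
- ctrl.sign_off(): hands the job in, once; it reports no verdict.
The state is a dict: "time": time; "qpos": joint angles; "dq": joint speeds; "joint_efforts": joint torques, N m; "eef_pos": TCP position; "tcp_rot": TCP orientation; "contact_force": force on the tool from outside, world axes, zero at the start; "wrist_torque": the same for the moment, N m; "opening": opening from 0.0 (shut) to 1.0 (fully open).
Only numpy, scipy, OpenCV 4.12 (cv2) and the standard library are available. Lean on these libraries where they do the work, as an engineer would, in place of code of your own. Each camera call takes 0.05 s, during which the arm holds its last target.

### The job

Put the pad backing boards under the press: slide the clear guard of the pressing stand fully open, stack all the rectangular plywood boards on the bench into one square, flush-edged pile, lying flat inside the white outline with their long sides along it. Once they are all stacked, set the steel weight by its grip squarely on top of the pile, lined up with it, then slide the guard fully shut. Leave the other things on the bench where they are.

Things in the scene. Friction and masses are not known exactly. Their poses are not given: they have to be found in the camera images.
- pile_spot (a point): centre of the white rectangle (132 x 69 mm) painted on the pressing stand's base plate, on the plate's top face, 12 mm above the bench. x: along the guard's track, the way the guard opens (roughly away from the robot), y across it, z up; the rectangle's long side lies along x
- stand: pressing stand, 340 x 190 mm dark grey base plate fixed to the bench; origin on the bench under the rectangle's centre, axes as pile_spot. Its top is flat, 12 mm above the bench; the two track grooves for the guard are flush and run along x at 81 mm either side of the centre
- guard (a joint): slide of the clear guard, m: 0 fully shut over the rectangle, 0.165 fully open (end of track); stays where left, slides with about 3 N. The guard is a clear box, open below and at its -x end, 156 x 164 mm, roof 138 mm above the bench, 120 mm free height over the plate; fully open, its near edge is 87 mm from the rectangle's centre
- guard_handle (a point): centre of the black handle bar on the guard, 165 mm above the bench; axes as pile_spot. The bar is 90 mm long (y), 16 mm thick (x), 156 to 174 mm above the bench, on two posts 14 mm thick in x; it can be pinched across its 16 mm from above. With the guard shut it is straight above the rectangle's centre
- board1_mid (a point): centre (half-way up) of a flat plywood backing board, 120 mm (x) x 60 mm (y) x 12 mm thick (z, up at the start), 70 g, all boards alike, with two flush steel nuts in one face; starts flat on the bench; in the pile either face may be up; None if absent
- board2_mid (a point): centre (half-way up) of a flat plywood backing board, 120 mm (x) x 60 mm (y) x 12 mm thick (z, up at the start), 70 g, all boards alike, with two flush steel nuts in one face; starts flat on the bench; in the pile either face may be up; None if absent
- board3_mid (a point): centre (half-way up) of a flat plywood backing board, 120 mm (x) x 60 mm (y) x 12 mm thick (z, up at the start), 70 g, all boards alike, with two flush steel nuts in one face; starts flat on the bench; in the pile either face may be up; None if absent
- board4_mid (a point): centre (half-way up) of a flat plywood backing board, 120 mm (x) x 60 mm (y) x 12 mm thick (z, up at the start), 70 g, all boards alike, with two flush steel nuts in one face; starts flat on the bench; in the pile either face may be up; None if absent
- board5_mid (a point): centre (half-way up) of a flat plywood backing board, 120 mm (x) x 60 mm (y) x 12 mm thick (z, up at the start), 70 g, all boards alike, with two flush steel nuts in one face; starts flat on the bench; in the pile either face may be up; None if absent
- weight_base (a point): centre of the underside of the steel press weight: a slab 110 mm (x) x 54 mm (y) x 16 mm high with a raised grip bar on top, about 0.7 kg; starts standing on the bench; x along its length, z up
- weight_grip (a point): centre of the weight's grip bar, 41 mm above its underside; the bar is 80 mm long along x, 14 mm thick across y, and spans 34 to 48 mm above the underside, with two posts 12 mm thick below it; pinch it across y from above
- tape: orange tape measure, 50 x 45 x 30 mm high; bystander, to be left where it is; origin at the centre of its underside
- spool: black thread spool standing up, 40 mm across, 44 mm high; bystander, to be left where it is; origin at the centre of its underside
- screwdriver: screwdriver lying flat beyond the boards; bystander, to be left where it is
- hammer: hammer lying flat to the left; bystander, to be left where it is
- gluejar: glue jar, 70 mm across, 100 mm high; bystander, to be left where it is; origin at the centre of its underside
- puck: round plywood disc, 90 mm across, 14 mm thick; bystander, to be left where it is; origin at the centre of its underside
- mug: white mug, 80 mm across, 90 mm high; bystander, to be left where it is; origin at the centre of its underside
Mind the look-alikes: they are no part of the job. Leave any orange look-alike of the part that bears board1_mid alone.

How it is judged:
By the outcome, as a careful person would: the job done as asked, in the order asked, and still so for the second after the job is handed in, with the robot touching nothing.
Of board1, board2, board3, board4, board5 only 3 to 5 are there at a start; the rules pass over those that are not, and their reading is None.
At some moment in a run one of board1, board2, board3, board4, board5 may be knocked a few centimetres aside while the robot is not near it.
It also fails if it takes over 210 s, if anything falls off the work surface, if the arm or the gripper's body presses on something with over 40 N, if the wrist force passes 120 N, or if a joint passes its speed limit or range.

## Working session

There is one attempt and no reset: what is moved stays moved. The work goes in short steps, Python scripts to look and compute and a tool call to move; the robot and the scene stay as the last step left them, time stands still between calls to the robot, and variables do not carry over. Pictures are saved under pics/ and viewed, and the job is handed in when it is done.

Besides the shell and the picture viewer there is one more tool, called after "Call:" in YAML: its name, and indented under it one key for each argument. drive_tool: Moves the arm, as the interface text tells. Its arguments: {"type":"object","properties":{"series":{"type":"array"},"grip":{"type":"number"},"newtons":{"type":"number"}},"required":["series"]}

```bash
mkdir -p pics; ls; cat > h.py <<'E'
from plant import ctrl
import numpy as np, cv2
from scipy.spatial.transform import Rotation as Ro
def cam(n,save=None):
    c=ctrl.read_camera(n); c={k:(np.array(v)) for k,v in c.items()}
    if save: cv2.imwrite('pics/'+save,c['img'][:,:,::-1])
    return c
def ray(c,uv,z):
    K,R,t=c['camera_matrix'],c['R'],c['t']
    uv=np.atleast_2d(np.array(uv,float))
    d=np.c_[uv,np.ones(len(uv))]@np.linalg.inv(K).T@R
    o=-R.T@t
    return (o+d*((z-o[2])/d[:,2])[:,None])[:,:2]
def proj(c,X):
    p=(np.atleast_2d(X)@c['R'].T+c['t'])@c['camera_matrix'].T
    return p[:,:2]/p[:,2:]
E
python3 - <<'E'
from h import *
for n in('top','side'):
    c=cam(n,n+'0.png'); print(n,c['camera_matrix'],-c['R'].T@c['t'],c['R'])
s=ctrl.get_state();print(s)
E
```

```text
pics
top [[521.2292635    0.         318.46733005]
 [  0.         521.2292635  249.00571876]
 [  0.           0.           1.        ]] [0.28780094 0.02649625 1.31073588] [[-0.00803749 -0.99987829  0.01337144]
 [-0.98618812  0.00571379 -0.16553047]
 [ 0.16543393 -0.0145172  -0.98611402]]
side [[599.66714507   0.         328.38998493]
 [  0.         599.66714507 232.08490996]
 [  0.           0.           1.        ]] [ 0.12697286 -0.94911982  1.06418699] [[ 0.93385086 -0.3575551  -0.00877025]
 [-0.24747832 -0.62826401 -0.73758987]
 [ 0.25821898  0.69096938 -0.67519202]]
{'time': 0.1, 'qpos': array([-1.46597275e+00,  2.87079191e-01,  1.57803712e+00, -1.15591553e-05,
        1.27855759e+00, -1.49973235e-01]), 'dq': array([ 0.00039108,  0.00040421, -0.0025947 , -0.00158925,  0.00060086,
        0.00089849]), 'joint_efforts': array([ 1.38552750e-03, -4.07298017e+01, -2.93697095e+01, -1.32184209e-04,
        3.41741150e-03,  1.47581096e-05]), 'eef_pos': array([ 0.17011687, -0.65262954,  0.24108051]), 'tcp_rot': array([ 0.70138841,  0.09057764, -0.70136301,  0.08910618]), 'contact_force': array([-0.66086975,  0.41419692, -0.52858167]), 'wrist_torque': array([-0.0303973 ,  0.04212549, -0.01096804]), 'opening': 0.9975992706894251}
```

View pics/top0.png

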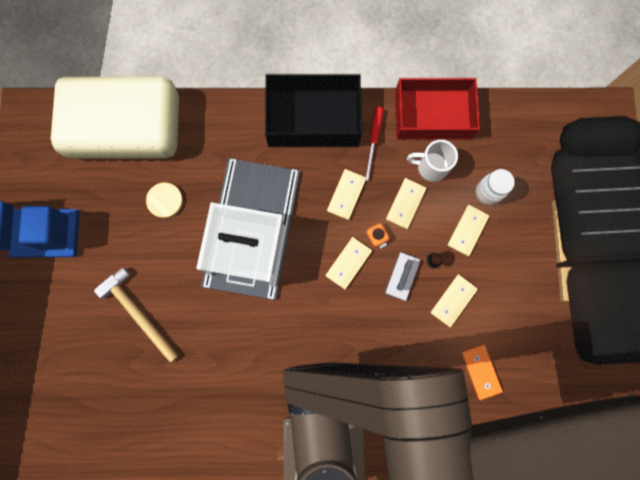

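View pics/side0.png

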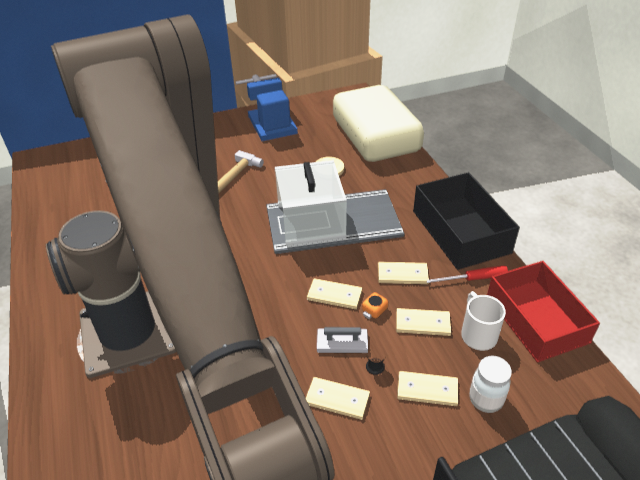

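The five boards are at top pixels (347,194), (406,203), (468,231), (349,262) and (454,301). The orange rectangle at (482,373) is the look-alike, and the round disc at (164,200) is the puck. The weight is at (403,276) and the stand at (250,230), with the handle at (238,240).

```bash
cat >> h.py <<'E'
def fitrect(c,mask,box,zs,amin=100):
    m=np.zeros_like(mask);x0,y0,x1,y1=box;m[y0:y1,x0:x1]=mask[y0:y1,x0:x1]
    m=cv2.morphologyEx(m,cv2.MORPH_CLOSE,np.ones((5,5),np.uint8))
    cs,_=cv2.findContours(m,cv2.RETR_EXTERNAL,cv2.CHAIN_APPROX_NONE)
    out=[]
    for k in cs:
        if cv2.contourArea(k)<amin: continue
        P=ray(c,k[:,0,:],zs)*1000
        (ctr,(w,h),a)=cv2.minAreaRect(P.astype(np.float32))
        if w<h: w,h=h,w; a+=90
        a=(a+90)%180-90
        out.append((np.round(k[:,0].mean(0)),np.round(ctr,1),round(w,1),round(h,1),round(a,1)))
    return out
def cream(c):
    hsv=cv2.cvtColor(c['img'],cv2.COLOR_RGB2HSV)
    return cv2.inRange(hsv,(18,40,170),(35,140,255))
E
python3 - <<'E'
from h import *
for n,box in(('top',(320,150,500,340)),('side',(290,250,470,430))):
    c=cam(n)
    for o in fitrect(c,cream(c),box,0.012): print(n,*o)
    cv2.imwrite(f'pics/{n}_z.png',cv2.resize(c['img'][150:340,190:510] if n=='top' else c['img'][150:430,250:480],None,fx=2.4 if n=='top' else 2.1,fy=2.4 if n=='top' else 2.1,interpolation=cv2.INTER_CUBIC)[:,:,::-1])
E
```

```text
top [454. 300.] [ 374.3 -328.9] 121.9 62.0 -37.8
top [348. 263.] [470.7 -67.6] 121.5 61.3 -35.6
top [468. 230.] [ 553.1 -374.5] 121.5 61.6 -29.0
top [406. 203.] [ 624.9 -218.3] 121.9 61.1 -26.1
top [346. 194.] [649.5 -65.4] 122.6 61.1 -23.4
side [333. 405.] [ 357.4 -349.4] 121.8 35.4 -43.8
side [426. 386.] [ 549.  -380.6] 119.0 66.5 -29.2
side [425. 320.] [ 620.4 -224.5] 119.7 68.1 -26.1
side [332. 299.] [455.3 -87.6] 120.2 34.5 -39.8
side [403. 271.] [645.8 -71.3] 120.0 66.8 -21.4
```

View pics/top_z.png

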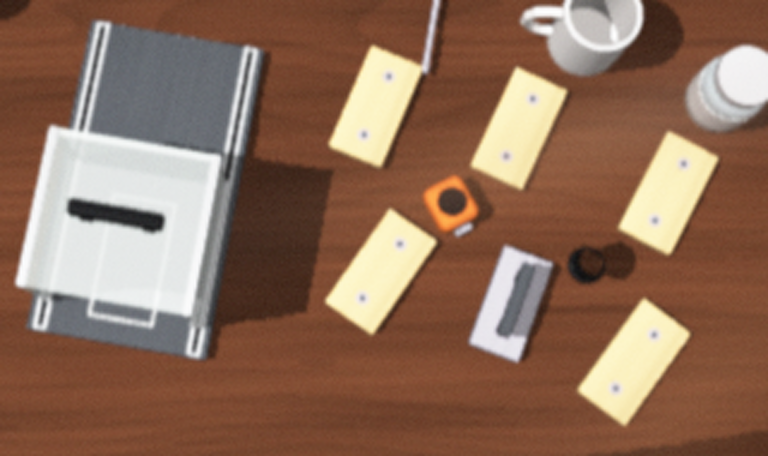

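View pics/side_z.png

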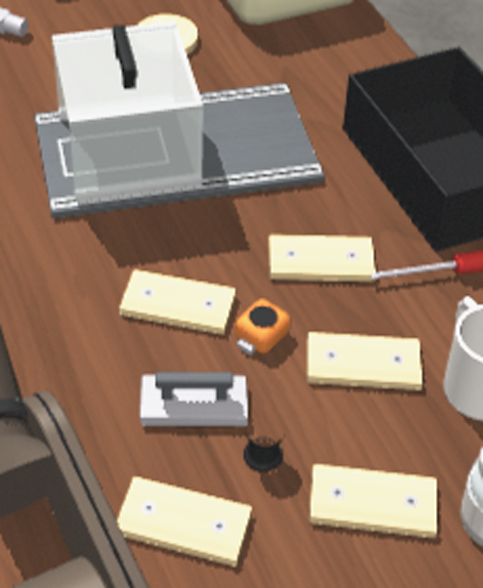

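All five rectangles have two nuts each, so they are the boards. Next I'll use the nut midpoints for fine positions, and measure the handle, the stand axis and the weight.

```bash
cat >> h.py <<'E'
def nuts(c,ctr_px,r=40,z=0.012):
    g=cv2.cvtColor(c['img'],cv2.COLOR_RGB2GRAY).astype(float)
    m=cream(c)
    n,l,st,ce=cv2.connectedComponentsWithStats(m)
    k=l[int(ctr_px[1]),int(ctr_px[0])]
    if k==0: k=1+np.argmin(np.linalg.norm(ce[1:]-np.array(ctr_px),axis=1)-0*st[1:,4]/1)
    mm=(l==k).astype(np.uint8)
    cs,_=cv2.findContours(mm,cv2.RETR_EXTERNAL,cv2.CHAIN_APPROX_NONE)
    full=np.zeros_like(mm);cv2.drawContours(full,cs,-1,1,-1)
    full=cv2.erode(full,np.ones((3,3)),iterations=2)
    b=cv2.cvtColor(c['img'],cv2.COLOR_RGB2HSV)[:,:,1].astype(float)
    med=np.median(b[full>0])
    w=np.clip((med-b)-18,0,None)*full
    n,l,st,ce=cv2.connectedComponentsWithStats((w>0).astype(np.uint8))
    bl=[]
    for i in range(1,n):
        ys,xs=np.where(l==i);ww=w[ys,xs]
        bl.append((ww.sum(),(xs*ww).sum()/ww.sum(),(ys*ww).sum()/ww.sum()))
    bl=sorted(bl)[-2:]
    if len(bl)<2: return None
    P=ray(c,[q[1:] for q in bl],z)*1000
    d=P[0]-P[1]
    a=np.degrees(np.arctan2(d[1],d[0]))
    return np.round(P.mean(0),1),round((a+90)%180-90,1),round(np.linalg.norm(d),1)
E
python3 - <<'E'
from h import *
A={'top':[(454,301),(348,263),(468,230),(406,203),(346,194)],'side':[(338,398),(335,293),(428,388),(423,322),(403,272)]}
for n in A:
    c=cam(n)
    for p in A[n]: print(n,p,nuts(c,p))
c=cam('top');hsv=cv2.cvtColor(c['img'],cv2.COLOR_RGB2HSV)
m=cv2.inRange(hsv,(0,0,0),(180,255,60))
print('handle',fitrect(c,m,(205,220,275,260),.174,30))
m=cv2.inRange(hsv,(90,0,70),(160,70,255))
print('weight',fitrect(c,m,(380,245,425,305),.016,30))
m=cv2.inRange(hsv,(0,0,0),(180,255,90))
print(hsv[270:282:2,395:412:2])
E
```

```text
top (454, 301) (array([ 374.4, -329.9]), np.float64(-37.9), np.float64(70.2))
top (348, 263) (array([470.8, -67.8]), np.float64(-35.6), np.float64(70.0))
top (468, 230) (array([ 553.8, -376. ]), np.float64(-29.7), np.float64(70.0))
top (406, 203) (array([ 625. , -218.8]), np.float64(-26.1), np.float64(69.9))
top (346, 194) (array([650.1, -65.4]), np.float64(-23.5), np.float64(70.3))
side (338, 398) None
side (335, 293) None
side (428, 388) None
side (423, 322) None
side (403, 272) None
handle [(array([238., 239.]), array([501. , 188.5]), 86.3, 13.6, 79.0)]
weight [(array([402., 276.]), array([ 435.7, -202.7]), 110.0, 53.2, -21.9)]
[[[135   6 236]
  [135   6 237]
  [135   6 236]
  [135   7 235]
  [123  13 173]
  [112  25 112]
  [113  20 113]
  [113  19 106]
  [131  14 145]]

 [[132   5 236]
  [132   5 235]
  [138   5 236]
  [133   8 231]
  [116  15 133]
  [106  25 114]
  [110  21 111]
  [124  15 120]
  [132   9 147]]

 [[130   6 236]
  [135   6 236]
  [135   7 235]
  [127  11 204]
  [110  21 110]
  [113  20 115]
  [116  17 107]
  [135  18 138]
  [130  15 150]]

 [[135   6 236]
  [132   5 236]
  [132   5 234]
  [126  17 151]
  [112  25 114]
  [107  21 110]
  [125  14 108]
  [135  14 146]
  [131  13 152]]

 [[130   6 237]
  [135   6 237]
  [135   9 226]
  [109  17 119]
  [114  23 112]
  [103  21 109]
  [137  18 127]
  [135  14 150]
  [133  12 148]]

 [[133   8 237]
  [140   7 235]
  [129  13 201]
  [109  26 109]
  [108  23 113]
  [116  20 104]
  [131  14 142]
  [131  14 148]
  [141  12 150]]]
  return _methods._mean(a, axis=axis, dtype=dtype,
  ret = ret.dtype.type(ret / rcount)
```

```bash
cat >> h.py <<'E'
def plan(pos,jaw,maxrows=5,step=49.0,turn=8.4):
    """pos mm TCP, jaw deg (mod 180) -> rows in tool units"""
    s=ctrl.get_state();p=np.array(s['eef_pos'])*1000;R=Ro.from_quat(s['tcp_rot'])
    best=None
    for a in (jaw,jaw+180):
        a=np.radians(a);x=np.array([0,0,-1.]);y=np.array([np.cos(a),np.sin(a),0]);z=np.cross(x,y)
        T=Ro.from_matrix(np.c_[x,y,z]);rv=(R.inv()*T).as_rotvec()
        if best is None or np.linalg.norm(rv)<np.linalg.norm(best[1]): best=(T,rv)
    T,rv=best; pos=np.array(pos,float)
    n=int(max(1,np.ceil(np.linalg.norm(pos-p)/step),np.ceil(np.degrees(np.abs(rv).max())/turn)))
    print(f"t={s['time']:.1f} p={np.round(p,1)} jawnow={np.degrees(np.arctan2(*R.as_matrix()[[1,0],1])):.1f} err={np.round(pos-p,1)} rot={np.round(np.degrees(rv),1)} open={s['opening']:.3f} F={np.round(s['contact_force'],1)} q={np.round(s['qpos'],2)} rows={n}")
    rows=[]
    for i in range(n):
        d=R.inv().apply((pos-p)/n)/50
        rows.append([[round(float(v),3) for v in d],[round(float(v),1) for v in np.degrees(rv/n)]])
        R=R*Ro.from_rotvec(rv/n)
    for i in range(0,n,maxrows): print(str(rows[i:i+maxrows]).replace(' ',''))
E
python3 - <<'E'
from h import *
plan((500,-150,250),-11)
E
```

```text
t=0.3 p=[ 170.1 -653.   242. ] jawnow=-75.4 err=[329.9 503.    8. ] rot=[-64.4  -0.    0. ] open=0.999 F=[-0.4  0.2  0.4] q=[-1.47  0.29  1.58 -0.    1.28 -0.15] rows=13
[[[-0.012,-0.621,-0.686],[-5.0,-0.0,0.0]],[[-0.012,-0.559,-0.737],[-5.0,-0.0,0.0]],[[-0.012,-0.494,-0.783],[-5.0,-0.0,0.0]],[[-0.012,-0.424,-0.823],[-5.0,-0.0,0.0]],[[-0.012,-0.352,-0.856],[-5.0,-0.0,0.0]]]
[[[-0.012,-0.276,-0.883],[-5.0,-0.0,0.0]],[[-0.012,-0.199,-0.904],[-5.0,-0.0,0.0]],[[-0.012,-0.12,-0.918],[-5.0,-0.0,0.0]],[[-0.012,-0.041,-0.925],[-5.0,-0.0,0.0]],[[-0.012,0.039,-0.925],[-5.0,-0.0,0.0]]]
[[[-0.012,0.119,-0.918],[-5.0,-0.0,0.0]],[[-0.012,0.198,-0.904],[-5.0,-0.0,0.0]],[[-0.012,0.275,-0.884],[-5.0,-0.0,0.0]]]
```

Call:
drive_tool:
  series:
    - [[-0.01,-0.62,-0.69],[-5,0,0]]
    - [[-0.01,-0.56,-0.74],[-5,0,0]]
    - [[-0.01,-0.49,-0.78],[-5,0,0]]
    - [[-0.01,-0.42,-0.82],[-5,0,0]]
    - [[-0.01,-0.35,-0.86],[-5,0,0]]
  grip: 0.2
  newtons: 40

```text
time: 0.85
eef_pos: [0.2962, -0.4577, 0.2431]
tcp_rot: [-0.664, -0.242, 0.665, -0.242]
contact_force: [0.3, -0.4, -0.0]
opening: 0.604
```

Call:
drive_tool:
  series:
    - [[-0.01,-0.28,-0.88],[-5,0,0]]
    - [[-0.01,-0.2,-0.9],[-5,0,0]]
    - [[-0.01,-0.12,-0.92],[-5,0,0]]
    - [[-0.01,-0.04,-0.92],[-5,0,0]]
    - [[-0.01,0.04,-0.92],[-5,0,0]]

```text
time: 1.35
eef_pos: [0.4223, -0.2536, 0.2468]
tcp_rot: [0.593, 0.383, -0.593, 0.386]
contact_force: [0.3, -0.3, 0.2]
opening: 0.597
```

```bash
python3 - <<'E'
from h import *
plan((501,188.5,250),-11)
c=cam('top','t1.png');c=cam('side','s1.png')
E
```

```text
t=1.4 p=[ 422.3 -253.6  246.8] jawnow=-24.0 err=[ 78.7 442.1   3.2] rot=[-13.    0.1  -0.2] open=0.597 F=[ 0.3 -0.3  0.2] q=[-0.75 -0.13  2.01 -0.    1.26 -0.33] rows=10
[[[-0.009,-0.217,-0.872],[-1.3,0.0,-0.0]],[[-0.009,-0.197,-0.876],[-1.3,0.0,-0.0]],[[-0.008,-0.177,-0.881],[-1.3,0.0,-0.0]],[[-0.008,-0.157,-0.884],[-1.3,0.0,-0.0]],[[-0.008,-0.136,-0.888],[-1.3,0.0,-0.0]]]
[[[-0.008,-0.116,-0.891],[-1.3,0.0,-0.0]],[[-0.007,-0.096,-0.893],[-1.3,0.0,-0.0]],[[-0.007,-0.075,-0.895],[-1.3,0.0,-0.0]],[[-0.007,-0.055,-0.896],[-1.3,0.0,-0.0]],[[-0.007,-0.035,-0.897],[-1.3,0.0,-0.0]]]
```

Call:
drive_tool:
  series:
    - [[0,-0.22,-0.87],[-1.3,0,0]]
    - [[0,-0.2,-0.88],[-1.3,0,0]]
    - [[0,-0.18,-0.88],[-1.3,0,0]]
    - [[0,-0.16,-0.88],[-1.3,0,0]]
    - [[0,-0.14,-0.89],[-1.3,0,0]]

```text
time: 1.95
eef_pos: [0.4624, -0.0287, 0.2474]
tcp_rot: [0.572, 0.414, -0.57, 0.42]
contact_force: [0.8, -0.3, -0.1]
opening: 0.604
```

Call:
drive_tool:
  series:
    - [[0,-0.12,-0.89],[-1.3,0,0]]
    - [[0,-0.1,-0.89],[-1.3,0,0]]
    - [[0,-0.08,-0.9],[-1.3,0,0]]
    - [[0,-0.06,-0.9],[-1.3,0,0]]
    - [[0,-0.04,-0.9],[-1.3,0,0]]

```text
time: 2.45
eef_pos: [0.5032, 0.1987, 0.2479]
tcp_rot: [0.548, 0.443, -0.545, 0.453]
contact_force: [0.9, 0.6, -0.3]
opening: 0.603
```

```bash
python3 - <<'E'
from h import *
plan((501,188.5,159),-11)
E
```

```text
t=2.5 p=[503.2 198.7 247.9] jawnow=-11.3 err=[ -2.2 -10.2 -88.9] rot=[-0.3  0.4 -0.8] open=0.603 F=[ 0.9  0.6 -0.3] q=[ 0.19 -0.02  1.91 -0.01  1.24  0.39] rows=2
[[[0.889,-0.014,0.098],[-0.2,0.2,-0.4]],[[0.889,-0.008,0.101],[-0.2,0.2,-0.4]]]
```

Call:
drive_tool:
  series:
    - [[0,0,0.2],[-0.3,0.4,-0.8]]
    - [[0.6,0,0],[0,0,0]]
    - [[0.6,0,0],[0,0,0]]
    - [[0.5,0,0],[0,0,0]]

```text
time: 2.85
eef_pos: [0.5061, 0.1928, 0.1664]
tcp_rot: [0.548, 0.45, -0.54, 0.454]
contact_force: [0.8, -0.3, -0.7]
opening: 0.596
```

```bash
python3 - <<'E'
from h import *
plan((501,188.5,158),-11)
E
```

```text
t=2.9 p=[506.1 192.8 166.4] jawnow=-10.6 err=[-5.1 -4.3 -8.4] rot=[ 0.4 -0.3 -0.7] open=0.596 F=[ 0.8 -0.3 -0.7] q=[0.18 0.06 1.98 0.   1.09 0.36] rows=1
[[[0.167,-0.086,0.104],[0.4,-0.3,-0.7]]]
```

Call:
drive_tool:
  series:
    - [[0.17,-0.09,0.1],[0.4,-0.3,-0.7]]
    - [[0,0,0],[0,0,0]]

```text
time: 3.05
eef_pos: [0.4985, 0.1858, 0.1537]
tcp_rot: [-0.543, -0.45, 0.549, -0.447]
contact_force: [-0.3, 0.4, 0.1]
opening: 0.598
```

```bash
python3 - <<'E'
from h import *
plan((501,188.5,158),-11)
c=cam('side','s2.png')
cv2.imwrite('pics/s2z.png',cv2.resize(c['img'][100:300,200:420],None,fx=3,fy=3)[:,:,::-1])
E
```

```text
t=3.0 p=[498.5 185.8 153.7] jawnow=-11.2 err=[2.5 2.7 4.3] rot=[-0.2  0.2  0.5] open=0.598 F=[-0.3  0.4  0.1] q=[ 0.17  0.07  2.   -0.    1.09  0.36] rows=1
[[[-0.087,0.039,-0.063],[-0.2,0.2,0.5]]]
```

View pics/s2z.png

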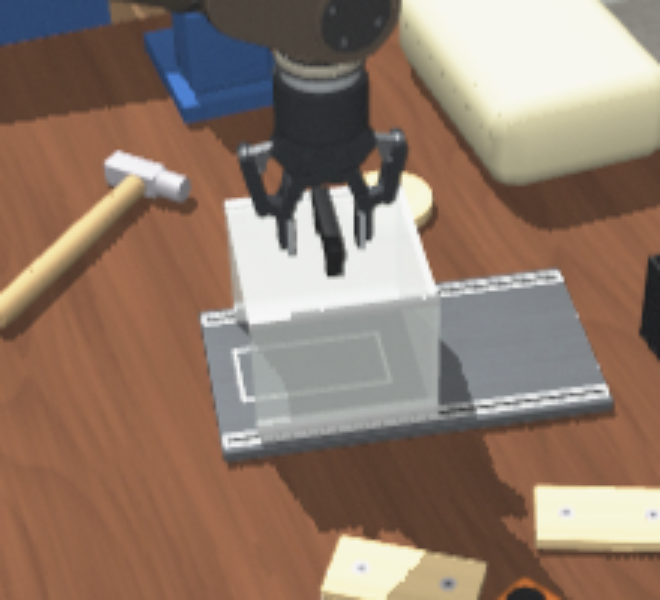

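The handle bar sits between the fingers. The guard is slightly open already, because the outline's near end shows outside it at (235,370). I'll centre on the bar and pinch it.

Call:
drive_tool:
  series:
    - [[-0.06,0.04,-0.06],[-0.2,0.2,0.5]]
    - [[0,0,0],[0,0,0]]

```text
time: 3.3
eef_pos: [0.5036, 0.188, 0.1605]
tcp_rot: [0.548, 0.448, -0.544, 0.451]
contact_force: [-0.8, -0.1, 0.5]
opening: 0.6
```

Call:
drive_tool:
  series:
    - [[0,0,0],[0,0,0]]
    - [[0,0,0],[0,0,0]]
    - [[0,0,0],[0,0,0]]
    - [[0,0,0],[0,0,0]]
  grip: -1
  newtons: 30

```text
time: 3.7
eef_pos: [0.5048, 0.1884, 0.1635]
tcp_rot: [0.549, 0.448, -0.542, 0.452]
contact_force: [1.0, -0.7, -1.6]
opening: 0.181
```

```bash
python3 - <<'E'
from h import *
s=ctrl.get_state();p=s['eef_pos']*1000
a=np.radians(-11)
plan(p+np.array([np.cos(a)*150,np.sin(a)*150,0]),-11,step=25)
E
```

```text
t=3.7 p=[504.8 188.4 163.5] jawnow=-10.9 err=[147.2 -28.6   0. ] rot=[ 0.1 -0.2 -0.6] open=0.181 F=[ 1.  -0.7 -1.6] q=[ 0.17  0.06  1.99 -0.    1.08  0.36] rows=7
[[[0.005,0.429,0.001],[0.0,-0.0,-0.1]],[[0.004,0.429,0.0],[0.0,-0.0,-0.1]],[[0.003,0.429,0.0],[0.0,-0.0,-0.1]],[[0.003,0.429,0.0],[0.0,-0.0,-0.1]],[[0.002,0.429,0.0],[0.0,-0.0,-0.1]]]
[[[0.001,0.429,0.0],[0.0,-0.0,-0.1]],[[0.001,0.429,0.0],[0.0,-0.0,-0.1]]]
```

Call:
drive_tool:
  series:
    - [[0,0.4,0],[0,0,0]]
    - [[0,0.4,0],[0,0,0]]
    - [[0,0.4,0],[0,0,0]]
    - [[0,0.4,0],[0,0,0]]
    - [[0,0.3,0],[0,0,0]]

```text
time: 4.2
eef_pos: [0.5948, 0.1719, 0.1635]
tcp_rot: [-0.544, -0.452, 0.545, -0.45]
contact_force: [-2.7, 0.5, 0.5]
opening: 0.181
```

```bash
python3 - <<'E'
from h import *
plan((650,160,163),-11)
E
```

```text
t=4.2 p=[594.8 171.9 163.5] jawnow=-10.7 err=[ 55.2 -11.9  -0.5] rot=[ 0.3 -0.1  0.2] open=0.181 F=[-2.7  0.5  0.5] q=[0.12 0.24 1.78 0.   1.12 0.3 ] rows=2
[[[0.003,0.564,0.015],[0.1,-0.0,0.1]],[[0.004,0.564,0.013],[0.1,-0.0,0.1]]]
```

Call:
drive_tool:
  series:
    - [[0,0.3,0],[0,0,0]]
    - [[0,0.2,0],[0,0,0]]
    - [[0,0.15,0],[0,0,0]]

```text
time: 4.5
eef_pos: [0.6279, 0.1659, 0.1635]
tcp_rot: [-0.543, -0.453, 0.545, -0.45]
contact_force: [-3.5, 1.0, 2.5]
opening: 0.177
```

Call:
drive_tool:
  series:
    - [[0,0.12,0],[0,0,0]]
    - [[0,0.12,0],[0,0,0]]
    - [[0,0.12,0],[0,0,0]]

```text
time: 4.8
eef_pos: [0.646, 0.1626, 0.1635]
tcp_rot: [-0.543, -0.453, 0.546, -0.45]
contact_force: [-16.8, 2.3, 2.5]
opening: 0.181
```

Call:
drive_tool:
  series:
    - [[0,0.12,0],[0,0,0]]
    - [[0,0.12,0],[0,0,0]]
    - [[0,0.12,0],[0,0,0]]

```text
time: 5.1
eef_pos: [0.6459, 0.1626, 0.1631]
tcp_rot: [-0.526, -0.468, 0.561, -0.436]
contact_force: [-21.2, 0.9, 11.7]
opening: 0.179
```

End of track: the force rose at x=0.646. I'll relax, release and lift.

Call:
drive_tool:
  series:
    - [[0,0,0],[0,0,0]]
    - [[0,0,0],[0,0,0]]

```text
time: 5.3
eef_pos: [0.6457, 0.1626, 0.1632]
tcp_rot: [-0.526, -0.467, 0.561, -0.437]
contact_force: [-3.3, -0.6, 0.2]
opening: 0.179
```

Call:
drive_tool:
  series:
    - [[0,0,0],[0,0,0]]
    - [[0,0,0],[0,0,0]]
    - [[0,0,0],[0,0,0]]
  grip: 0.3

```text
time: 5.6
eef_pos: [0.6466, 0.1626, 0.1628]
tcp_rot: [-0.527, -0.467, 0.56, -0.437]
contact_force: [0.8, 0.3, -0.3]
opening: 0.648
```

```bash
python3 - <<'E'
from h import *
plan((646,162,250),-11,step=30)
E
```

```text
t=5.6 p=[646.6 162.6 162.8] jawnow=-10.5 err=[-0.6 -0.6 87.2] rot=[0.5 0.5 3.7] open=0.648 F=[ 0.8  0.3 -0.3] q=[0.09 0.37 1.62 0.01 1.21 0.27] rows=3
[[[-0.58,-0.041,0.01],[0.2,0.2,1.2]],[[-0.58,-0.028,0.008],[0.2,0.2,1.2]],[[-0.581,-0.016,0.006],[0.2,0.2,1.2]]]
```

Call:
drive_tool:
  series:
    - [[-0.58,-0.04,0],[0.2,0.2,1.2]]
    - [[-0.58,-0.03,0],[0.2,0.2,1.2]]
    - [[-0.6,0,0],[0.2,0.2,1.2]]

```text
time: 5.9
eef_pos: [0.6448, 0.1622, 0.2451]
tcp_rot: [-0.543, -0.452, 0.55, -0.446]
contact_force: [-0.2, -0.3, 0.1]
opening: 0.648
```

```bash
python3 - <<'E'
from h import *
plan((471,-68,150),54.4)
E
```

```text
t=5.9 p=[644.8 162.2 245.1] jawnow=-11.2 err=[-173.8 -230.2  -95.1] rot=[-65.6  -0.3   0.7] open=0.648 F=[-0.2 -0.3  0.1] q=[0.09 0.27 1.59 0.   1.29 0.29] rows=8
[[[0.243,-0.311,0.649],[-8.2,-0.0,0.1]],[[0.243,-0.401,0.598],[-8.2,-0.0,0.1]],[[0.243,-0.482,0.534],[-8.2,-0.0,0.1]],[[0.242,-0.554,0.46],[-8.2,-0.0,0.1]],[[0.242,-0.614,0.376],[-8.2,-0.0,0.1]]]
[[[0.241,-0.662,0.284],[-8.2,-0.0,0.1]],[[0.24,-0.696,0.186],[-8.2,-0.0,0.1]],[[0.239,-0.716,0.085],[-8.2,-0.0,0.1]]]
```

Call:
drive_tool:
  series:
    - [[0,-0.31,0.65],[-8.2,0,0]]
    - [[0,-0.4,0.6],[-8.2,0,0]]
    - [[0.2,-0.48,0.53],[-8.2,0,0]]
    - [[0.3,-0.55,0.46],[-8.2,0,0]]
    - [[0.3,-0.61,0.38],[-8.2,0,0]]
  grip: 0.75

```text
time: 6.4
eef_pos: [0.5435, 0.0159, 0.2161]
tcp_rot: [0.348, 0.613, -0.342, 0.621]
contact_force: [0.6, -0.9, 0.0]
opening: 0.875
```

Call:
drive_tool:
  series:
    - [[0.3,-0.66,0.28],[-8.2,0,0]]
    - [[0.3,-0.7,0.19],[-8.2,0,0]]
    - [[0.3,-0.72,0.08],[-8.2,0,0]]

```text
time: 6.7
eef_pos: [0.4807, -0.0754, 0.1701]
tcp_rot: [0.202, 0.672, -0.199, 0.684]
contact_force: [0.3, -0.9, -0.2]
opening: 0.875
```

```bash
python3 - <<'E'
from h import *
plan((471,-68,90),54.4,step=30)
c=cam('top','t3.png')
cv2.imwrite('pics/t3z.png',cv2.resize(c['img'][150:340,190:510],None,fx=2.4,fy=2.4,interpolation=cv2.INTER_CUBIC)[:,:,::-1])
E
```

```text
t=6.7 p=[480.7 -75.4 170.1] jawnow=57.0 err=[ -9.7   7.4 -80.1] rot=[ 2.6  0.8 -0.6] open=0.875 F=[ 0.3 -0.9 -0.2] q=[-0.37 -0.07  2.1   0.01  1.09 -1.37] rows=3
[[[0.533,0.001,-0.089],[0.9,0.3,-0.2]],[[0.533,0.001,-0.086],[0.9,0.3,-0.2]],[[0.534,0.002,-0.084],[0.9,0.3,-0.2]]]
```

View pics/t3z.png

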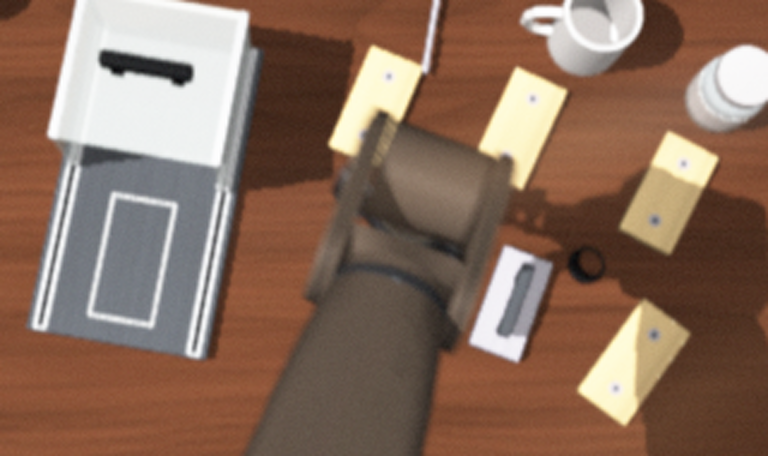

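The guard is fully open and the outline is clear, with its corners near (113,192)-(153,327) in the enlarged view. I'll measure the outline.

```bash
python3 - <<'E'
from h import *
for n,f,box in(('top','t3.png',(222,225,268,292)),):
    c=cam(n); hsv=cv2.cvtColor(c['img'],cv2.COLOR_RGB2HSV)
    m=cv2.inRange(hsv,(0,0,150),(180,60,255))
    for o in fitrect(c,m,box,0.012,200): print(n,*o)
c=cam('side','s3.png'); hsv=cv2.cvtColor(c['img'],cv2.COLOR_RGB2HSV)
m=cv2.inRange(hsv,(0,0,150),(180,60,255))
for o in fitrect(c,m,(272,200,340,250),0.012,100): print('side',*o)
c=cam('top');hsv=cv2.cvtColor(c['img'],cv2.COLOR_RGB2HSV)
m=cv2.inRange(hsv,(0,0,0),(180,255,60))
print('handle',fitrect(c,m,(220,160,280,190),.174,30))
E
```

```text
top [245. 258.] [484.7 192.9] 139.1 74.6 -10.4
side [300. 221.] [472.3 189.1] 190.8 147.5 73.0
handle [(array([250., 177.]), array([642. , 162.5]), 85.8, 17.3, 79.6)]
```

View pics/s3.png

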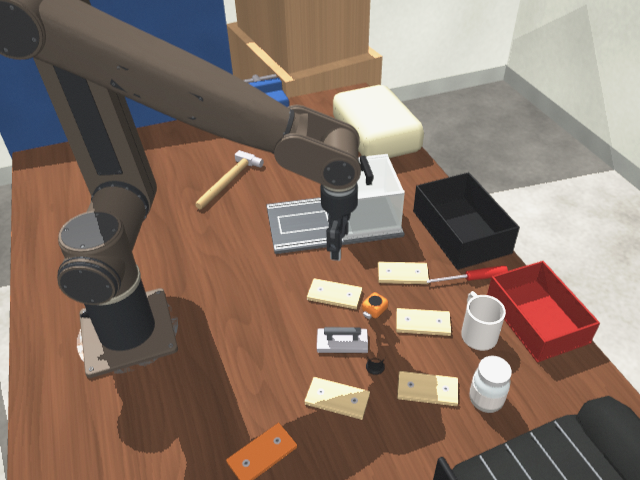

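Call:
drive_tool:
  series:
    - [[0.3,0,-0.13],[1.3,0.4,-0.3]]
    - [[0.5,0,-0.1],[1.3,0.4,-0.3]]
    - [[0.5,0,0],[0,0,0]]
    - [[0.5,0,0],[0,0,0]]
    - [[0.3,0,0],[0,0,0]]
  grip: 0.6

```text
time: 7.4
eef_pos: [0.4837, -0.0667, 0.0716]
tcp_rot: [0.221, 0.665, -0.22, 0.679]
contact_force: [0.1, 0.5, 0.3]
opening: 0.8
```

```bash
python3 - <<'E'
from h import *
plan((471,-68,40),54.4,step=30)
E
```

```text
t=7.4 p=[483.7 -66.7  71.6] jawnow=53.7 err=[-12.7  -1.3 -31.6] rot=[-0.7  1.1 -0.5] open=0.800 F=[0.1 0.5 0.3] q=[-0.35  0.08  2.16  0.    0.88 -1.29] rows=2
[[[0.314,-0.088,-0.101],[-0.3,0.6,-0.2]],[[0.315,-0.086,-0.098],[-0.3,0.6,-0.2]]]
```

Call:
drive_tool:
  series:
    - [[0.2,-0.09,-0.1],[-0.4,0.6,-0.2]]
    - [[0.2,-0.09,-0.1],[-0.3,0.6,-0.2]]
    - [[0,0,0],[0,0,0]]

```text
time: 7.7
eef_pos: [0.4716, -0.0662, 0.0503]
tcp_rot: [0.216, 0.675, -0.214, 0.673]
contact_force: [0.2, 0.5, -1.0]
opening: 0.8
```

```bash
python3 - <<'E'
from h import *
plan((471,-68,25),54.4,step=30)
c=cam('side');cv2.imwrite('pics/s4z.png',cv2.resize(c['img'][200:340,260:420],None,fx=4,fy=4)[:,:,::-1])
E
```

```text
t=7.7 p=[471.6 -66.2  50.3] jawnow=54.6 err=[ -0.6  -1.8 -25.3] rot=[ 0.2 -0.2 -0.1] open=0.800 F=[ 0.2  0.5 -1. ] q=[-0.35  0.11  2.18  0.    0.86 -1.31] rows=1
[[[0.506,-0.037,0.013],[0.2,-0.2,-0.1]]]
```

View pics/s4z.png

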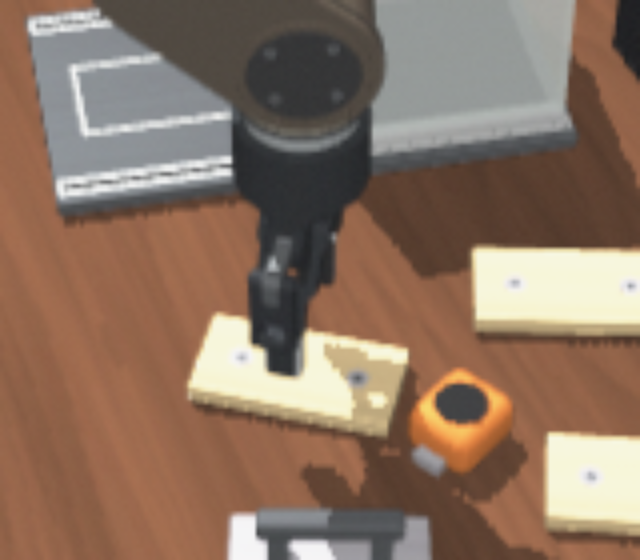

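The fingers straddle this board midway between its nuts. I'll keep descending.

Call:
drive_tool:
  series:
    - [[0.3,-0.04,0.01],[0,0,0]]
    - [[0.25,0,0],[0,0,0]]
    - [[0,0,0],[0,0,0]]

```text
time: 8.05
eef_pos: [0.475, -0.0693, 0.026]
tcp_rot: [0.216, 0.671, -0.215, 0.676]
contact_force: [0.5, -0.3, -0.4]
opening: 0.797
```

```bash
python3 - <<'E'
from h import *
plan((471,-68,14),54.4,step=30)
E
```

```text
t=8.1 p=[475.  -69.3  26. ] jawnow=54.5 err=[ -4.    1.3 -12. ] rot=[ 0.1  0.3 -0.2] open=0.797 F=[ 0.5 -0.3 -0.4] q=[-0.36  0.16  2.18  0.    0.79 -1.31] rows=1
[[[0.24,-0.026,-0.081],[0.1,0.3,-0.2]]]
```

Call:
drive_tool:
  series:
    - [[0.2,-0.03,-0.08],[0.1,0.3,-0.2]]
    - [[0.0,0,0],[0,0,0]]

```text
time: 8.25
eef_pos: [0.4715, -0.0684, 0.0163]
tcp_rot: [0.216, 0.673, -0.216, 0.674]
contact_force: [-0.8, 1.3, 0.6]
opening: 0.801
```

Call:
drive_tool:
  series:
    - [[0,0,0],[0,0,0]]
    - [[0,0,0],[0,0,0]]
    - [[0.0,0,0],[0,0,0]]

```text
time: 8.55
eef_pos: [0.4722, -0.0686, 0.0171]
tcp_rot: [0.216, 0.672, -0.216, 0.675]
contact_force: [-0.8, 0.3, -0.4]
opening: 0.799
```

```bash
python3 - <<'E'
from h import *
plan((471,-68,12),54.4,step=30)
E
```

```text
t=8.6 p=[472.2 -68.6  17.1] jawnow=54.4 err=[-1.2  0.6 -5.1] rot=[ 0.   0.2 -0.1] open=0.799 F=[-0.8  0.3 -0.4] q=[-0.36  0.18  2.19  0.    0.78 -1.31] rows=1
[[[0.101,-0.005,-0.027],[0.0,0.2,-0.1]]]
```

Call:
drive_tool:
  series:
    - [[0.08,0,-0.03],[0,0.2,-0.1]]
    - [[0,0,0],[0,0,0]]
    - [[0,0,0],[0,0,0]]

```text
time: 8.85
eef_pos: [0.4714, -0.0678, 0.0133]
tcp_rot: [0.216, 0.673, -0.216, 0.674]
contact_force: [-0.7, 0.8, -0.1]
opening: 0.799
```

Call:
drive_tool:
  series:
    - [[0.05,0,0],[0,0,0]]
    - [[0,0,0],[0,0,0]]
    - [[0,0,0],[0,0,0]]

```text
time: 9.15
eef_pos: [0.4713, -0.0677, 0.0105]
tcp_rot: [0.216, 0.673, -0.216, 0.674]
contact_force: [0.5, 0.0, -0.4]
opening: 0.801
```

Call:
drive_tool:
  series:
    - [[0.05,0,0],[0,0,0]]
    - [[0,0,0],[0,0,0]]
    - [[0,0,0],[0,0,0]]

```text
time: 9.45
eef_pos: [0.4713, -0.0678, 0.0078]
tcp_rot: [0.216, 0.673, -0.216, 0.674]
contact_force: [-0.4, -0.3, 0.0]
opening: 0.798
```

Call:
drive_tool:
  series:
    - [[0.04,0,0],[0,0,0]]
    - [[0,0,0],[0,0,0]]
    - [[0,0,0],[0,0,0]]

```text
time: 9.75
eef_pos: [0.4714, -0.0678, 0.0056]
tcp_rot: [0.216, 0.673, -0.216, 0.674]
contact_force: [0.2, 0.2, -0.2]
opening: 0.8
```

Call:
drive_tool:
  series:
    - [[0.04,0,0],[0,0,0]]
    - [[0,0,0],[0,0,0]]
    - [[0,0,0],[0,0,0]]

```text
time: 10.05
eef_pos: [0.4718, -0.0679, 0.0038]
tcp_rot: [0.216, 0.673, -0.216, 0.674]
contact_force: [-0.2, 0.6, 1.2]
opening: 0.799
```

Call:
drive_tool:
  series:
    - [[-0.09,0,0],[0,0,0]]
    - [[0,0,0],[0,0,0]]
    - [[0,0,0],[0,0,0]]

```text
time: 10.35
eef_pos: [0.4716, -0.0679, 0.0085]
tcp_rot: [0.216, 0.673, -0.216, 0.674]
contact_force: [0.2, -0.7, -0.5]
opening: 0.798
```

Call:
drive_tool:
  series:
    - [[0,0,0],[0,0,0]]
    - [[0,0,0],[0,0,0]]
    - [[0,0,0],[0,0,0]]
  grip: -1
  newtons: 40

```text
time: 10.65
eef_pos: [0.4719, -0.068, 0.0089]
tcp_rot: [0.216, 0.673, -0.216, 0.674]
contact_force: [-0.3, 0.9, -0.2]
opening: 0.691
```

Call:
drive_tool:
  series:
    - [[-0.3,0,0],[0,0,0]]
    - [[-0.4,0,0],[0,0,0]]
    - [[-0.5,0,0],[0,0,0]]
    - [[-0.8,0,0],[0,0,0]]
    - [[-0.8,0,0],[0,0,0]]

```text
time: 11.15
eef_pos: [0.4652, -0.0656, 0.1442]
tcp_rot: [0.216, 0.68, -0.216, 0.666]
contact_force: [0.9, -0.5, 0.4]
opening: 0.686
```

```bash
python3 - <<'E'
from h import *
plan((484.5,193,220),79.5)
c=cam('side');cv2.imwrite('pics/s5z.png',cv2.resize(c['img'][120:340,240:440],None,fx=2.7,fy=2.7)[:,:,::-1])
E
```

```text
t=11.2 p=[465.2 -65.6 144.2] jawnow=54.4 err=[ 19.3 258.6  75.8] rot=[-25.1  -1.1   0.1] open=0.686 F=[ 0.9 -0.5  0.4] q=[-0.36 -0.06  2.14 -0.    1.07 -1.31] rows=6
[[[-0.248,0.737,-0.454],[-4.2,-0.2,0.0]],[[-0.25,0.768,-0.399],[-4.2,-0.2,0.0]],[[-0.251,0.795,-0.341],[-4.2,-0.2,0.0]],[[-0.251,0.818,-0.281],[-4.2,-0.2,0.0]],[[-0.252,0.836,-0.22],[-4.2,-0.2,0.0]]]
[[[-0.252,0.85,-0.157],[-4.2,-0.2,0.0]]]
```

View pics/s5z.png

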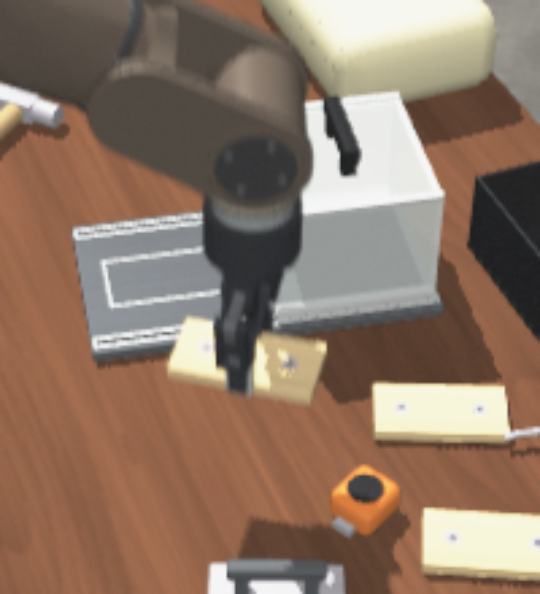

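Call:
drive_tool:
  series:
    - [[-0.3,0.74,-0.45],[-4.2,-0.2,0]]
    - [[-0.1,0.77,-0.4],[-4.2,-0.2,0]]
    - [[0,0.8,-0.34],[-4.2,-0.2,0]]
    - [[0,0.82,-0.28],[-4.2,-0.2,0]]
    - [[0,0.84,-0.22],[-4.2,-0.2,0]]

```text
time: 11.7
eef_pos: [0.4883, 0.1507, 0.1758]
tcp_rot: [0.087, 0.694, -0.091, 0.709]
contact_force: [0.0, 0.3, -0.3]
opening: 0.683
```

```bash
python3 - <<'E'
from h import *
plan((485.5,193,100),79.5)
E
```

```text
t=11.7 p=[488.3 150.7 175.8] jawnow=75.5 err=[ -2.8  42.3 -75.8] rot=[-4.   1.3  0.2] open=0.683 F=[ 0.   0.3 -0.3] q=[ 0.11 -0.02  2.04 -0.01  1.1  -1.21] rows=2
[[[0.754,0.405,-0.15],[-2.0,0.7,0.1]],[[0.756,0.408,-0.127],[-2.0,0.7,0.1]]]
```

Call:
drive_tool:
  series:
    - [[0,0.6,-0.15],[-4,1.3,0.2]]
    - [[0,0,0],[0,0,0]]

```text
time: 11.9
eef_pos: [0.4873, 0.1872, 0.1746]
tcp_rot: [0.061, 0.705, -0.061, 0.704]
contact_force: [-0.1, -0.5, -1.1]
opening: 0.688
```

```bash
python3 - <<'E'
from h import *
plan((485.5,193,100),79.5,step=30)
E
```

```text
t=11.9 p=[487.3 187.2 174.6] jawnow=80.1 err=[ -1.8   5.8 -74.6] rot=[ 0.6 -0.1 -0. ] open=0.688 F=[-0.1 -0.5 -1.1] q=[ 0.17  0.02  2.01  0.    1.12 -1.23] rows=3
[[[0.497,0.036,-0.018],[0.2,-0.0,-0.0]],[[0.497,0.036,-0.018],[0.2,-0.0,-0.0]],[[0.497,0.036,-0.019],[0.2,-0.0,-0.0]]]
```

Call:
drive_tool:
  series:
    - [[0.5,0.04,-0.04],[0.6,0,0]]
    - [[0.5,0.04,-0.06],[0,0.3,0]]
    - [[0.5,0.04,-0.06],[0,0.3,0]]
    - [[0.4,0,-0.06],[0,0.3,0]]
    - [[0,0,0],[0,0,0]]

```text
time: 12.4
eef_pos: [0.4765, 0.194, 0.0755]
tcp_rot: [0.065, 0.71, -0.065, 0.698]
contact_force: [-0.1, -0.3, 0.3]
opening: 0.687
```

```bash
python3 - <<'E'
from h import *
plan((485.5,193,30),79.5,step=30)
E
```

```text
t=12.4 p=[476.5 194.   75.5] jawnow=79.4 err=[  9.   -1.  -45.5] rot=[-0.1 -0.9  0.1] open=0.687 F=[-0.1 -0.3  0.3] q=[ 0.19  0.15  2.07  0.01  0.93 -1.2 ] rows=2
[[[0.453,0.008,0.097],[-0.0,-0.5,0.0]],[[0.454,0.007,0.094],[-0.0,-0.5,0.0]]]
```

Call:
drive_tool:
  series:
    - [[0.3,0,0.15],[0,-0.9,0]]
    - [[0.4,0,0.02],[0,0,0]]
    - [[0,0,0],[0,0,0]]
    - [[0,0,0],[0,0,0]]

```text
time: 12.8
eef_pos: [0.4871, 0.1903, 0.0421]
tcp_rot: [0.066, 0.703, -0.067, 0.705]
contact_force: [0.4, 0.8, -0.7]
opening: 0.687
```

```bash
python3 - <<'E'
from h import *
plan((485.5,193,24),79.5,step=30)
E
```

```text
t=12.8 p=[487.1 190.3  42.1] jawnow=79.2 err=[ -1.6   2.7 -18.1] rot=[-0.3  0.2  0.1] open=0.687 F=[ 0.4  0.8 -0.7] q=[ 0.18  0.22  2.07 -0.    0.85 -1.2 ] rows=1
[[[0.362,0.047,-0.042],[-0.3,0.2,0.1]]]
```

Call:
drive_tool:
  series:
    - [[0.28,0.05,-0.04],[-0.3,0.2,0]]
    - [[0,0,0],[0,0,0]]
    - [[0,0,0],[0,0,0]]

```text
time: 13.1
eef_pos: [0.4877, 0.1934, 0.0302]
tcp_rot: [0.065, 0.702, -0.065, 0.706]
contact_force: [0.5, 1.1, -0.5]
opening: 0.69
```

```bash
python3 - <<'E'
from h import *
plan((485.5,193,20.5),79.5,step=30)
E
```

```text
t=13.1 p=[487.7 193.4  30.2] jawnow=79.5 err=[-2.2 -0.4 -9.7] rot=[ 0.   0.3 -0. ] open=0.690 F=[ 0.5  1.1 -0.5] q=[ 0.18  0.24  2.07 -0.    0.82 -1.2 ] rows=1
[[[0.193,-0.016,-0.042],[0.0,0.3,-0.0]]]
```

Call:
drive_tool:
  series:
    - [[0.16,0,-0.05],[0,0.3,0]]
    - [[0,0,0],[0,0,0]]
    - [[0,0,0],[0,0,0]]

```text
time: 13.4
eef_pos: [0.4855, 0.1942, 0.0223]
tcp_rot: [0.065, 0.704, -0.064, 0.704]
contact_force: [0.1, -0.2, -0.6]
opening: 0.688
```

```bash
python3 - <<'E'
from h import *
plan((485.5,193,20.5),79.5,step=30)
E
```

```text
t=13.4 p=[485.5 194.2  22.3] jawnow=79.5 err=[ 0.  -1.2 -1.8] rot=[ 0.  0. -0.] open=0.688 F=[ 0.1 -0.2 -0.6] q=[ 0.19  0.25  2.07  0.    0.81 -1.2 ] rows=1
[[[0.036,-0.023,0.005],[0.0,0.0,-0.0]]]
```

Call:
drive_tool:
  series:
    - [[0.05,-0.02,0],[0,0,0]]
    - [[0,0,0],[0,0,0]]
    - [[0,0,0],[0,0,0]]

```text
time: 13.7
eef_pos: [0.4862, 0.1938, 0.0215]
tcp_rot: [0.065, 0.704, -0.064, 0.705]
contact_force: [-0.2, 0.7, -0.9]
opening: 0.687
```

Call:
drive_tool:
  series:
    - [[0.03,0,0],[0,0,0]]
    - [[0,0,0],[0,0,0]]
    - [[0,0,0],[0,0,0]]

```text
time: 14.0
eef_pos: [0.4867, 0.1938, 0.021]
tcp_rot: [0.065, 0.704, -0.064, 0.705]
contact_force: [0.3, -0.2, -0.4]
opening: 0.689
```

Call:
drive_tool:
  series:
    - [[0,0,0],[0,0,0]]
    - [[0,0,0],[0,0,0]]
    - [[0,0,0],[0,0,0]]
  grip: 0.6

```text
time: 14.3
eef_pos: [0.4865, 0.1937, 0.0205]
tcp_rot: [0.065, 0.704, -0.064, 0.705]
contact_force: [-0.2, -0.5, -0.6]
opening: 0.801
```

Call:
drive_tool:
  series:
    - [[-0.5,0,0],[0,0,0]]
    - [[-0.8,0,0],[0,0,0]]
    - [[-0.8,0,0],[0,0,0]]
    - [[-0.5,0,0],[0,0,0]]
    - [[-0.3,0,0],[0,0,0]]

```text
time: 14.8
eef_pos: [0.4833, 0.1927, 0.1659]
tcp_rot: [0.064, 0.707, -0.065, 0.701]
contact_force: [0.6, 0.6, 0.0]
opening: 0.798
```

```bash
python3 - <<'E'
from h import *
plan((650,-65.5,150),66.5)
E
```

```text
t=14.8 p=[483.3 192.7 165.9] jawnow=79.5 err=[ 166.7 -258.2  -15.9] rot=[13.  -0.5  0.2] open=0.798 F=[0.6 0.6 0. ] q=[ 0.18  0.03  2.02  0.    1.11 -1.2 ] rows=7
[[[0.042,-0.639,0.603],[1.9,-0.1,0.0]],[[0.042,-0.619,0.623],[1.9,-0.1,0.0]],[[0.043,-0.598,0.643],[1.9,-0.1,0.0]],[[0.043,-0.577,0.662],[1.9,-0.1,0.0]],[[0.044,-0.555,0.68],[1.9,-0.1,0.0]]]
[[[0.044,-0.533,0.698],[1.9,-0.1,0.0]],[[0.045,-0.51,0.715],[1.9,-0.1,0.0]]]
```

Call:
drive_tool:
  series:
    - [[-0.4,-0.64,0.6],[1.9,0,0]]
    - [[0,-0.62,0.62],[1.9,0,0]]
    - [[0,-0.6,0.64],[1.9,0,0]]
    - [[0,-0.58,0.66],[1.9,0,0]]
    - [[0.1,-0.56,0.68],[1.9,0,0]]

```text
time: 15.3
eef_pos: [0.6057, 0.0069, 0.1872]
tcp_rot: [0.122, 0.696, -0.121, 0.697]
contact_force: [-0.3, -0.6, -0.2]
opening: 0.795
```

Call:
drive_tool:
  series:
    - [[0.2,-0.53,0.7],[1.9,0,0]]
    - [[0.3,-0.4,0.6],[1.9,0,0]]
    - [[0,0,0],[0,0,0]]

```text
time: 15.6
eef_pos: [0.6536, -0.0677, 0.1607]
tcp_rot: [0.147, 0.69, -0.147, 0.693]
contact_force: [0.4, 0.3, -1.3]
opening: 0.802
```

```bash
python3 - <<'E'
from h import *
plan((651,-65.5,60),66.5,step=40)
c=cam('top')
cv2.imwrite('pics/t5z.png',cv2.resize(c['img'][150:340,190:510],None,fx=2.4,fy=2.4,interpolation=cv2.INTER_CUBIC)[:,:,::-1])
for p in [(454,301),(245,258),(468,230),(406,203),(346,194)]: print(p,nuts(c,p,z=.024 if p[0]==245 else .012))
print(fitrect(c,cream(c),(220,220,500,340),.024))
E
```

```text
t=15.6 p=[653.6 -67.7 160.7] jawnow=66.0 err=[  -2.6    2.2 -100.7] rot=[-0.5  0.2 -0.1] open=0.802 F=[ 0.4  0.3 -1.3] q=[-0.26  0.32  1.69  0.    1.13 -1.41] rows=3
[[[0.672,0.005,-0.024],[-0.2,0.1,-0.0]],[[0.672,0.006,-0.023],[-0.2,0.1,-0.0]],[[0.672,0.006,-0.023],[-0.2,0.1,-0.0]]]
(454, 301) (array([ 374.5, -330.1]), np.float64(-38.1), np.float64(70.6))
(245, 258) None
(468, 230) (array([ 553.8, -375.9]), np.float64(-29.4), np.float64(70.1))
(406, 203) (array([ 625.1, -218.8]), np.float64(-26.1), np.float64(70.0))
(346, 194) (array([ 625.1, -218.8]), np.float64(-26.1), np.float64(70.0))
[(array([453., 301.]), array([ 372.6, -325.2]), 118.7, 62.0, -37.8), (array([247., 260.]), array([484., 191.]), 120.9, 56.9, -10.5), (array([467., 234.]), array([ 544. , -365.8]), 104.1, 58.8, -29.0)]
  return _methods._mean(a, axis=axis, dtype=dtype,
  ret = ret.dtype.type(ret / rcount)
```

View pics/t5z.png

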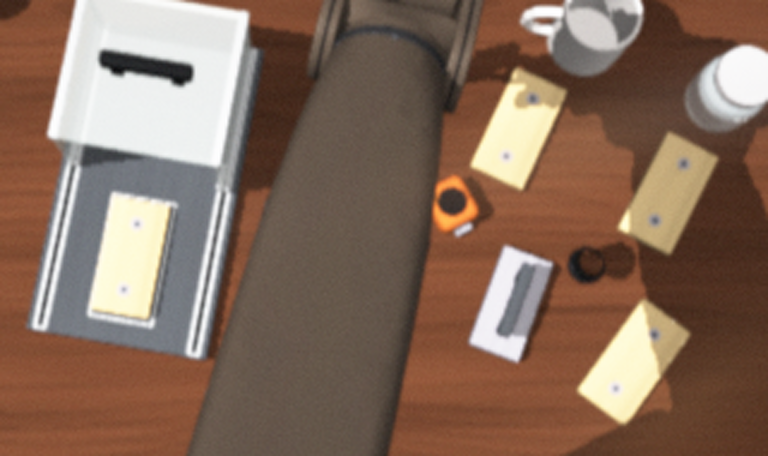

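The first board lies inside the outline. The arm now hovers over the board at (346,194). I'll descend onto it.

Call:
drive_tool:
  series:
    - [[0.5,0,-0.04],[-0.5,0.2,0]]
    - [[0.6,0,-0.02],[0,0,0]]
    - [[0.6,0,0],[0,0,0]]
    - [[0.4,0,0],[0,0,0]]
    - [[0,0,0],[0,0,0]]

```text
time: 16.15
eef_pos: [0.6508, -0.0603, 0.0575]
tcp_rot: [0.143, 0.691, -0.141, 0.695]
contact_force: [-0.4, -0.4, -0.3]
opening: 0.802
```

```bash
python3 - <<'E'
from h import *
plan((650.1,-65.4,20),66.5,step=40)
E
```

```text
t=16.1 p=[650.8 -60.3  57.5] jawnow=66.8 err=[ -0.7  -5.1 -37.5] rot=[ 0.3  0.3 -0.2] open=0.802 F=[-0.4 -0.4 -0.3] q=[-0.25  0.44  1.75  0.    0.95 -1.42] rows=1
[[[0.75,-0.103,0.025],[0.3,0.3,-0.2]]]
```

Call:
drive_tool:
  series:
    - [[0.3,-0.1,0.02],[0.3,0.3,-0.2]]
    - [[0.4,0,0],[0,0,0]]
    - [[0,0,0],[0,0,0]]
    - [[0,0,0],[0,0,0]]

```text
time: 16.55
eef_pos: [0.6518, -0.064, 0.0257]
tcp_rot: [0.143, 0.691, -0.143, 0.694]
contact_force: [1.0, -0.4, 0.7]
opening: 0.801
```

```bash
python3 - <<'E'
from h import *
plan((650.1,-65.4,8.5),66.5,step=40)
E
```

```text
t=16.6 p=[651.8 -64.   25.7] jawnow=66.7 err=[ -1.7  -1.4 -17.2] rot=[ 0.2  0.3 -0.1] open=0.801 F=[ 1.  -0.4  0.7] q=[-0.25  0.49  1.75  0.    0.9  -1.42] rows=1
[[[0.344,-0.039,-0.021],[0.2,0.3,-0.1]]]
```

Call:
drive_tool:
  series:
    - [[0.28,-0.04,-0.02],[0.2,0.3,0]]
    - [[0,0,0],[0,0,0]]
    - [[0,0,0],[0,0,0]]

```text
time: 16.85
eef_pos: [0.6519, -0.0661, 0.0138]
tcp_rot: [0.145, 0.691, -0.144, 0.694]
contact_force: [0.7, -0.7, 0.3]
opening: 0.801
```

```bash
python3 - <<'E'
from h import *
plan((650.1,-65.4,8.5),66.5,step=40)
E
```

```text
t=16.9 p=[651.9 -66.1  13.8] jawnow=66.5 err=[-1.8  0.7 -5.3] rot=[-0.   0.2 -0.1] open=0.801 F=[ 0.7 -0.7  0.3] q=[-0.26  0.5   1.75  0.    0.89 -1.42] rows=1
[[[0.107,-0.002,-0.039],[-0.0,0.2,-0.1]]]
```

Call:
drive_tool:
  series:
    - [[0.11,0,-0.04],[0,0.2,0]]
    - [[0,0,0],[0,0,0]]
    - [[0,0,0],[0,0,0]]

```text
time: 17.15
eef_pos: [0.6505, -0.0654, 0.0087]
tcp_rot: [0.145, 0.691, -0.144, 0.693]
contact_force: [0.0, 0.4, -0.1]
opening: 0.8
```

Call:
drive_tool:
  series:
    - [[0,0,0],[0,0,0]]
    - [[0,0,0],[0,0,0]]
    - [[0,0,0],[0,0,0]]
  grip: -1

```text
time: 17.45
eef_pos: [0.6508, -0.0655, 0.0094]
tcp_rot: [0.145, 0.691, -0.144, 0.693]
contact_force: [0.0, -0.1, -0.9]
opening: 0.688
```

Call:
drive_tool:
  series:
    - [[-0.3,0,0],[0,0,0]]
    - [[-0.4,0,0],[0,0,0]]
    - [[-0.7,0,0],[0,0,0]]
    - [[-0.9,0,0],[0,0,0]]
    - [[-0.9,0,0],[0,0,0]]

```text
time: 17.95
eef_pos: [0.6447, -0.0643, 0.167]
tcp_rot: [0.145, 0.698, -0.143, 0.686]
contact_force: [-0.5, 0.4, 0.6]
opening: 0.69
```

```bash
python3 - <<'E'
from h import *
plan((486,193,185),79.5)
E
```

```text
t=17.9 p=[644.7 -64.3 167. ] jawnow=66.5 err=[-158.7  257.3   18. ] rot=[-13.   -1.   -0.1] open=0.690 F=[-0.5  0.4  0.6] q=[-0.26  0.3   1.7   0.    1.16 -1.42] rows=7
[[[-0.039,0.493,-0.71],[-1.9,-0.1,-0.0]],[[-0.041,0.516,-0.693],[-1.9,-0.1,-0.0]],[[-0.043,0.538,-0.676],[-1.9,-0.1,-0.0]],[[-0.045,0.56,-0.658],[-1.9,-0.1,-0.0]],[[-0.046,0.581,-0.64],[-1.9,-0.1,-0.0]]]
[[[-0.048,0.601,-0.62],[-1.9,-0.1,-0.0]],[[-0.05,0.621,-0.6],[-1.9,-0.1,-0.0]]]
```

Call:
drive_tool:
  series:
    - [[-0.3,0.3,-0.75],[-1.9,0,0]]
    - [[-0.1,0.5,-0.7],[-1.9,0,0]]
    - [[0,0.54,-0.68],[-1.9,0,0]]
    - [[0,0.56,-0.66],[-1.9,0,0]]
    - [[0,0.58,-0.64],[-1.9,0,0]]

```text
time: 18.45
eef_pos: [0.5295, 0.1101, 0.2072]
tcp_rot: [0.088, 0.697, -0.086, 0.707]
contact_force: [1.1, -0.1, -1.0]
opening: 0.69
```

Call:
drive_tool:
  series:
    - [[0,0.7,-0.6],[-1.9,0,0]]
    - [[0,0.6,-0.5],[-1.9,0,0]]
    - [[0,0,0],[0,0,0]]

```text
time: 18.75
eef_pos: [0.486, 0.192, 0.2105]
tcp_rot: [0.063, 0.698, -0.06, 0.711]
contact_force: [0.4, -0.4, -1.1]
opening: 0.688
```

```bash
python3 - <<'E'
from h import *
plan((486.5,193.8,80),79.5,step=35)
E
```

```text
t=18.8 p=[486.  192.  210.5] jawnow=80.0 err=[   0.5    1.8 -130.5] rot=[ 0.5  1.  -0.4] open=0.688 F=[ 0.4 -0.4 -1.1] q=[ 0.18 -0.03  1.99 -0.    1.17 -1.21] rows=4
[[[0.652,0.005,-0.011],[0.1,0.3,-0.1]],[[0.652,0.006,-0.008],[0.1,0.3,-0.1]],[[0.652,0.007,-0.005],[0.1,0.3,-0.1]],[[0.652,0.008,-0.002],[0.1,0.3,-0.1]]]
```

Call:
drive_tool:
  series:
    - [[0.5,0,-0.02],[0.3,0.6,-0.2]]
    - [[0.7,0,0],[0.2,0.3,0]]
    - [[0.7,0,0],[0,0,0]]
    - [[0.6,0,0],[0,0,0]]
    - [[0.1,0,0],[0,0,0]]

```text
time: 19.25
eef_pos: [0.4908, 0.193, 0.0854]
tcp_rot: [0.066, 0.698, -0.062, 0.71]
contact_force: [-0.7, -0.1, -1.2]
opening: 0.685
```

```bash
python3 - <<'E'
from h import *
plan((486.5,193.8,45),79.5,step=50)
E
```

```text
t=19.2 p=[490.8 193.   85.4] jawnow=79.7 err=[ -4.3   0.8 -40.4] rot=[ 0.2  1.  -0.4] open=0.685 F=[-0.7 -0.1 -1.2] q=[ 0.18  0.14  2.06  0.    0.92 -1.21] rows=1
[[[0.806,-0.004,-0.102],[0.2,1.0,-0.4]]]
```

Call:
drive_tool:
  series:
    - [[0.3,0,-0.1],[0.2,1,-0.4]]
    - [[0.35,0,0],[0,0,0]]
    - [[0,0,0],[0,0,0]]
    - [[0,0,0],[0,0,0]]

```text
time: 19.65
eef_pos: [0.4891, 0.1933, 0.0553]
tcp_rot: [0.066, 0.703, -0.066, 0.705]
contact_force: [0.1, -0.3, -0.4]
opening: 0.688
```

```bash
python3 - <<'E'
from h import *
plan((486.5,193.8,38),79.5,step=50)
E
```

```text
t=19.6 p=[489.1 193.3  55.3] jawnow=79.3 err=[ -2.6   0.5 -17.3] rot=[-0.2  0.1 -0. ] open=0.688 F=[ 0.1 -0.3 -0.4] q=[ 0.18  0.2   2.06 -0.    0.88 -1.2 ] rows=1
[[[0.347,0.001,-0.054],[-0.2,0.1,-0.0]]]
```

Call:
drive_tool:
  series:
    - [[0.35,0,-0.06],[-0.2,0.1,0]]
    - [[0,0,0],[0,0,0]]
    - [[0,0,0],[0,0,0]]

```text
time: 19.95
eef_pos: [0.4898, 0.1944, 0.0425]
tcp_rot: [0.066, 0.701, -0.064, 0.707]
contact_force: [1.0, -0.5, -0.9]
opening: 0.686
```

```bash
python3 - <<'E'
from h import *
plan((486.5,193.8,33.4),79.5,step=50)
E
```

```text
t=19.9 p=[489.8 194.4  42.5] jawnow=79.5 err=[-3.3 -0.6 -9.1] rot=[ 0.   0.5 -0.2] open=0.686 F=[ 1.  -0.5 -0.9] q=[ 0.18  0.22  2.07  0.    0.85 -1.2 ] rows=1
[[[0.182,-0.024,-0.065],[0.0,0.5,-0.2]]]
```

Call:
drive_tool:
  series:
    - [[0.14,-0.02,-0.08],[0,0.5,-0.2]]
    - [[0,0,0],[0,0,0]]
    - [[0,0,0],[0,0,0]]

```text
time: 20.25
eef_pos: [0.4875, 0.1945, 0.0379]
tcp_rot: [0.065, 0.703, -0.064, 0.705]
contact_force: [-0.4, -0.9, 0.0]
opening: 0.694
```

```bash
python3 - <<'E'
from h import *
plan((486.5,193.8,33.4),79.5,step=50)
E
```

```text
t=20.2 p=[487.5 194.5  37.9] jawnow=79.5 err=[-1.  -0.7 -4.5] rot=[ 0.   0.2 -0.1] open=0.694 F=[-0.4 -0.9  0. ] q=[ 0.19  0.23  2.07  0.    0.84 -1.2 ] rows=1
[[[0.091,-0.018,-0.017],[0.0,0.2,-0.1]]]
```

Call:
drive_tool:
  series:
    - [[0.09,-0.02,-0.03],[0,0.2,0]]
    - [[0,0,0],[0,0,0]]
    - [[0,0,0],[0,0,0]]

```text
time: 20.55
eef_pos: [0.486, 0.1938, 0.0335]
tcp_rot: [0.065, 0.704, -0.064, 0.704]
contact_force: [0.5, 0.2, -0.3]
opening: 0.686
```

```bash
python3 - <<'E'
from h import *
plan((486.5,193.8,33.4),79.5,step=50)
E
```

```text
t=20.6 p=[486.  193.8  33.5] jawnow=79.5 err=[ 0.5 -0.  -0.1] rot=[ 0.   0.  -0.1] open=0.686 F=[ 0.5  0.2 -0.3] q=[ 0.18  0.23  2.07  0.    0.83 -1.2 ] rows=1
[[[0.003,0.001,0.009],[0.0,0.0,-0.1]]]
```

Call:
drive_tool:
  series:
    - [[0.02,0,0.01],[0,0,0]]
    - [[0,0,0],[0,0,0]]

```text
time: 20.75
eef_pos: [0.4864, 0.1938, 0.0332]
tcp_rot: [0.065, 0.705, -0.064, 0.704]
contact_force: [-0.5, 0.7, -0.1]
opening: 0.688
```

Call:
drive_tool:
  series:
    - [[0,0,0],[0,0,0]]
    - [[0,0,0],[0,0,0]]
    - [[0,0,0],[0,0,0]]
  grip: 0.6

```text
time: 21.05
eef_pos: [0.4869, 0.1939, 0.0334]
tcp_rot: [0.065, 0.704, -0.064, 0.704]
contact_force: [-0.0, 0.1, -0.3]
opening: 0.802
```

Call:
drive_tool:
  series:
    - [[-0.5,0,0],[0,0,0]]
    - [[-0.8,0,0],[0,0,0]]
    - [[-0.8,0,0],[0,0,0]]
    - [[-0.8,0,0],[0,0,0]]
    - [[-0.3,0,0],[0,0,0]]

```text
time: 21.55
eef_pos: [0.4843, 0.1929, 0.1945]
tcp_rot: [0.064, 0.708, -0.065, 0.701]
contact_force: [0.1, -0.2, 0.1]
opening: 0.801
```

```bash
python3 - <<'E'
from h import *
plan((625,-218.8,150),63.9)
E
```

```text
t=21.6 p=[484.3 192.9 194.5] jawnow=79.5 err=[ 140.7 -411.7  -44.5] rot=[15.6 -0.5  0.2] open=0.801 F=[ 0.1 -0.2  0.1] q=[ 0.18 -0.    1.99  0.    1.16 -1.2 ] rows=9
[[[0.096,-0.842,0.475],[1.7,-0.1,0.0]],[[0.096,-0.828,0.5],[1.7,-0.1,0.0]],[[0.096,-0.812,0.525],[1.7,-0.1,0.0]],[[0.097,-0.796,0.549],[1.7,-0.1,0.0]],[[0.097,-0.779,0.573],[1.7,-0.1,0.0]]]
[[[0.097,-0.761,0.596],[1.7,-0.1,0.0]],[[0.098,-0.743,0.619],[1.7,-0.1,0.0]],[[0.098,-0.724,0.641],[1.7,-0.1,0.0]],[[0.098,-0.704,0.662],[1.7,-0.1,0.0]]]
```

Call:
drive_tool:
  series:
    - [[0,-0.84,0.48],[1.7,0,0]]
    - [[0,-0.83,0.5],[1.7,0,0]]
    - [[0,-0.81,0.52],[1.7,0,0]]
    - [[0.1,-0.8,0.55],[1.7,0,0]]
    - [[0.1,-0.78,0.57],[1.7,0,0]]

```text
time: 22.05
eef_pos: [0.5676, -0.0364, 0.1917]
tcp_rot: [0.115, 0.696, -0.113, 0.7]
contact_force: [1.3, 1.3, -0.3]
opening: 0.797
```

Call:
drive_tool:
  series:
    - [[0.2,-0.76,0.6],[1.7,0,0]]
    - [[0.2,-0.74,0.62],[1.7,0,0]]
    - [[0.3,-0.72,0.64],[1.7,0,0]]
    - [[0.3,-0.6,0.55],[1.7,0,0]]
    - [[0,0,0],[0,0,0]]

```text
time: 22.55
eef_pos: [0.6303, -0.2204, 0.1411]
tcp_rot: [0.16, 0.685, -0.159, 0.692]
contact_force: [-0.8, 0.0, -0.9]
opening: 0.798
```

```bash
python3 - <<'E'
from h import *
plan((626,-218.8,60),63.9,step=40)
c=cam('top')
cv2.imwrite('pics/t6z.png',cv2.resize(c['img'][150:340,190:510],None,fx=2.4,fy=2.4,interpolation=cv2.INTER_CUBIC)[:,:,::-1])
E
```

```text
t=22.6 p=[ 630.3 -220.4  141.1] jawnow=63.9 err=[ -4.3   1.6 -81.1] rot=[ 0.   0.5 -0.2] open=0.798 F=[-0.8  0.  -0.9] q=[-0.49  0.36  1.68  0.    1.1  -1.61] rows=3
[[[0.54,-0.005,-0.035],[0.0,0.2,-0.1]],[[0.54,-0.005,-0.034],[0.0,0.2,-0.1]],[[0.541,-0.004,-0.032],[0.0,0.2,-0.1]]]
```

View pics/t6z.png

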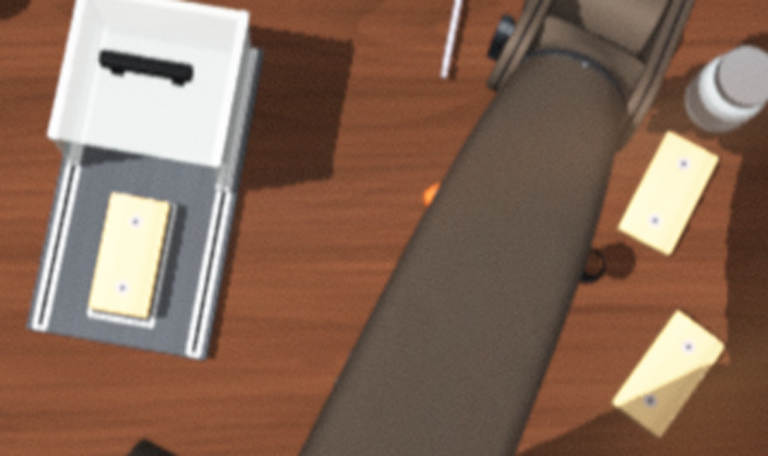

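The lower-right board has been knocked aside; it is now at zoom (668,374). The screwdriver tip also seems to have shifted from (425,70) to (447,75). I'll check that.

```bash
python3 - <<'E'
from h import *
a=cam('top')['img'];b=cv2.imread('pics/top0.png')[:,:,::-1];s=cam('side')['img'];s0=cv2.imread('pics/side0.png')[:,:,::-1]
def z(i,x0,y0,x1,y1,f): return cv2.resize(i[y0:y1,x0:x1],None,fx=f,fy=f,interpolation=cv2.INTER_CUBIC)
r1=np.hstack([z(b,330,95,430,215,3),z(a,330,95,430,215,3)])
r2=np.hstack([z(s0,360,240,510,300,2),z(s,360,240,510,300,2)])
cv2.imwrite('pics/cmp.png',np.vstack([r1,r2])[:,:,::-1])
E
```

```text
(no output)
```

View pics/cmp.png

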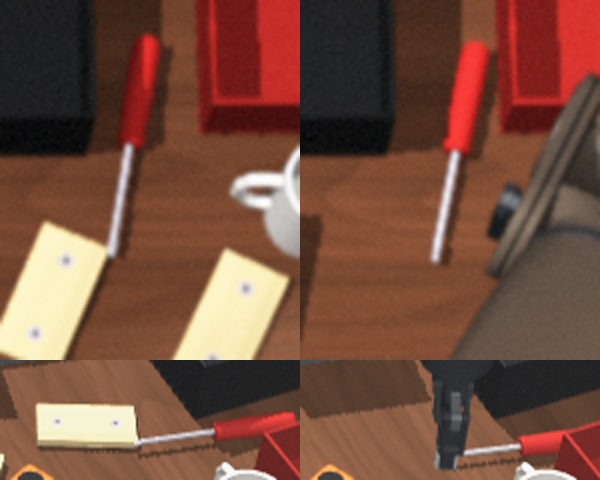

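```bash
python3 - <<'E'
from h import *
c=cam('top')
for nm,z,pts in(('tip',.006,[(330+112/3,95+253/3),(330+137/3,95+260/3)]),('joint',.01,[(330+130/3,95+143/3),(330+157/3,95+150/3)]),('end',.012,[(330+150/3,95+38/3),(330+177/3,95+45/3)])):
    P=ray(c,pts,z)*1000; print(nm,P.round(1).tolist(), (P[1]-P[0]).round(1))
    d=P-np.array([650.1,-65.4]); a=np.radians(-23.5); print(' board frame',(d@np.array([[np.cos(a),-np.sin(a)],[np.sin(a),np.cos(a)]])).round(1).tolist())
E
```

```text
tip [[689.6, -121.3], [683.3, -142.8]] [ -6.4 -21.5]
 board frame [[58.5, -35.5], [61.3, -57.7]]
joint [[788.1, -138.9], [781.6, -162.4]] [ -6.5 -23.5]
 board frame [[155.9, -12.4], [159.3, -36.5]]
end [[884.8, -158.9], [878.1, -182.6]] [ -6.6 -23.7]
 board frame [[252.5, 7.9], [255.9, -16.5]]
```

The screwdriver rolled about 24 mm, apparently tapped by the board corner that touched its tip. I'll put it back later. Next I'll check the board under the gripper in the side view.

```bash
python3 - <<'E'
from h import *
c=cam('side')
cv2.imwrite('pics/s6z.png',cv2.resize(c['img'][230:430,290:520],None,fx=3,fy=3,interpolation=cv2.INTER_CUBIC)[:,:,::-1])
P=proj(c,[[.625,-.2188,.012]]);print((P-[290,230])*3)
E
```

```text
[[400.59528166 265.9954886 ]]
```

View pics/s6z.png

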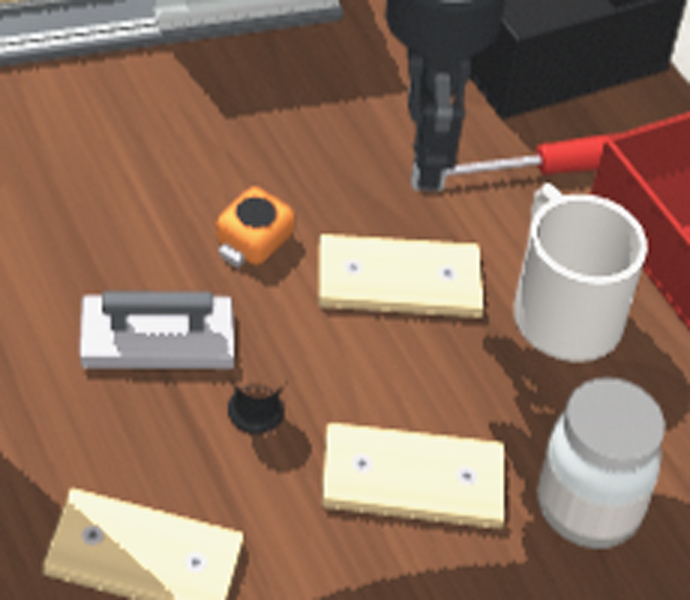

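The board under the gripper is where expected, with its nut midpoint at (400,270) in the crop. Descending.

Call:
drive_tool:
  series:
    - [[0.5,0,-0.07],[0,0.5,-0.2]]
    - [[0.6,0,-0.03],[0,0,0]]
    - [[0.5,0,0],[0,0,0]]
    - [[0,0,0],[0,0,0]]

```text
time: 23.2
eef_pos: [0.6297, -0.2066, 0.0696]
tcp_rot: [0.154, 0.685, -0.155, 0.695]
contact_force: [-0.5, 0.8, -0.1]
opening: 0.801
```

```bash
python3 - <<'E'
from h import *
plan((625.7,-219,22),63.9,step=40)
E
```

```text
t=23.2 p=[ 629.7 -206.6   69.6] jawnow=64.8 err=[ -4.  -12.4 -47.6] rot=[ 0.9  0.8 -0.1] open=0.801 F=[-0.5  0.8 -0.1] q=[-0.47  0.43  1.72  0.    0.97 -1.6 ] rows=2
[[[0.476,-0.13,0.01],[0.5,0.4,-0.1]],[[0.476,-0.13,0.014],[0.5,0.4,-0.1]]]
```

Call:
drive_tool:
  series:
    - [[0.2,-0.2,0.02],[0.5,0.4,0]]
    - [[0.3,-0.06,0],[0.4,0.4,0]]
    - [[0,0,0],[0,0,0]]
    - [[0,0,0],[0,0,0]]

```text
time: 23.6
eef_pos: [0.6276, -0.2188, 0.0482]
tcp_rot: [0.159, 0.687, -0.159, 0.691]
contact_force: [-1.2, 0.7, 0.8]
opening: 0.8
```

```bash
python3 - <<'E'
from h import *
plan((625.7,-219,22),63.9,step=40)
E
```

```text
t=23.6 p=[ 627.6 -218.8   48.2] jawnow=64.0 err=[ -1.9  -0.2 -26.2] rot=[ 0.1  0.3 -0.1] open=0.800 F=[-1.2  0.7  0.8] q=[-0.49  0.47  1.72  0.    0.95 -1.61] rows=1
[[[0.524,-0.021,-0.035],[0.1,0.3,-0.1]]]
```

Call:
drive_tool:
  series:
    - [[0.4,-0.02,-0.04],[0.1,0.3,-0.1]]
    - [[0.3,0,0],[0,0,0]]
    - [[0,0,0],[0,0,0]]
    - [[0,0,0],[0,0,0]]

```text
time: 24.0
eef_pos: [0.6258, -0.2194, 0.011]
tcp_rot: [0.159, 0.688, -0.16, 0.689]
contact_force: [0.2, -0.6, -0.5]
opening: 0.8
```

```bash
python3 - <<'E'
from h import *
plan((625.7,-219,8.8),63.9,step=40)
E
```

```text
t=24.0 p=[ 625.8 -219.4   11. ] jawnow=63.9 err=[-0.1  0.4 -2.2] rot=[0.  0.1 0. ] open=0.800 F=[ 0.2 -0.6 -0.5] q=[-0.49  0.52  1.72 -0.    0.89 -1.6 ] rows=1
[[[0.044,0.006,-0.005],[0.0,0.1,0.0]]]
```

Call:
drive_tool:
  series:
    - [[0.05,0,0],[0,0,0]]
    - [[0,0,0],[0,0,0]]

```text
time: 24.2
eef_pos: [0.6258, -0.2193, 0.0081]
tcp_rot: [0.159, 0.688, -0.16, 0.689]
contact_force: [0.1, 1.0, 0.1]
opening: 0.804
```

Call:
drive_tool:
  series:
    - [[0,0,0],[0,0,0]]
    - [[0,0,0],[0,0,0]]
    - [[0,0,0],[0,0,0]]
  grip: -1

```text
time: 24.5
eef_pos: [0.6268, -0.2197, 0.0098]
tcp_rot: [0.159, 0.688, -0.16, 0.69]
contact_force: [0.9, 0.5, -0.0]
opening: 0.687
```

Call:
drive_tool:
  series:
    - [[-0.3,0,0],[0,0,0]]
    - [[-0.4,0,0],[0,0,0]]
    - [[-0.7,0,0],[0,0,0]]
    - [[-0.9,0,0],[0,0,0]]
    - [[-0.9,0,0],[0,0,0]]

```text
time: 25.0
eef_pos: [0.6214, -0.2168, 0.1681]
tcp_rot: [0.161, 0.694, -0.158, 0.684]
contact_force: [0.5, -1.1, -0.9]
opening: 0.687
```

```bash
python3 - <<'E'
from h import *
plan((486,193,205),79.5)
E
```

```text
t=25.0 p=[ 621.4 -216.8  168.1] jawnow=63.9 err=[-135.4  409.8   36.9] rot=[-15.6  -0.8  -0.1] open=0.687 F=[ 0.5 -1.1 -0.9] q=[-0.49  0.32  1.67 -0.    1.16 -1.6 ] rows=9
[[[-0.072,0.686,-0.672],[-1.7,-0.1,-0.0]],[[-0.073,0.706,-0.651],[-1.7,-0.1,-0.0]],[[-0.074,0.725,-0.629],[-1.7,-0.1,-0.0]],[[-0.075,0.744,-0.607],[-1.7,-0.1,-0.0]],[[-0.077,0.762,-0.584],[-1.7,-0.1,-0.0]]]
[[[-0.078,0.779,-0.56],[-1.7,-0.1,-0.0]],[[-0.079,0.795,-0.536],[-1.7,-0.1,-0.0]],[[-0.08,0.811,-0.512],[-1.7,-0.1,-0.0]],[[-0.081,0.826,-0.487],[-1.7,-0.1,-0.0]]]
```

Call:
drive_tool:
  series:
    - [[-0.3,0.69,-0.67],[-1.7,0,0]]
    - [[-0.3,0.71,-0.65],[-1.7,0,0]]
    - [[0,0.73,-0.63],[-1.7,0,0]]
    - [[0,0.74,-0.61],[-1.7,0,0]]
    - [[0,0.76,-0.58],[-1.7,0,0]]

```text
time: 25.5
eef_pos: [0.5521, 0.0086, 0.2182]
tcp_rot: [0.109, 0.692, -0.11, 0.705]
contact_force: [0.5, 1.1, -0.6]
opening: 0.687
```

Call:
drive_tool:
  series:
    - [[0,0.78,-0.56],[-1.7,0,0]]
    - [[0,0.8,-0.54],[-1.7,0,0]]
    - [[0,0.81,-0.51],[-1.7,0,0]]
    - [[0,0.6,-0.3],[-1.7,0,0]]
    - [[0,0.1,0],[0,0,0]]

```text
time: 26.0
eef_pos: [0.495, 0.1939, 0.2236]
tcp_rot: [0.064, 0.695, -0.064, 0.714]
contact_force: [-0.7, -0.7, -1.4]
opening: 0.684
```

```bash
python3 - <<'E'
from h import *
plan((487.1,193.7,90),79.5,step=35)
c=cam('top')
cv2.imwrite('pics/t7z.png',cv2.resize(c['img'][90:340,330:530],None,fx=2.4,fy=2.4,interpolation=cv2.INTER_CUBIC)[:,:,::-1])
for p in [(469,307),(468,230)]: print(p,nuts(c,p))
E
```

```text
t=26.0 p=[495.  193.9 223.6] jawnow=79.5 err=[  -7.9   -0.2 -133.6] rot=[ 0.   1.5 -0.1] open=0.684 F=[-0.7 -0.7 -1.4] q=[ 0.19 -0.03  1.96 -0.01  1.18 -1.2 ] rows=4
[[[0.667,-0.01,-0.056],[0.0,0.4,-0.0]],[[0.667,-0.009,-0.052],[0.0,0.4,-0.0]],[[0.667,-0.009,-0.048],[0.0,0.4,-0.0]],[[0.668,-0.008,-0.043],[0.0,0.4,-0.0]]]
(469, 307) (array([ 361.8, -365. ]), np.float64(-38.0), np.float64(70.3))
(468, 230) (array([ 553.9, -375.9]), np.float64(-29.6), np.float64(69.9))
```

View pics/t7z.png

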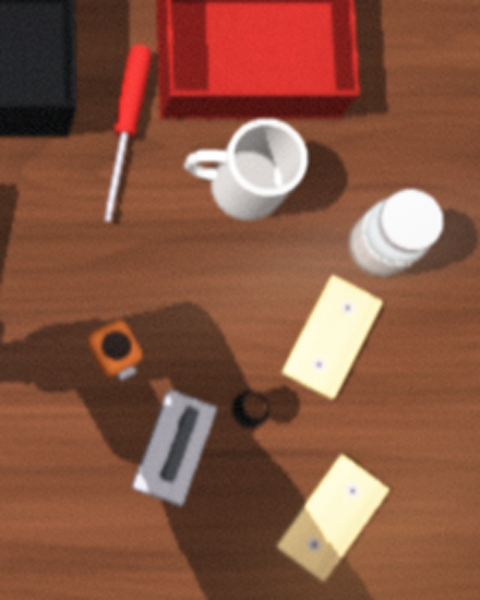

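Call:
drive_tool:
  series:
    - [[0.4,0,-0.1],[0,0.8,0]]
    - [[0.6,0,-0.04],[0,0.5,0]]
    - [[0.6,0,0],[0,0,0]]
    - [[0.6,0,0],[0,0,0]]
    - [[0.3,0,0],[0,0,0]]

```text
time: 26.55
eef_pos: [0.493, 0.1891, 0.0952]
tcp_rot: [0.068, 0.7, -0.067, 0.707]
contact_force: [0.1, 0.0, -1.4]
opening: 0.685
```

```bash
python3 - <<'E'
from h import *
plan((487.1,193.7,65),79.5,step=50)
E
```

```text
t=26.6 p=[493.  189.1  95.2] jawnow=79.0 err=[ -5.9   4.6 -30.2] rot=[-0.5  0.5 -0.2] open=0.685 F=[ 0.1  0.  -1.4] q=[ 0.17  0.13  2.05 -0.    0.95 -1.2 ] rows=1
[[[0.603,0.066,-0.139],[-0.5,0.5,-0.2]]]
```

Call:
drive_tool:
  series:
    - [[0.2,0.07,-0.14],[-0.5,0.5,-0.2]]
    - [[0.3,0,0],[0,0,0]]
    - [[0,0,0],[0,0,0]]
    - [[0,0,0],[0,0,0]]

```text
time: 26.95
eef_pos: [0.483, 0.1891, 0.063]
tcp_rot: [0.065, 0.708, -0.068, 0.7]
contact_force: [0.6, -0.7, -0.3]
opening: 0.686
```

```bash
python3 - <<'E'
from h import *
plan((487.1,193.7,54),79.5,step=50)
E
```

```text
t=26.9 p=[483.  189.1  63. ] jawnow=79.1 err=[ 4.1  4.6 -9. ] rot=[-0.4 -0.7  0.3] open=0.686 F=[ 0.6 -0.7 -0.3] q=[ 0.18  0.18  2.07 -0.    0.91 -1.2 ] rows=1
[[[0.179,0.107,0.065],[-0.4,-0.7,0.3]]]
```

Call:
drive_tool:
  series:
    - [[0.12,0.11,0.07],[-0.4,-0.7,0.3]]
    - [[0,0,0],[0,0,0]]
    - [[0,0,0],[0,0,0]]

```text
time: 27.25
eef_pos: [0.4894, 0.1941, 0.0586]
tcp_rot: [0.065, 0.702, -0.064, 0.706]
contact_force: [0.4, 0.6, 0.3]
opening: 0.689
```

```bash
python3 - <<'E'
from h import *
plan((487.1,193.7,49),79.5,step=50)
E
```

```text
t=27.2 p=[489.4 194.1  58.6] jawnow=79.5 err=[-2.3 -0.4 -9.6] rot=[ 0.   0.3 -0.1] open=0.689 F=[0.4 0.6 0.3] q=[ 0.18  0.19  2.06 -0.    0.88 -1.2 ] rows=1
[[[0.192,-0.016,-0.044],[0.0,0.3,-0.1]]]
```

Call:
drive_tool:
  series:
    - [[0.19,-0.02,-0.05],[0,0.3,-0.1]]
    - [[0,0,0],[0,0,0]]
    - [[0,0,0],[0,0,0]]

```text
time: 27.55
eef_pos: [0.4874, 0.1939, 0.0495]
tcp_rot: [0.065, 0.704, -0.064, 0.705]
contact_force: [0.7, -0.6, -1.3]
opening: 0.687
```

```bash
python3 - <<'E'
from h import *
plan((487.1,193.7,45.5),79.5,step=50)
E
```

```text
t=27.6 p=[487.4 193.9  49.5] jawnow=79.5 err=[-0.3 -0.2 -4. ] rot=[ 0.   0.1 -0. ] open=0.687 F=[ 0.7 -0.6 -1.3] q=[ 0.19  0.21  2.07  0.    0.87 -1.2 ] rows=1
[[[0.081,-0.006,-0.006],[0.0,0.1,-0.0]]]
```

Call:
drive_tool:
  series:
    - [[0.09,0,-0.01],[0,0.1,0]]
    - [[0,0,0],[0,0,0]]
    - [[0,0,0],[0,0,0]]

```text
time: 27.85
eef_pos: [0.4872, 0.1942, 0.045]
tcp_rot: [0.065, 0.704, -0.064, 0.704]
contact_force: [-0.3, -0.7, -0.2]
opening: 0.689
```

Call:
drive_tool:
  series:
    - [[0.03,0,0],[0,0,0]]
    - [[0,0,0],[0,0,0]]

```text
time: 28.05
eef_pos: [0.4875, 0.1943, 0.0451]
tcp_rot: [0.065, 0.704, -0.064, 0.704]
contact_force: [-0.4, -0.1, -1.3]
opening: 0.685
```

Call:
drive_tool:
  series:
    - [[0,0,0],[0,0,0]]
    - [[0,0,0],[0,0,0]]
    - [[0,0,0],[0,0,0]]
  grip: 0.6

```text
time: 28.35
eef_pos: [0.4878, 0.1942, 0.0452]
tcp_rot: [0.065, 0.704, -0.064, 0.704]
contact_force: [-0.6, -1.3, -0.4]
opening: 0.8
```

Call:
drive_tool:
  series:
    - [[-0.5,0,0],[0,0,0]]
    - [[-0.8,0,0],[0,0,0]]
    - [[-0.8,0,0],[0,0,0]]
    - [[-0.6,0,0],[0,0,0]]
    - [[-0.2,0,0],[0,0,0]]

```text
time: 28.85
eef_pos: [0.4852, 0.1935, 0.1908]
tcp_rot: [0.064, 0.707, -0.065, 0.701]
contact_force: [0.3, 0.1, 0.5]
opening: 0.8
```

```bash
python3 - <<'E'
from h import *
plan((553.9,-375.9,150),60.4)
E
```

```text
t=28.9 p=[485.2 193.5 190.8] jawnow=79.5 err=[  68.7 -569.4  -40.8] rot=[19.1 -0.5  0.2] open=0.800 F=[0.3 0.1 0.5] q=[ 0.18  0.    1.99  0.    1.16 -1.2 ] rows=12
[[[0.068,-0.912,0.286],[1.6,-0.0,0.0]],[[0.068,-0.904,0.311],[1.6,-0.0,0.0]],[[0.068,-0.895,0.336],[1.6,-0.0,0.0]],[[0.068,-0.885,0.361],[1.6,-0.0,0.0]],[[0.068,-0.875,0.385],[1.6,-0.0,0.0]]]
[[[0.068,-0.864,0.409],[1.6,-0.0,0.0]],[[0.068,-0.852,0.433],[1.6,-0.0,0.0]],[[0.068,-0.84,0.456],[1.6,-0.0,0.0]],[[0.068,-0.827,0.48],[1.6,-0.0,0.0]],[[0.068,-0.813,0.502],[1.6,-0.0,0.0]]]
[[[0.068,-0.799,0.525],[1.6,-0.0,0.0]],[[0.068,-0.784,0.547],[1.6,-0.0,0.0]]]
```

Call:
drive_tool:
  series:
    - [[0,-0.91,0.29],[1.6,0,0]]
    - [[0,-0.9,0.31],[1.6,0,0]]
    - [[0,-0.9,0.34],[1.6,0,0]]
    - [[0,-0.89,0.36],[1.6,0,0]]
    - [[0,-0.88,0.39],[1.6,0,0]]

```text
time: 29.35
eef_pos: [0.5147, -0.0454, 0.1891]
tcp_rot: [0.111, 0.701, -0.11, 0.696]
contact_force: [0.5, 0.2, 0.6]
opening: 0.799
```

Call:
drive_tool:
  series:
    - [[0.07,-0.86,0.41],[1.6,0,0]]
    - [[0.1,-0.85,0.43],[1.6,0,0]]
    - [[0.1,-0.84,0.46],[1.6,0,0]]
    - [[0.1,-0.83,0.48],[1.6,0,0]]
    - [[0.1,-0.81,0.5],[1.6,0,0]]

```text
time: 29.85
eef_pos: [0.5416, -0.2909, 0.1572]
tcp_rot: [0.163, 0.693, -0.16, 0.684]
contact_force: [0.0, 0.6, 0.2]
opening: 0.798
```

```bash
python3 - <<'E'
from h import *
plan((554.5,-376,140),60.4)
E
```

```text
t=29.9 p=[ 541.6 -290.9  157.2] jawnow=63.6 err=[ 12.9 -85.1 -17.2] rot=[ 3.2 -0.8  0. ] open=0.798 F=[0.  0.6 0.2] q=[-0.66  0.24  1.79 -0.    1.12 -1.77] rows=2
[[[0.166,-0.704,0.496],[1.6,-0.4,0.0]],[[0.169,-0.69,0.515],[1.6,-0.4,0.0]]]
```

Call:
drive_tool:
  series:
    - [[0.15,-0.7,0.5],[1.6,-0.4,0]]
    - [[0.15,-0.5,0.4],[1.6,-0.4,0]]
    - [[0,0,0],[0,0,0]]
    - [[0,0,0],[0,0,0]]

```text
time: 30.25
eef_pos: [0.5506, -0.3729, 0.1324]
tcp_rot: [0.186, 0.685, -0.183, 0.68]
contact_force: [-0.8, 0.9, 0.5]
opening: 0.8
```

```bash
python3 - <<'E'
from h import *
plan((554.5,-376,60),60.4,step=40)
E
```

```text
t=30.2 p=[ 550.6 -372.9  132.4] jawnow=59.8 err=[  3.9  -3.1 -72.4] rot=[-0.6 -0.5 -0.1] open=0.800 F=[-0.8  0.9  0.5] q=[-0.75  0.37  1.68 -0.    1.1  -1.79] rows=2
[[[0.724,-0.008,0.055],[-0.3,-0.2,-0.0]],[[0.724,-0.008,0.052],[-0.3,-0.2,-0.0]]]
```

Call:
drive_tool:
  series:
    - [[0.5,0,0.06],[-0.6,-0.4,0]]
    - [[0.6,0,0.03],[0,0,0]]
    - [[0.5,0,0],[0,0,0]]
    - [[0,0,0],[0,0,0]]

```text
time: 30.65
eef_pos: [0.5544, -0.3698, 0.0495]
tcp_rot: [0.18, 0.685, -0.178, 0.683]
contact_force: [0.2, 0.4, -0.3]
opening: 0.797
```

```bash
python3 - <<'E'
from h import *
plan((554.7,-376.3,25),60.4,step=40)
E
```

```text
t=30.6 p=[ 554.4 -369.8   49.5] jawnow=60.6 err=[  0.3  -6.5 -24.5] rot=[ 0.2 -0.1 -0.1] open=0.797 F=[ 0.2  0.4 -0.3] q=[-0.74  0.48  1.71  0.    0.96 -1.8 ] rows=1
[[[0.489,-0.111,0.069],[0.2,-0.1,-0.1]]]
```

Call:
drive_tool:
  series:
    - [[0.1,-0.12,0.07],[0.2,0,0]]
    - [[0.3,0,0],[0,0,0]]
    - [[0,0,0],[0,0,0]]
    - [[0,0,0],[0,0,0]]

```text
time: 31.05
eef_pos: [0.5564, -0.3761, 0.0316]
tcp_rot: [0.18, 0.683, -0.179, 0.685]
contact_force: [0.1, 0.3, -0.3]
opening: 0.8
```

```bash
python3 - <<'E'
from h import *
plan((554.7,-376.3,8.6),60.4,step=40)
E
```

```text
t=31.1 p=[ 556.4 -376.1   31.6] jawnow=60.6 err=[ -1.7  -0.2 -23. ] rot=[ 0.2  0.1 -0.1] open=0.800 F=[ 0.1  0.3 -0.3] q=[-0.75  0.51  1.7   0.    0.93 -1.81] rows=1
[[[0.459,-0.021,-0.029],[0.2,0.1,-0.1]]]
```

Call:
drive_tool:
  series:
    - [[0.25,-0.02,-0.03],[0.2,0.1,-0.1]]
    - [[0.18,0,0],[0,0,0]]
    - [[0,0,0],[0,0,0]]
    - [[0,0,0],[0,0,0]]

```text
time: 31.45
eef_pos: [0.5552, -0.3771, 0.0099]
tcp_rot: [0.18, 0.683, -0.181, 0.684]
contact_force: [0.4, 0.2, -0.4]
opening: 0.798
```

```bash
python3 - <<'E'
from h import *
plan((554.7,-376.3,8.6),60.4,step=40)
E
```

```text
t=31.4 p=[ 555.2 -377.1    9.9] jawnow=60.4 err=[-0.5  0.8 -1.3] rot=[-0.   0.1  0. ] open=0.798 F=[ 0.4  0.2 -0.4] q=[-0.75  0.54  1.7  -0.    0.9  -1.8 ] rows=1
[[[0.026,0.008,-0.017],[-0.0,0.1,0.0]]]
```

Call:
drive_tool:
  series:
    - [[0.03,0,-0.02],[0,0,0]]
    - [[0,0,0],[0,0,0]]

```text
time: 31.65
eef_pos: [0.5544, -0.3766, 0.0084]
tcp_rot: [0.18, 0.683, -0.181, 0.684]
contact_force: [-0.2, 0.2, 0.9]
opening: 0.8
```

Call:
drive_tool:
  series:
    - [[0,0,0],[0,0,0]]
    - [[0,0,0],[0,0,0]]
    - [[0,0,0],[0,0,0]]
  grip: -1

```text
time: 31.95
eef_pos: [0.5549, -0.3772, 0.0096]
tcp_rot: [0.18, 0.682, -0.182, 0.685]
contact_force: [-0.1, -0.5, -0.9]
opening: 0.692
```

Call:
drive_tool:
  series:
    - [[-0.3,0,0],[0,0,0]]
    - [[-0.4,0,0],[0,0,0]]
    - [[-0.7,0,0],[0,0,0]]
    - [[-0.9,0,0],[0,0,0]]
    - [[-0.9,0,0],[0,0,0]]

```text
time: 32.45
eef_pos: [0.5502, -0.3727, 0.1671]
tcp_rot: [0.183, 0.688, -0.178, 0.679]
contact_force: [0.4, -1.4, -0.9]
opening: 0.689
```

```bash
python3 - <<'E'
from h import *
plan((486,193,205),79.5)
E
```

```text
t=32.5 p=[ 550.2 -372.7  167.1] jawnow=60.4 err=[-64.2 565.7  37.9] rot=[-19.1  -0.8  -0.3] open=0.689 F=[ 0.4 -1.4 -0.9] q=[-0.75  0.34  1.66 -0.    1.16 -1.8 ] rows=12
[[[-0.052,0.767,-0.56],[-1.6,-0.1,-0.0]],[[-0.053,0.782,-0.538],[-1.6,-0.1,-0.0]],[[-0.054,0.797,-0.516],[-1.6,-0.1,-0.0]],[[-0.055,0.811,-0.494],[-1.6,-0.1,-0.0]],[[-0.056,0.824,-0.471],[-1.6,-0.1,-0.0]]]
[[[-0.057,0.837,-0.448],[-1.6,-0.1,-0.0]],[[-0.058,0.849,-0.424],[-1.6,-0.1,-0.0]],[[-0.059,0.861,-0.401],[-1.6,-0.1,-0.0]],[[-0.06,0.871,-0.376],[-1.6,-0.1,-0.0]],[[-0.061,0.881,-0.352],[-1.6,-0.1,-0.0]]]
[[[-0.062,0.891,-0.327],[-1.6,-0.1,-0.0]],[[-0.062,0.9,-0.302],[-1.6,-0.1,-0.0]]]
```

Call:
drive_tool:
  series:
    - [[-0.3,0.77,-0.56],[-1.6,0,0]]
    - [[-0.3,0.78,-0.54],[-1.6,0,0]]
    - [[0,0.8,-0.52],[-1.6,0,0]]
    - [[0,0.81,-0.49],[-1.6,0,0]]
    - [[0,0.82,-0.47],[-1.6,0,0]]

```text
time: 32.95
eef_pos: [0.5277, -0.1405, 0.2169]
tcp_rot: [0.132, 0.689, -0.136, 0.7]
contact_force: [1.0, 0.2, -0.6]
opening: 0.691
```

Call:
drive_tool:
  series:
    - [[0,0.84,-0.45],[-1.6,0,0]]
    - [[0,0.85,-0.42],[-1.6,0,0]]
    - [[0,0.86,-0.4],[-1.6,0,0]]
    - [[0,0.87,-0.38],[-1.6,0,0]]
    - [[0,0.88,-0.35],[-1.6,0,0]]

```text
time: 33.45
eef_pos: [0.4986, 0.1045, 0.2213]
tcp_rot: [0.082, 0.693, -0.086, 0.711]
contact_force: [-0.3, -0.4, -0.9]
opening: 0.685
```

```bash
python3 - <<'E'
from h import *
plan((486.8,193.8,205),79.5)
E
```

```text
t=33.5 p=[498.6 104.5 221.3] jawnow=76.3 err=[-11.8  89.3 -16.3] rot=[-3.2  1.5  0.2] open=0.685 F=[-0.3 -0.4 -0.9] q=[ 0.01 -0.08  2.01 -0.01  1.18 -1.32] rows=2
[[[0.151,0.84,-0.33],[-1.6,0.7,0.1]],[[0.157,0.848,-0.305],[-1.6,0.7,0.1]]]
```

Call:
drive_tool:
  series:
    - [[0.15,0.84,-0.35],[-1.6,0.7,0]]
    - [[0.15,0.65,-0.3],[-1.6,0.7,0]]
    - [[0,0,0],[0,0,0]]
    - [[0,0,0],[0,0,0]]

```text
time: 33.85
eef_pos: [0.4812, 0.1931, 0.2099]
tcp_rot: [0.06, 0.702, -0.061, 0.707]
contact_force: [-0.5, 0.8, -1.8]
opening: 0.685
```

```bash
python3 - <<'E'
from h import *
plan((486.8,193.8,90),79.5,step=40)
E
```

```text
t=33.9 p=[481.2 193.1 209.9] jawnow=80.2 err=[   5.6    0.7 -119.9] rot=[0.7 0.4 0.1] open=0.685 F=[-0.5  0.8 -1.8] q=[ 0.19 -0.03  1.99 -0.    1.18 -1.21] rows=4
[[[0.6,0.009,0.023],[0.2,0.1,0.0]],[[0.6,0.009,0.024],[0.2,0.1,0.0]],[[0.6,0.009,0.025],[0.2,0.1,0.0]],[[0.6,0.009,0.026],[0.2,0.1,0.0]]]
```

Call:
drive_tool:
  series:
    - [[0.5,0.01,0.05],[0.5,0.2,0]]
    - [[0.6,0,0.05],[0.2,0.2,0]]
    - [[0.6,0,0],[0,0,0]]
    - [[0.4,0,0],[0,0,0]]
    - [[0,0,0],[0,0,0]]

```text
time: 34.35
eef_pos: [0.4917, 0.1879, 0.1084]
tcp_rot: [0.067, 0.7, -0.067, 0.708]
contact_force: [-0.8, 0.1, -1.5]
opening: 0.689
```

```bash
python3 - <<'E'
from h import *
plan((486.8,193.8,70),79.5,step=40)
E
```

```text
t=34.4 p=[491.7 187.9 108.4] jawnow=79.1 err=[ -4.9   5.9 -38.4] rot=[-0.4  0.7 -0.1] open=0.689 F=[-0.8  0.1 -1.5] q=[ 0.17  0.11  2.05 -0.    0.97 -1.2 ] rows=1
[[[0.767,0.096,-0.127],[-0.4,0.7,-0.1]]]
```

Call:
drive_tool:
  series:
    - [[0.3,0.1,-0.11],[-0.4,0.6,-0.1]]
    - [[0.3,0,0],[0,0,0]]
    - [[0,0,0],[0,0,0]]
    - [[0,0,0],[0,0,0]]

```text
time: 34.75
eef_pos: [0.4904, 0.1928, 0.0812]
tcp_rot: [0.067, 0.702, -0.066, 0.706]
contact_force: [0.1, -0.1, -1.1]
opening: 0.688
```

```bash
python3 - <<'E'
from h import *
plan((486.8,193.8,64),79.5,step=40)
E
```

```text
t=34.8 p=[490.4 192.8  81.2] jawnow=79.3 err=[ -3.6   1.  -17.2] rot=[-0.2  0.4 -0.1] open=0.688 F=[ 0.1 -0.1 -1.1] q=[ 0.18  0.16  2.05 -0.    0.92 -1.2 ] rows=1
[[[0.343,0.006,-0.077],[-0.2,0.4,-0.1]]]
```

Call:
drive_tool:
  series:
    - [[0.34,0,-0.08],[-0.2,0.4,-0.1]]
    - [[0,0,0],[0,0,0]]
    - [[0,0,0],[0,0,0]]

```text
time: 35.05
eef_pos: [0.4878, 0.194, 0.0651]
tcp_rot: [0.065, 0.703, -0.064, 0.705]
contact_force: [1.0, 0.2, -0.7]
opening: 0.688
```

```bash
python3 - <<'E'
from h import *
plan((486.8,193.8,59),79.5,step=40)
E
```

```text
t=35.0 p=[487.8 194.   65.1] jawnow=79.5 err=[-1.  -0.2 -6.1] rot=[ 0.   0.1 -0.1] open=0.688 F=[ 1.   0.2 -0.7] q=[ 0.18  0.18  2.06  0.    0.9  -1.2 ] rows=1
[[[0.122,-0.007,-0.02],[0.0,0.1,-0.1]]]
```

Call:
drive_tool:
  series:
    - [[0.13,0,-0.03],[0,0.1,-0.1]]
    - [[0,0,0],[0,0,0]]
    - [[0,0,0],[0,0,0]]

```text
time: 35.35
eef_pos: [0.4865, 0.1945, 0.0585]
tcp_rot: [0.065, 0.704, -0.065, 0.705]
contact_force: [0.4, -0.1, -0.8]
opening: 0.687
```

Call:
drive_tool:
  series:
    - [[0.03,0,0.01],[0,0,0]]
    - [[0,0,0],[0,0,0]]

```text
time: 35.55
eef_pos: [0.4872, 0.1945, 0.0571]
tcp_rot: [0.065, 0.704, -0.065, 0.705]
contact_force: [-0.3, 0.2, -0.2]
opening: 0.69
```

Call:
drive_tool:
  series:
    - [[0,0,0],[0,0,0]]
    - [[0,0,0],[0,0,0]]
    - [[0,0,0],[0,0,0]]
  grip: 0.6

```text
time: 35.85
eef_pos: [0.4879, 0.1946, 0.0578]
tcp_rot: [0.065, 0.703, -0.064, 0.705]
contact_force: [-0.1, -0.1, 0.1]
opening: 0.804
```

Call:
drive_tool:
  series:
    - [[-0.5,0,0],[0,0,0]]
    - [[-0.8,0,0],[0,0,0]]
    - [[-0.8,0,0],[0,0,0]]
    - [[-0.6,0,0],[0,0,0]]
    - [[-0.2,0,0],[0,0,0]]

```text
time: 36.35
eef_pos: [0.4855, 0.194, 0.205]
tcp_rot: [0.064, 0.705, -0.065, 0.703]
contact_force: [0.3, -0.1, -0.2]
opening: 0.802
```

```bash
python3 - <<'E'
from h import *
plan((362.5,-365,150),52)
c=cam('top')
print(nuts(c,(469,307)))
E
```

```text
t=36.4 p=[485.5 194.  205. ] jawnow=79.5 err=[-123. -559.  -55.] rot=[27.5 -0.2  0.2] open=0.802 F=[ 0.3 -0.1 -0.2] q=[ 0.19 -0.01  1.98 -0.    1.18 -1.2 ] rows=12
[[[0.094,-0.953,-0.031],[2.3,-0.0,0.0]],[[0.093,-0.954,0.007],[2.3,-0.0,0.0]],[[0.093,-0.953,0.045],[2.3,-0.0,0.0]],[[0.093,-0.95,0.083],[2.3,-0.0,0.0]],[[0.093,-0.946,0.121],[2.3,-0.0,0.0]]]
[[[0.093,-0.941,0.158],[2.3,-0.0,0.0]],[[0.092,-0.934,0.196],[2.3,-0.0,0.0]],[[0.092,-0.925,0.233],[2.3,-0.0,0.0]],[[0.092,-0.915,0.27],[2.3,-0.0,0.0]],[[0.092,-0.903,0.306],[2.3,-0.0,0.0]]]
[[[0.092,-0.891,0.342],[2.3,-0.0,0.0]],[[0.092,-0.876,0.377],[2.3,-0.0,0.0]]]
(array([ 362.2, -364.3]), np.float64(-39.4), np.float64(70.4))
```

```bash
python3 - <<'E'
from h import *
plan((480,-45,200),68,step=49)
E
```

```text
t=36.4 p=[485.9 194.1 205.5] jawnow=79.5 err=[  -5.9 -239.1   -5.5] rot=[11.5 -0.1  0.1] open=0.799 F=[1.1 1.1 1.5] q=[ 0.19 -0.01  1.98 -0.    1.18 -1.2 ] rows=5
[[[0.023,-0.945,0.151],[2.3,-0.0,0.0]],[[0.023,-0.938,0.189],[2.3,-0.0,0.0]],[[0.023,-0.929,0.227],[2.3,-0.0,0.0]],[[0.022,-0.92,0.264],[2.3,-0.0,0.0]],[[0.022,-0.908,0.3],[2.3,-0.0,0.0]]]
```

Call:
drive_tool:
  series:
    - [[0.02,-0.95,0.15],[2.3,0,0]]
    - [[0.02,-0.94,0.19],[2.3,0,0]]
    - [[0.02,-0.93,0.23],[2.3,0,0]]
    - [[0.02,-0.92,0.26],[2.3,0,0]]
    - [[0.02,-0.91,0.3],[2.3,0,0]]

```text
time: 36.9
eef_pos: [0.4771, -0.0468, 0.1939]
tcp_rot: [0.133, 0.698, -0.133, 0.691]
contact_force: [-0.5, -0.0, 0.2]
opening: 0.805
```

```bash
python3 - <<'E'
from h import *
plan((362.5,-365,140),52,step=49)
c=cam('top');print(nuts(c,(469,307)));cv2.imwrite('pics/t8.png',c['img'][:,:,::-1])
E
```

```text
t=36.9 p=[477.1 -46.8 193.9] jawnow=68.3 err=[-114.6 -318.2  -53.9] rot=[16.3 -0.5  0.1] open=0.805 F=[-0.5 -0.   0.2] q=[-0.31 -0.1   2.09 -0.    1.17 -1.5 ] rows=7
[[[0.155,-0.966,0.033],[2.3,-0.1,0.0]],[[0.155,-0.964,0.072],[2.3,-0.1,0.0]],[[0.155,-0.96,0.111],[2.3,-0.1,0.0]],[[0.154,-0.955,0.15],[2.3,-0.1,0.0]],[[0.154,-0.948,0.188],[2.3,-0.1,0.0]]]
[[[0.154,-0.939,0.226],[2.3,-0.1,0.0]],[[0.154,-0.93,0.264],[2.3,-0.1,0.0]]]
(array([ 361.6, -365.2]), np.float64(-37.7), np.float64(70.1))
```

Call:
drive_tool:
  series:
    - [[0,-0.97,0.03],[2.3,0,0]]
    - [[0,-0.96,0.07],[2.3,0,0]]
    - [[0.1,-0.96,0.11],[2.3,0,0]]
    - [[0.15,-0.96,0.15],[2.3,0,0]]
    - [[0.15,-0.95,0.19],[2.3,0,0]]

```text
time: 37.45
eef_pos: [0.3905, -0.2764, 0.1665]
tcp_rot: [0.205, 0.683, -0.206, 0.671]
contact_force: [1.6, -0.7, 0.5]
opening: 0.8
```

Call:
drive_tool:
  series:
    - [[0.15,-0.85,0.23],[2.3,0,0]]
    - [[0.15,-0.6,0.2],[2.3,0,0]]
    - [[0,0,0],[0,0,0]]
    - [[0,0,0],[0,0,0]]

```text
time: 37.85
eef_pos: [0.3602, -0.352, 0.1427]
tcp_rot: [0.238, 0.676, -0.235, 0.657]
contact_force: [0.5, -0.6, 0.0]
opening: 0.803
```

```bash
python3 - <<'E'
from h import *
plan((362.5,-365.5,60),52,step=49)
E
```

```text
t=37.9 p=[ 360.2 -352.   142.7] jawnow=50.9 err=[  2.3 -13.5 -82.7] rot=[-1.1 -1.6  0.2] open=0.803 F=[ 0.5 -0.6  0. ] q=[-0.97  0.03  2.06 -0.01  1.08 -1.85] rows=2
[[[0.824,-0.087,0.125],[-0.5,-0.8,0.1]],[[0.826,-0.09,0.113],[-0.5,-0.8,0.1]]]
```

Call:
drive_tool:
  series:
    - [[0.4,-0.19,0.24],[-1,-1.5,0.2]]
    - [[0.5,0,0],[0,0,0]]
    - [[0.5,0,0],[0,0,0]]
    - [[0,0,0],[0,0,0]]

```text
time: 38.25
eef_pos: [0.3648, -0.3618, 0.0687]
tcp_rot: [0.229, 0.67, -0.228, 0.669]
contact_force: [-0.0, -0.1, -0.4]
opening: 0.796
```

```bash
python3 - <<'E'
from h import *
plan((362.5,-365.5,40),52,step=49)
E
```

```text
t=38.2 p=[ 364.8 -361.8   68.7] jawnow=52.3 err=[ -2.3  -3.7 -28.7] rot=[ 0.3 -0.1 -0.1] open=0.796 F=[-0.  -0.1 -0.4] q=[-0.98  0.15  2.09  0.    0.9  -1.89] rows=1
[[[0.574,-0.088,0.009],[0.3,-0.1,-0.1]]]
```

Call:
drive_tool:
  series:
    - [[0.3,-0.09,0.01],[0.3,0,0]]
    - [[0.3,0,0],[0,0,0]]
    - [[0,0,0],[0,0,0]]
    - [[0,0,0],[0,0,0]]

```text
time: 38.65
eef_pos: [0.3654, -0.3625, 0.0405]
tcp_rot: [0.228, 0.67, -0.227, 0.669]
contact_force: [0.2, -0.7, 1.2]
opening: 0.801
```

```bash
python3 - <<'E'
from h import *
plan((362.5,-365.5,9),52,step=49)
E
```

```text
t=38.6 p=[ 365.4 -362.5   40.5] jawnow=52.4 err=[ -2.9  -3.  -31.5] rot=[ 0.4 -0.1 -0.1] open=0.801 F=[ 0.2 -0.7  1.2] q=[-0.98  0.21  2.09  0.    0.85 -1.9 ] rows=1
[[[0.63,-0.083,-0.009],[0.4,-0.1,-0.1]]]
```

Call:
drive_tool:
  series:
    - [[0.1,-0.1,-0.01],[0.4,0,0]]
    - [[0,0,0],[0,0,0]]
    - [[0.25,0,0],[0,0,0]]
    - [[0,0,0],[0,0,0]]
    - [[0,0,0],[0,0,0]]

```text
time: 39.15
eef_pos: [0.3635, -0.3678, 0.0254]
tcp_rot: [0.229, 0.667, -0.231, 0.67]
contact_force: [-0.3, -0.0, 0.3]
opening: 0.801
```

```bash
python3 - <<'E'
from h import *
plan((362.5,-365.5,9),52,step=49)
E
```

```text
t=39.1 p=[ 363.5 -367.8   25.4] jawnow=52.1 err=[ -1.    2.3 -16.4] rot=[0.1 0.3 0. ] open=0.801 F=[-0.3 -0.   0.3] q=[-0.99  0.24  2.09  0.    0.81 -1.9 ] rows=1
[[[0.327,0.024,-0.046],[0.1,0.3,0.0]]]
```

Call:
drive_tool:
  series:
    - [[0.32,0.02,-0.05],[0.1,0.3,0]]
    - [[0,0,0],[0,0,0]]
    - [[0,0,0],[0,0,0]]

```text
time: 39.45
eef_pos: [0.3619, -0.3652, 0.0076]
tcp_rot: [0.231, 0.669, -0.23, 0.668]
contact_force: [-0.5, 0.4, -0.1]
opening: 0.798
```

```bash
python3 - <<'E'
from h import *
plan((362.5,-365.5,8.6),52,step=49)
E
```

```text
t=39.5 p=[ 361.9 -365.2    7.6] jawnow=51.9 err=[ 0.6 -0.3  1. ] rot=[-0.1 -0.1  0. ] open=0.798 F=[-0.5  0.4 -0.1] q=[-0.99  0.27  2.1  -0.    0.78 -1.89] rows=1
[[[-0.02,0.004,0.013],[-0.1,-0.1,0.0]]]
```

Call:
drive_tool:
  series:
    - [[-0.03,0,0.02],[0,0,0]]
    - [[0,0,0],[0,0,0]]

```text
time: 39.65
eef_pos: [0.3626, -0.3656, 0.0088]
tcp_rot: [0.231, 0.669, -0.23, 0.668]
contact_force: [0.7, -1.0, 0.2]
opening: 0.797
```

Call:
drive_tool:
  series:
    - [[0,0,0],[0,0,0]]
    - [[0,0,0],[0,0,0]]
    - [[0,0,0],[0,0,0]]
  grip: -1

```text
time: 39.95
eef_pos: [0.363, -0.3662, 0.0098]
tcp_rot: [0.23, 0.669, -0.231, 0.668]
contact_force: [-1.1, 0.3, -0.8]
opening: 0.689
```

Call:
drive_tool:
  series:
    - [[-0.3,0,0],[0,0,0]]
    - [[-0.4,0,0],[0,0,0]]
    - [[-0.7,0,0],[0,0,0]]
    - [[-0.9,0,0],[0,0,0]]
    - [[-0.9,0,0],[0,0,0]]

```text
time: 40.45
eef_pos: [0.3599, -0.3615, 0.17]
tcp_rot: [0.234, 0.674, -0.227, 0.663]
contact_force: [0.4, -1.1, -0.4]
opening: 0.683
```

```bash
python3 - <<'E'
from h import *
plan((480,-45,215),68,step=49)
E
```

```text
t=40.5 p=[ 359.9 -361.5  170. ] jawnow=51.9 err=[120.1 316.5  45. ] rot=[-16.1  -1.   -0.4] open=0.683 F=[ 0.4 -1.1 -0.4] q=[-0.99  0.    2.03 -0.    1.12 -1.89] rows=7
[[[-0.119,0.924,-0.29],[-2.3,-0.1,-0.1]],[[-0.12,0.935,-0.252],[-2.3,-0.1,-0.1]],[[-0.122,0.944,-0.214],[-2.3,-0.1,-0.1]],[[-0.123,0.952,-0.176],[-2.3,-0.1,-0.1]],[[-0.125,0.958,-0.137],[-2.3,-0.1,-0.1]]]
[[[-0.126,0.962,-0.099],[-2.3,-0.1,-0.1]],[[-0.128,0.965,-0.06],[-2.3,-0.1,-0.1]]]
```

Call:
drive_tool:
  series:
    - [[-0.2,0.92,-0.29],[-2.3,0,0]]
    - [[-0.2,0.93,-0.25],[-2.3,0,0]]
    - [[-0.2,0.94,-0.21],[-2.3,0,0]]
    - [[-0.1,0.95,-0.18],[-2.3,0,0]]
    - [[-0.1,0.96,-0.14],[-2.3,0,0]]

```text
time: 40.95
eef_pos: [0.4491, -0.1386, 0.2284]
tcp_rot: [0.163, 0.684, -0.165, 0.691]
contact_force: [0.7, -0.3, -1.5]
opening: 0.688
```

Call:
drive_tool:
  series:
    - [[-0.1,0.96,-0.1],[-2.3,0,0]]
    - [[-0.1,0.96,-0.06],[-2.3,0,0]]

```text
time: 41.15
eef_pos: [0.4833, -0.0454, 0.2415]
tcp_rot: [0.134, 0.689, -0.137, 0.699]
contact_force: [0.5, -0.4, -0.1]
opening: 0.69
```

```bash
python3 - <<'E'
from h import *
plan((486,194,205),79.5,step=49)
E
```

```text
t=41.1 p=[483.3 -45.4 241.5] jawnow=67.9 err=[  2.7 239.4 -36.5] rot=[-11.6   0.8   0.2] open=0.690 F=[ 0.5 -0.4 -0.1] q=[-0.3  -0.15  2.04 -0.    1.24 -1.49] rows=5
[[[0.139,0.892,-0.352],[-2.3,0.2,0.0]],[[0.141,0.905,-0.315],[-2.3,0.2,0.0]],[[0.142,0.917,-0.278],[-2.3,0.2,0.0]],[[0.143,0.927,-0.241],[-2.3,0.2,0.0]],[[0.145,0.936,-0.202],[-2.3,0.2,0.0]]]
```

Call:
drive_tool:
  series:
    - [[0.1,0.89,-0.35],[-2.3,0.2,0]]
    - [[0.1,0.9,-0.32],[-2.3,0.2,0]]
    - [[0.1,0.92,-0.28],[-2.3,0.2,0]]
    - [[0.1,0.88,-0.24],[-2.3,0.2,0]]
    - [[0.1,0.6,-0.2],[-2.3,0.2,0]]

```text
time: 41.65
eef_pos: [0.4815, 0.1857, 0.2233]
tcp_rot: [0.061, 0.701, -0.062, 0.708]
contact_force: [0.1, -1.0, -1.1]
opening: 0.688
```

Call:
drive_tool:
  series:
    - [[0,0,0],[0,0,0]]
    - [[0,0,0],[0,0,0]]

```text
time: 41.85
eef_pos: [0.4797, 0.1896, 0.2241]
tcp_rot: [0.058, 0.701, -0.059, 0.708]
contact_force: [0.9, -1.0, -0.7]
opening: 0.692
```

```bash
python3 - <<'E'
from h import *
plan((487,193.9,110),79.5,step=49)
E
```

```text
t=41.9 p=[479.7 189.6 224.1] jawnow=80.5 err=[   7.3    4.3 -114.1] rot=[1.  0.5 0. ] open=0.692 F=[ 0.9 -1.  -0.7] q=[ 0.18 -0.06  1.99 -0.    1.2  -1.22] rows=3
[[[0.761,0.036,0.036],[0.3,0.2,0.0]],[[0.761,0.037,0.039],[0.3,0.2,0.0]],[[0.761,0.037,0.041],[0.3,0.2,0.0]]]
```

Call:
drive_tool:
  series:
    - [[0.5,0.1,0.1],[1,0.5,0]]
    - [[0.7,0,0],[0,0,0]]
    - [[0.7,0,0],[0,0,0]]
    - [[0.3,0,0],[0,0,0]]
    - [[0,0,0],[0,0,0]]

```text
time: 42.35
eef_pos: [0.4898, 0.1892, 0.117]
tcp_rot: [0.068, 0.7, -0.067, 0.708]
contact_force: [0.0, -0.3, 0.2]
opening: 0.686
```

```bash
python3 - <<'E'
from h import *
plan((487,193.9,82),79.5,step=49)
E
```

```text
t=42.4 p=[489.8 189.2 117. ] jawnow=79.0 err=[ -2.8   4.7 -35. ] rot=[-0.5  0.6 -0.1] open=0.686 F=[ 0.  -0.3  0.2] q=[ 0.18  0.09  2.05 -0.    0.99 -1.2 ] rows=1
[[[0.7,0.08,-0.079],[-0.5,0.6,-0.1]]]
```

Call:
drive_tool:
  series:
    - [[0.3,0.09,-0.07],[-0.5,0.6,-0.1]]
    - [[0.3,0,0],[0,0,0]]
    - [[0,0,0],[0,0,0]]
    - [[0,0,0],[0,0,0]]

```text
time: 42.75
eef_pos: [0.4901, 0.193, 0.0895]
tcp_rot: [0.066, 0.702, -0.065, 0.706]
contact_force: [-0.2, -1.0, -0.0]
opening: 0.686
```

```bash
python3 - <<'E'
from h import *
plan((487,193.9,76),79.5,step=49)
E
```

```text
t=42.8 p=[490.1 193.   89.5] jawnow=79.3 err=[ -3.1   0.9 -13.5] rot=[-0.2  0.3 -0.1] open=0.686 F=[-0.2 -1.  -0. ] q=[ 0.18  0.14  2.05  0.    0.94 -1.2 ] rows=1
[[[0.27,0.005,-0.066],[-0.2,0.3,-0.1]]]
```

Call:
drive_tool:
  series:
    - [[0.28,0,-0.07],[-0.2,0.3,-0.1]]
    - [[0,0,0],[0,0,0]]
    - [[0,0,0],[0,0,0]]

```text
time: 43.05
eef_pos: [0.4881, 0.194, 0.0767]
tcp_rot: [0.065, 0.703, -0.064, 0.705]
contact_force: [0.1, 0.2, -0.8]
opening: 0.686
```

```bash
python3 - <<'E'
from h import *
plan((487,193.9,70.5),79.5,step=49)
E
```

```text
t=43.0 p=[488.1 194.   76.7] jawnow=79.5 err=[-1.1 -0.1 -6.2] rot=[ 0.   0.2 -0.1] open=0.686 F=[ 0.1  0.2 -0.8] q=[ 0.18  0.16  2.06  0.    0.92 -1.2 ] rows=1
[[[0.124,-0.006,-0.021],[0.0,0.2,-0.1]]]
```

Call:
drive_tool:
  series:
    - [[0.13,-0.01,-0.03],[0,0.2,-0.1]]
    - [[0,0,0],[0,0,0]]
    - [[0,0,0],[0,0,0]]

```text
time: 43.35
eef_pos: [0.4866, 0.194, 0.0702]
tcp_rot: [0.064, 0.704, -0.064, 0.704]
contact_force: [0.3, -0.5, -0.3]
opening: 0.686
```

Call:
drive_tool:
  series:
    - [[0.03,0,0],[0,0,0]]
    - [[0,0,0],[0,0,0]]

```text
time: 43.55
eef_pos: [0.487, 0.1941, 0.0694]
tcp_rot: [0.064, 0.704, -0.064, 0.704]
contact_force: [-0.5, -0.3, -0.2]
opening: 0.687
```

Call:
drive_tool:
  series:
    - [[0,0,0],[0,0,0]]
    - [[0,0,0],[0,0,0]]
    - [[0,0,0],[0,0,0]]
  grip: 0.6

```text
time: 43.85
eef_pos: [0.4876, 0.1942, 0.0698]
tcp_rot: [0.065, 0.704, -0.064, 0.705]
contact_force: [0.7, 0.4, -0.6]
opening: 0.796
```

Call:
drive_tool:
  series:
    - [[-0.5,0,0],[0,0,0]]
    - [[-0.8,0,0],[0,0,0]]
    - [[-0.8,0,0],[0,0,0]]
    - [[-0.6,0,0],[0,0,0]]
    - [[-0.2,0,0],[0,0,0]]

```text
time: 44.35
eef_pos: [0.4852, 0.1936, 0.2163]
tcp_rot: [0.064, 0.706, -0.065, 0.702]
contact_force: [0.1, 0.3, -0.6]
opening: 0.799
```

```bash
python3 - <<'E'
from h import *
plan((500,-100,215),68)
E
```

```text
t=44.4 p=[485.2 193.6 216.3] jawnow=79.5 err=[  14.8 -293.6   -1.3] rot=[11.5 -0.3  0.1] open=0.799 F=[ 0.1  0.3 -0.6] q=[ 0.19 -0.03  1.97  0.    1.2  -1.2 ] rows=6
[[[0.005,-0.953,0.226],[1.9,-0.1,0.0]],[[0.005,-0.945,0.258],[1.9,-0.1,0.0]],[[0.004,-0.936,0.289],[1.9,-0.1,0.0]],[[0.004,-0.926,0.321],[1.9,-0.1,0.0]],[[0.004,-0.915,0.352],[1.9,-0.1,0.0]]]
[[[0.004,-0.902,0.382],[1.9,-0.1,0.0]]]
```

All five boards are stacked. Before the weight, I'll measure the pile and the rolled screwdriver.

Call:
drive_tool:
  series:
    - [[0,-0.95,0.23],[1.9,0,0]]
    - [[0,-0.94,0.26],[1.9,0,0]]
    - [[0,-0.94,0.29],[1.9,0,0]]
    - [[0,-0.92,0.32],[1.9,0,0]]
    - [[0,-0.9,0.35],[1.9,0,0]]

```text
time: 44.85
eef_pos: [0.4987, -0.0511, 0.2153]
tcp_rot: [0.12, 0.698, -0.119, 0.696]
contact_force: [0.6, 0.4, -0.6]
opening: 0.802
```

```bash
python3 - <<'E'
from h import *
c=cam('top','t9.png');s=cam('side','s9.png')
z=lambda i,x0,y0,x1,y1,f: cv2.resize(i[y0:y1,x0:x1],None,fx=f,fy=f,interpolation=cv2.INTER_CUBIC)
cv2.imwrite('pics/p9.png',np.hstack([z(c['img'],205,200,295,300,4),z(s['img'],260,150,350,250,4)])[:,:,::-1])
print(fitrect(c,cream(c),(205,200,295,300),.072))
cv2.imwrite('pics/d9.png',np.vstack([z(c['img'],340,95,420,195,4),z(s['img'],410,255,520,290,4)[:,:320]]) [:,:,::-1])
b=cv2.imread('pics/top0.png')[:,:,::-1]
for nm,i in(('now',c['img']),('orig',b)):
    hsv=cv2.cvtColor(i,cv2.COLOR_RGB2HSV)
    m=cv2.inRange(hsv,(0,150,80),(8,255,255))|cv2.inRange(hsv,(172,150,80),(180,255,255))
    print(nm,fitrect(c,m,(362,95,393,155),.012))
E
```

```text
[(array([241., 254.]), array([485., 194.]), 125.6, 65.0, -9.4)]
now [(array([385., 128.]), array([ 829.8, -170.3]), 114.3, 32.1, -10.9)]
orig [(array([376., 125.]), array([ 836.6, -147.3]), 111.6, 26.7, -11.3)]
```

View pics/p9.png

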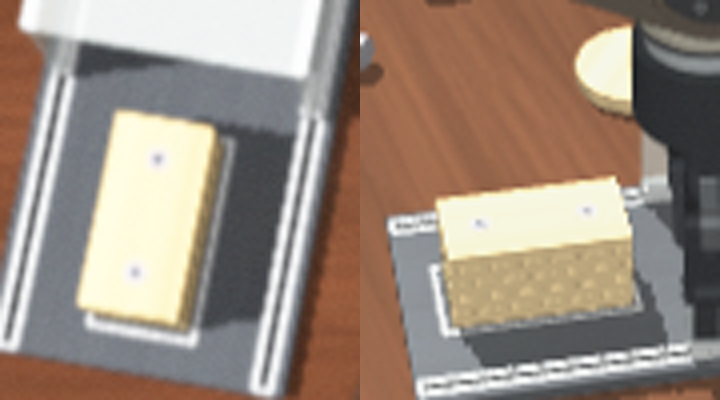

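View pics/d9.png

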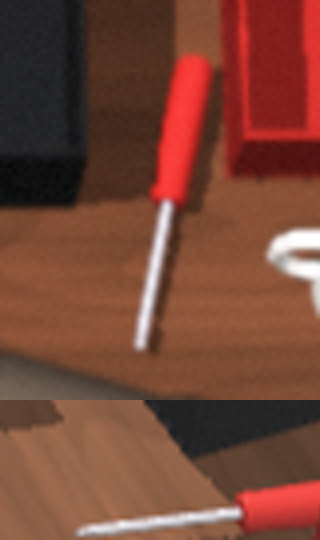

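The pile is flush in both views. Next I'll work out the pinch point on the screwdriver shaft.

```bash
python3 - <<'E'
from h import *
c=cam('top');s=cam('side')
pt=np.array([[167,205],[142,345]])/4+[340,95]
ps=np.array([[238,112],[82,132]])/4+[410,255]
for z in(.004,.008,.012): print(z,(ray(c,pt,z)*1000).round(1).tolist(),(ray(s,ps,z)*1000).round(1).tolist())
# two-view triangulation
for a,b in zip(pt,ps):
    Pt=c['camera_matrix']@np.c_[c['R'],c['t']];Ps=s['camera_matrix']@np.c_[s['R'],s['t']]
    X=cv2.triangulatePoints(Pt,Ps,a.reshape(2,1),b.reshape(2,1));print((X[:3]/X[3]*1000).T.round(1))
plan((733,-152,120),79)
E
```

```text
0.004 [[780.5, -161.6], [685.0, -142.6]] [[781.8, -156.0], [687.5, -136.3]]
0.008 [[779.0, -161.1], [683.8, -142.1]] [[779.3, -159.0], [685.4, -139.4]]
0.012 [[777.5, -160.5], [682.6, -141.6]] [[776.8, -162.0], [683.3, -142.5]]
[[ 778.  -160.7   10.3]]
[[ 683.3 -141.8   11.2]]
t=45.0 p=[498.9 -50.3 215.2] jawnow=70.4 err=[ 234.1 -101.7  -95.2] rot=[-8.6 -0.2 -0.1] open=0.799 F=[0.4 0.6 0.4] q=[-0.3  -0.08  2.02  0.    1.2  -1.53] rows=6
[[[0.314,-0.057,0.85],[-1.4,-0.0,-0.0]],[[0.314,-0.079,0.848],[-1.4,-0.0,-0.0]],[[0.315,-0.1,0.846],[-1.4,-0.0,-0.0]],[[0.315,-0.121,0.843],[-1.4,-0.0,-0.0]],[[0.316,-0.142,0.839],[-1.4,-0.0,-0.0]]]
[[[0.317,-0.163,0.835],[-1.4,-0.0,-0.0]]]
```

Call:
drive_tool:
  series:
    - [[0,-0.06,0.85],[-1.4,0,0]]
    - [[0,-0.08,0.85],[-1.4,0,0]]
    - [[0.2,-0.1,0.85],[-1.4,0,0]]
    - [[0.3,-0.12,0.84],[-1.4,0,0]]
    - [[0.3,-0.14,0.84],[-1.4,0,0]]
  grip: -0.2

```text
time: 45.55
eef_pos: [0.6963, -0.1241, 0.1691]
tcp_rot: [0.073, 0.707, -0.07, 0.7]
contact_force: [0.8, 0.8, 0.5]
opening: 0.398
```

Call:
drive_tool:
  series:
    - [[0.3,-0.1,0.6],[-1,0,0]]
    - [[0,0,0],[0,0,0]]
    - [[0,0,0],[0,0,0]]

```text
time: 45.85
eef_pos: [0.7272, -0.1292, 0.1445]
tcp_rot: [0.066, 0.711, -0.059, 0.698]
contact_force: [0.2, -0.1, 0.7]
opening: 0.402
```

```bash
python3 - <<'E'
from h import *
plan((731,-151.5,60),78.8)
E
```

```text
t=45.9 p=[ 727.2 -129.2  144.5] jawnow=79.8 err=[  3.8 -22.3 -84.5] rot=[ 1.  -1.1 -0.4] open=0.402 F=[ 0.2 -0.1  0.7] q=[-0.31  0.51  1.46  0.    1.19 -1.71] rows=2
[[[0.842,-0.219,0.092],[0.5,-0.5,-0.2]],[[0.843,-0.215,0.087],[0.5,-0.5,-0.2]]]
```

Call:
drive_tool:
  series:
    - [[0.2,-0.44,0.15],[1,-1,-0.4]]
    - [[0.5,0,0],[0,0,0]]
    - [[0.5,0,0],[0,0,0]]
    - [[0.2,0,0],[0,0,0]]
    - [[0,0,0],[0,0,0]]

```text
time: 46.35
eef_pos: [0.7291, -0.1436, 0.0777]
tcp_rot: [0.066, 0.703, -0.066, 0.705]
contact_force: [0.4, 0.7, 0.0]
opening: 0.403
```

```bash
python3 - <<'E'
from h import *
plan((731,-151.5,40),78.8)
s=cam('side');print(s['img'].shape)
cv2.imwrite('pics/s10.png',cv2.resize(s['img'][220:310,380:520],None,fx=5,fy=5,interpolation=cv2.INTER_CUBIC)[:,:,::-1])
E
```

```text
t=46.4 p=[ 729.1 -143.6   77.7] jawnow=79.3 err=[  1.9  -7.9 -37.7] rot=[ 0.5  0.1 -0. ] open=0.403 F=[0.4 0.7 0. ] q=[-0.33  0.58  1.49  0.    1.07 -1.72] rows=1
[[[0.753,-0.148,0.065],[0.5,0.1,-0.0]]]
(480, 640, 3)
```

View pics/s10.png

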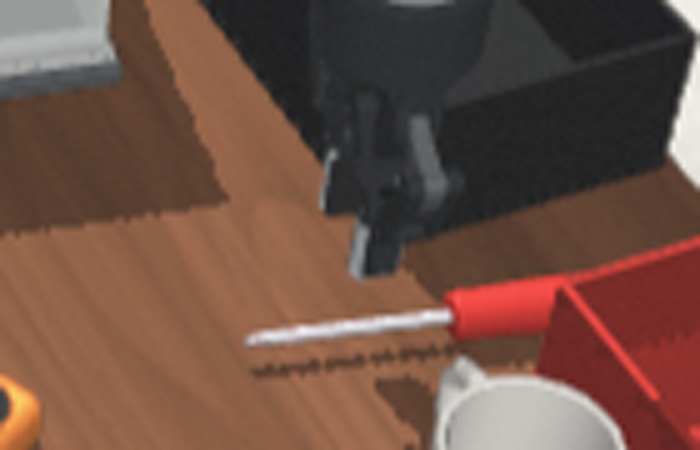

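```bash
python3 - <<'E'
from h import *
c=cam('top')
print(ray(c,[(361,147),(361,135)],0.0)*1000, ray(c,[(361,147),(361,140)],.06)*1000)
plan((706,-146.5,40),78.8)
E
```

```text
[[ 780.07219355 -107.27873006]
 [ 813.41436701 -107.99776023]] [[ 757.53807709 -101.15507144]
 [ 776.06634914 -101.55463707]]
t=46.5 p=[ 730.4 -144.2   79.7] jawnow=79.3 err=[-24.4  -2.3 -39.7] rot=[0.5 0.3 0. ] open=0.398 F=[ 0.1  0.1 -0.8] q=[-0.33  0.58  1.49  0.    1.07 -1.72] rows=1
[[[0.791,-0.135,-0.476],[0.5,0.3,0.0]]]
```

Tray edge is at x≈0.775; pinching at x=0.706 keeps the gripper body clear.

Call:
drive_tool:
  series:
    - [[0,-0.15,-0.48],[0.5,0.3,0]]
    - [[0,0,0],[0,0,0]]
    - [[0.4,0,0],[0,0,0]]
    - [[0.3,0,0],[0,0,0]]
    - [[0,0,0],[0,0,0]]

```text
time: 46.95
eef_pos: [0.7096, -0.1472, 0.05]
tcp_rot: [0.067, 0.699, -0.07, 0.709]
contact_force: [-1.0, -0.0, 0.3]
opening: 0.402
```

```bash
python3 - <<'E'
from h import *
plan((706,-146.5,16),78.8)
E
```

```text
t=47.0 p=[ 709.6 -147.2   50. ] jawnow=78.9 err=[ -3.6   0.7 -34. ] rot=[0.1 0.8 0.1] open=0.402 F=[-1.  -0.   0.3] q=[-0.34  0.58  1.56  0.    0.99 -1.72] rows=1
[[[0.68,0.001,-0.083],[0.1,0.8,0.1]]]
```

Call:
drive_tool:
  series:
    - [[0.2,0,-0.09],[0.1,0.8,0.1]]
    - [[0.3,0,0],[0,0,0]]
    - [[0.1,0,0],[0,0,0]]
    - [[0,0,0],[0,0,0]]
    - [[0,0,0],[0,0,0]]

```text
time: 47.45
eef_pos: [0.705, -0.146, 0.0148]
tcp_rot: [0.069, 0.705, -0.069, 0.702]
contact_force: [-0.1, -0.0, -0.3]
opening: 0.399
```

```bash
python3 - <<'E'
from h import *
plan((706,-146.5,16),78.8)
E
```

```text
t=47.5 p=[ 705.  -146.    14.8] jawnow=78.8 err=[ 1.  -0.5  1.2] rot=[-0.  -0.2 -0. ] open=0.399 F=[-0.1 -0.  -0.3] q=[-0.34  0.62  1.56 -0.    0.96 -1.72] rows=1
[[[-0.024,-0.007,0.022],[-0.0,-0.2,-0.0]]]
```

Call:
drive_tool:
  series:
    - [[-0.03,0,0],[0,0,0]]
    - [[0,0,0],[0,0,0]]
    - [[0,0,0],[0,0,0]]
    - [[0,0,0],[0,0,0]]
    - [[0,0,0],[0,0,0]]
  grip: -1
  newtons: 20

```text
time: 47.95
eef_pos: [0.7058, -0.1463, 0.0183]
tcp_rot: [0.069, 0.704, -0.069, 0.703]
contact_force: [0.7, 0.3, -1.2]
opening: 0.057
```

```bash
python3 - <<'E'
from h import *
p=ctrl.get_state()['eef_pos']*1000
plan(p+np.array([6.8,23,0]),78.8,step=8)
s=cam('side')
cv2.imwrite('pics/s11.png',cv2.resize(s['img'][220:310,380:520],None,fx=5,fy=5,interpolation=cv2.INTER_CUBIC)[:,:,::-1])
E
```

```text
t=48.0 p=[ 705.8 -146.3   18.3] jawnow=78.8 err=[ 6.8 23.   0. ] rot=[-0.  -0.1 -0. ] open=0.057 F=[ 0.7  0.3 -1.2] q=[-0.34  0.62  1.56 -0.    0.96 -1.72] rows=3
[[[-0.0,0.159,0.015],[-0.0,-0.0,-0.0]],[[-0.0,0.159,0.015],[-0.0,-0.0,-0.0]],[[-0.0,0.159,0.015],[-0.0,-0.0,-0.0]]]
```

View pics/s11.png

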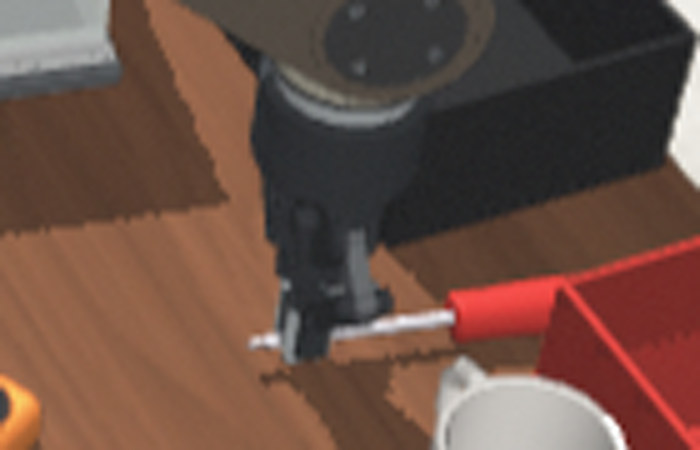

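The shaft is pinched. I'll slide it back 24 mm.

Call:
drive_tool:
  series:
    - [[0,0.15,0.02],[0,0,0]]
    - [[0,0.15,0.02],[0,0,0]]
    - [[0,0.1,0.02],[0,0,0]]
    - [[0,0,0],[0,0,0]]
    - [[0,0,0],[0,0,0]]

```text
time: 48.5
eef_pos: [0.7135, -0.1249, 0.0183]
tcp_rot: [0.069, 0.704, -0.069, 0.703]
contact_force: [-0.7, -0.2, -0.5]
opening: 0.056
```

```bash
python3 - <<'E'
from h import *
plan([712.6,-123.3,17.5],78.8,step=8)
E
```

```text
t=48.5 p=[ 713.5 -124.9   18.3] jawnow=78.8 err=[-0.9  1.6 -0.8] rot=[ 0.  -0.1 -0. ] open=0.056 F=[-0.7 -0.2 -0.5] q=[-0.31  0.62  1.55  0.    0.97 -1.69] rows=1
[[[0.015,0.029,-0.023],[0.0,-0.1,-0.0]]]
```

Call:
drive_tool:
  series:
    - [[0.01,0.03,-0.02],[0,0,0]]
    - [[0,0,0],[0,0,0]]
    - [[0,0,0],[0,0,0]]

```text
time: 48.8
eef_pos: [0.7127, -0.1232, 0.0177]
tcp_rot: [0.069, 0.704, -0.069, 0.703]
contact_force: [0.1, -0.6, -0.2]
opening: 0.054
```

Call:
drive_tool:
  series:
    - [[0,0,0],[0,0,0]]
    - [[0,0,0],[0,0,0]]
    - [[0,0,0],[0,0,0]]
  grip: -0.5

```text
time: 49.1
eef_pos: [0.713, -0.1237, 0.0181]
tcp_rot: [0.069, 0.704, -0.069, 0.704]
contact_force: [0.9, 0.2, -0.0]
opening: 0.247
```

Call:
drive_tool:
  series:
    - [[-0.3,0,0],[0,0,0]]
    - [[-0.6,0,0],[0,0,0]]
    - [[-0.9,0,0],[0,0,0]]
    - [[-0.9,0,0],[0,0,0]]
    - [[-0.6,0,0],[0,0,0]]

```text
time: 49.6
eef_pos: [0.7098, -0.1231, 0.1847]
tcp_rot: [0.07, 0.708, -0.068, 0.699]
contact_force: [0.6, 0.1, 0.5]
opening: 0.249
```

```bash
python3 - <<'E'
from h import *
plan([437,-203,180],68,step=49)
c=cam('side','s12.png')
E
```

```text
t=49.6 p=[ 709.8 -123.1  184.7] jawnow=78.8 err=[-272.8  -79.9   -4.7] rot=[10.8 -0.8 -0. ] open=0.249 F=[0.6 0.1 0.5] q=[-0.31  0.44  1.49 -0.    1.23 -1.69] rows=6
[[[0.026,-0.439,-0.84],[1.8,-0.1,-0.0]],[[0.024,-0.465,-0.826],[1.8,-0.1,-0.0]],[[0.022,-0.49,-0.811],[1.8,-0.1,-0.0]],[[0.021,-0.515,-0.795],[1.8,-0.1,-0.0]],[[0.019,-0.54,-0.779],[1.8,-0.1,-0.0]]]
[[[0.017,-0.564,-0.761],[1.8,-0.1,-0.0]]]
```

View pics/s12.png

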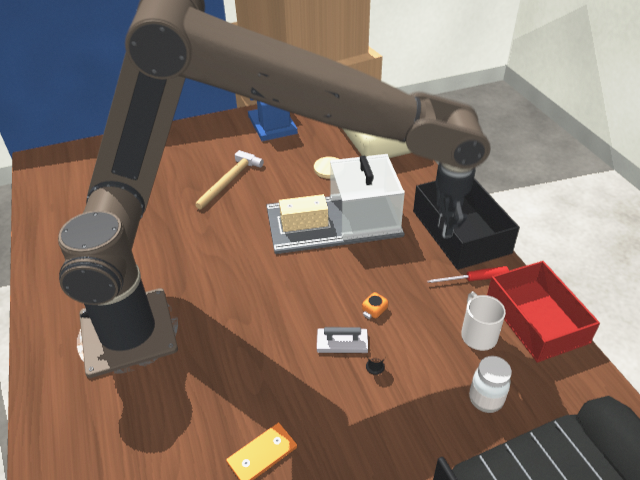

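The screwdriver is back, with its tip at (430,281) against the original (429,282). Next is the weight, which is still at (343,341) and unmoved.

Call:
drive_tool:
  series:
    - [[0,-0.44,-0.84],[1.8,0,0]]
    - [[0,-0.47,-0.83],[1.8,0,0]]
    - [[0,-0.49,-0.81],[1.8,0,0]]
    - [[0,-0.51,-0.8],[1.8,0,0]]
    - [[0,-0.5,-0.7],[1.8,0,0]]

```text
time: 50.15
eef_pos: [0.4889, -0.1911, 0.198]
tcp_rot: [0.123, 0.692, -0.125, 0.7]
contact_force: [-0.6, -0.8, 0.9]
opening: 0.255
```

```bash
python3 - <<'E'
from h import *
plan([436.5,-203,160],68.1,step=49)
E
```

```text
t=50.1 p=[ 488.9 -191.1  198. ] jawnow=69.8 err=[-52.4 -11.9 -38. ] rot=[1.7 0.7 0.1] open=0.255 F=[-0.6 -0.8  0.9] q=[-0.57 -0.01  1.99  0.    1.15 -1.79] rows=2
[[[0.374,-0.293,-0.455],[0.8,0.4,0.0]],[[0.377,-0.3,-0.449],[0.8,0.4,0.0]]]
```

Call:
drive_tool:
  series:
    - [[0.2,-0.29,-0.45],[0.8,0.4,0]]
    - [[0.3,-0.25,-0.3],[0.8,0.4,0]]
    - [[0,0,0],[0,0,0]]
    - [[0,0,0],[0,0,0]]

```text
time: 50.55
eef_pos: [0.4395, -0.205, 0.1759]
tcp_rot: [0.135, 0.692, -0.138, 0.695]
contact_force: [0.5, 0.0, 0.1]
opening: 0.252
```

```bash
python3 - <<'E'
from h import *
plan([436.5,-203,80],68.1,step=49)
c=cam('side');print(fitrect(c,cv2.inRange(cv2.cvtColor(c['img'],cv2.COLOR_RGB2HSV),(0,0,200),(180,30,255)),(310,320,372,358),.016,30))
cv2.imwrite('pics/s13.png',cv2.resize(c['img'][270:380,280:420],None,fx=5,fy=5,interpolation=cv2.INTER_CUBIC)[:,:,::-1])
E
```

```text
t=50.5 p=[ 439.5 -205.   175.9] jawnow=67.8 err=[ -3.    2.  -95.9] rot=[-0.3  0.3  0.2] open=0.252 F=[0.5 0.  0.1] q=[-0.65 -0.08  2.1  -0.    1.11 -1.83] rows=2
[[[0.958,0.01,-0.04],[-0.2,0.1,0.1]],[[0.959,0.008,-0.038],[-0.2,0.1,0.1]]]
[(array([343., 338.]), array([ 434.7, -205.5]), 41.3, 16.2, -21.3), (array([364., 337.]), array([ 475.6, -222.6]), 51.4, 16.8, 70.5), (array([322., 340.]), array([ 394.7, -191. ]), 51.6, 25.7, 69.9)]
```

View pics/s13.png

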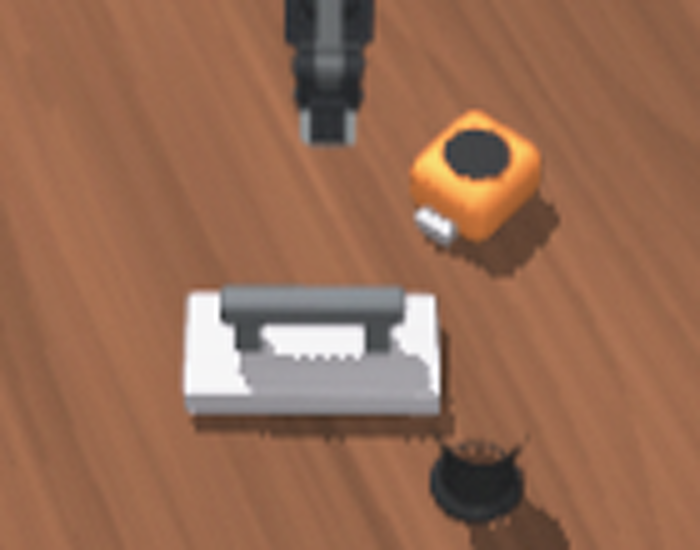

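Call:
drive_tool:
  series:
    - [[0.4,0,-0.05],[-0.3,0.3,0.2]]
    - [[0.6,0,0],[0,0,0]]
    - [[0.5,0,0],[0,0,0]]
    - [[0,0,0],[0,0,0]]
    - [[0,0,0],[0,0,0]]
  grip: -0.25

```text
time: 51.1
eef_pos: [0.4459, -0.2055, 0.1055]
tcp_rot: [0.131, 0.69, -0.134, 0.699]
contact_force: [0.5, -0.2, 0.3]
opening: 0.377
```

```bash
python3 - <<'E'
from h import *
plan([436.5,-203,60],68.1,step=49)
E
```

```text
t=51.1 p=[ 445.9 -205.5  105.5] jawnow=68.5 err=[ -9.4   2.5 -45.5] rot=[0.4 0.7 0.1] open=0.377 F=[ 0.5 -0.2  0.3] q=[-0.64  0.04  2.13  0.    0.96 -1.84] rows=1
[[[0.907,-0.021,-0.205],[0.4,0.7,0.1]]]
```

Call:
drive_tool:
  series:
    - [[0.3,0,-0.18],[0.4,0.7,0.1]]
    - [[0.4,0,0],[0,0,0]]
    - [[0,0,0],[0,0,0]]
    - [[0,0,0],[0,0,0]]

```text
time: 51.5
eef_pos: [0.4404, -0.2033, 0.0732]
tcp_rot: [0.133, 0.692, -0.135, 0.696]
contact_force: [-0.0, 0.7, 0.1]
opening: 0.377
```

```bash
python3 - <<'E'
from h import *
plan([436.5,-203,36],68.1,step=49)
E
```

```text
t=51.5 p=[ 440.4 -203.3   73.2] jawnow=68.1 err=[ -3.9   0.3 -37.2] rot=[0.  0.4 0.1] open=0.377 F=[-0.   0.7  0.1] q=[-0.64  0.08  2.16 -0.    0.9  -1.83] rows=1
[[[0.744,-0.021,-0.079],[0.0,0.4,0.1]]]
```

Call:
drive_tool:
  series:
    - [[0.3,-0.02,-0.08],[0,0.4,0.1]]
    - [[0.35,0,0],[0,0,0]]
    - [[0,0,0],[0,0,0]]
    - [[0,0,0],[0,0,0]]

```text
time: 51.9
eef_pos: [0.4372, -0.2039, 0.0415]
tcp_rot: [0.133, 0.693, -0.135, 0.695]
contact_force: [0.5, -0.4, 0.2]
opening: 0.379
```

```bash
python3 - <<'E'
from h import *
plan([436.5,-203,36],68.1,step=49)
E
```

```text
t=51.9 p=[ 437.2 -203.9   41.5] jawnow=68.1 err=[-0.7  0.9 -5.5] rot=[0.  0.2 0.1] open=0.379 F=[ 0.5 -0.4  0.2] q=[-0.65  0.14  2.17 -0.    0.83 -1.84] rows=1
[[[0.109,0.012,-0.021],[0.0,0.2,0.1]]]
```

Call:
drive_tool:
  series:
    - [[0.12,0.01,-0.03],[0,0.2,0.1]]
    - [[0,0,0],[0,0,0]]
    - [[0,0,0],[0,0,0]]

```text
time: 52.2
eef_pos: [0.4366, -0.2034, 0.0363]
tcp_rot: [0.134, 0.694, -0.134, 0.695]
contact_force: [0.5, 0.1, -0.6]
opening: 0.376
```

Call:
drive_tool:
  series:
    - [[0,0,0],[0,0,0]]
    - [[0,0,0],[0,0,0]]
    - [[0,0,0],[0,0,0]]
    - [[0,0,0],[0,0,0]]
  grip: -1
  newtons: 80

```text
time: 52.6
eef_pos: [0.437, -0.2035, 0.0369]
tcp_rot: [0.134, 0.693, -0.134, 0.695]
contact_force: [0.8, 0.2, -0.5]
opening: 0.143
```

Call:
drive_tool:
  series:
    - [[-0.2,0,0],[0,0,0]]
    - [[-0.3,0,0],[0,0,0]]
    - [[-0.5,0,0],[0,0,0]]
    - [[-0.7,0,0],[0,0,0]]
    - [[-0.7,0,0],[0,0,0]]

```text
time: 53.1
eef_pos: [0.4286, -0.1975, 0.1503]
tcp_rot: [0.138, 0.702, -0.13, 0.686]
contact_force: [0.7, -0.4, -5.1]
opening: 0.142
```

```bash
python3 - <<'E'
from h import *
plan([485,-60,240],75,step=40)
c=cam('side')
cv2.imwrite('pics/s14.png',cv2.resize(c['img'][230:380,280:420],None,fx=4,fy=4,interpolation=cv2.INTER_CUBIC)[:,:,::-1])
E
```

```text
t=53.1 p=[ 428.6 -197.5  150.3] jawnow=68.1 err=[ 56.4 137.5  89.7] rot=[-6.9 -1.4 -0.5] open=0.142 F=[ 0.7 -0.4 -5.1] q=[-0.65 -0.06  2.13  0.    1.09 -1.84] rows=5
[[[-0.355,0.597,-0.005],[-1.4,-0.3,-0.1]],[[-0.356,0.596,0.012],[-1.4,-0.3,-0.1]],[[-0.357,0.595,0.028],[-1.4,-0.3,-0.1]],[[-0.358,0.594,0.044],[-1.4,-0.3,-0.1]],[[-0.358,0.592,0.06],[-1.4,-0.3,-0.1]]]
```

View pics/s14.png

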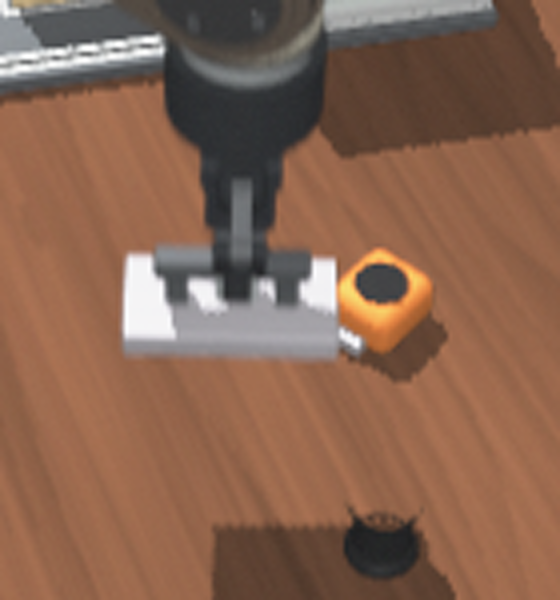

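Call:
drive_tool:
  series:
    - [[-0.4,0.5,0],[-1.4,-0.4,-0.1]]
    - [[-0.4,0.6,0.01],[-1.4,-0.4,-0.1]]
    - [[-0.4,0.6,0.03],[-1.4,-0.4,-0.1]]
    - [[-0.4,0.6,0.04],[-1.4,-0.2,-0.1]]
    - [[-0.4,0.6,0.06],[-1.4,0,-0.1]]

```text
time: 53.65
eef_pos: [0.4821, -0.0621, 0.253]
tcp_rot: [0.091, 0.701, -0.094, 0.701]
contact_force: [-0.3, 0.4, -6.7]
opening: 0.146
```

```bash
python3 - <<'E'
from h import *
plan([486,194,230],79.5,step=40)
E
```

```text
t=53.6 p=[482.1 -62.1 253. ] jawnow=74.9 err=[  3.9 256.1 -23. ] rot=[-4.6  0.1  0.3] open=0.146 F=[-0.3  0.4 -6.7] q=[-0.33 -0.15  2.02 -0.01  1.27 -1.64] rows=7
[[[0.062,0.71,-0.18],[-0.7,0.0,0.0]],[[0.062,0.712,-0.171],[-0.7,0.0,0.0]],[[0.063,0.713,-0.163],[-0.7,0.0,0.0]],[[0.064,0.715,-0.155],[-0.7,0.0,0.0]],[[0.064,0.717,-0.147],[-0.7,0.0,0.0]]]
[[[0.065,0.718,-0.139],[-0.7,0.0,0.0]],[[0.065,0.72,-0.131],[-0.7,0.0,0.0]]]
```

Call:
drive_tool:
  series:
    - [[0,0.71,-0.18],[-0.7,0,0]]
    - [[0,0.71,-0.17],[-0.7,0,0]]
    - [[0,0.71,-0.16],[-0.7,0,0]]
    - [[0.06,0.71,-0.15],[-0.7,0,0]]
    - [[0.06,0.72,-0.15],[-0.7,0,0]]

```text
time: 54.15
eef_pos: [0.4837, 0.1266, 0.2424]
tcp_rot: [0.069, 0.703, -0.073, 0.704]
contact_force: [0.5, -0.5, -5.9]
opening: 0.143
```

Call:
drive_tool:
  series:
    - [[0.06,0.72,-0.14],[-0.7,0,0]]
    - [[0.06,0.4,-0.1],[-0.7,0,0]]
    - [[0,0,0],[0,0,0]]
    - [[0,0,0],[0,0,0]]

```text
time: 54.55
eef_pos: [0.4775, 0.1898, 0.2273]
tcp_rot: [0.056, 0.709, -0.063, 0.701]
contact_force: [0.8, -0.4, -5.4]
opening: 0.142
```

```bash
python3 - <<'E'
from h import *
plan([487.3,194,150],79.5,step=40)
E
```

```text
t=54.5 p=[477.5 189.8 227.3] jawnow=80.3 err=[  9.8   4.2 -77.3] rot=[ 0.8 -0.6  0.6] open=0.142 F=[ 0.8 -0.4 -5.4] q=[ 0.18 -0.05  1.98 -0.01  1.23 -1.22] rows=2
[[[0.772,0.066,0.098],[0.4,-0.3,0.3]],[[0.773,0.063,0.094],[0.4,-0.3,0.3]]]
```

Call:
drive_tool:
  series:
    - [[0.3,0.12,0.18],[0.8,-0.6,0.6]]
    - [[0.5,0,0],[0,0,0]]
    - [[0.3,0,0],[0,0,0]]
    - [[0,0,0],[0,0,0]]
    - [[0,0,0],[0,0,0]]

```text
time: 55.05
eef_pos: [0.487, 0.1893, 0.1684]
tcp_rot: [0.066, 0.705, -0.067, 0.703]
contact_force: [0.8, 0.0, -6.0]
opening: 0.147
```

```bash
python3 - <<'E'
from h import *
plan([487.3,194,130],79.5,step=40)
E
```

```text
t=55.0 p=[487.  189.3 168.4] jawnow=79.2 err=[  0.3   4.7 -38.4] rot=[-0.3 -0.1  0.1] open=0.147 F=[ 0.8  0.  -6. ] q=[ 0.18  0.03  2.01 -0.    1.11 -1.2 ] rows=1
[[[0.768,0.095,-0.011],[-0.3,-0.1,0.1]]]
```

Call:
drive_tool:
  series:
    - [[0.2,0.09,-0.01],[-0.3,0,0.1]]
    - [[0.3,0,0],[0,0,0]]
    - [[0.2,0,0],[0,0,0]]
    - [[0,0,0],[0,0,0]]
    - [[0,0,0],[0,0,0]]

```text
time: 55.55
eef_pos: [0.4901, 0.1937, 0.1349]
tcp_rot: [0.066, 0.702, -0.065, 0.706]
contact_force: [0.1, -0.5, -5.4]
opening: 0.145
```

```bash
python3 - <<'E'
from h import *
plan([487.3,194,116],79.5,step=40)
c=cam('side')
cv2.imwrite('pics/s15.png',cv2.resize(c['img'][120:260,250:410],None,fx=4,fy=4,interpolation=cv2.INTER_CUBIC)[:,:,::-1])
E
```

```text
t=55.5 p=[490.1 193.7 134.9] jawnow=79.4 err=[ -2.8   0.3 -18.9] rot=[-0.1  0.3 -0.1] open=0.145 F=[ 0.1 -0.5 -5.4] q=[ 0.18  0.08  2.03  0.    1.03 -1.2 ] rows=1
[[[0.379,-0.004,-0.057],[-0.1,0.3,-0.1]]]
```

View pics/s15.png

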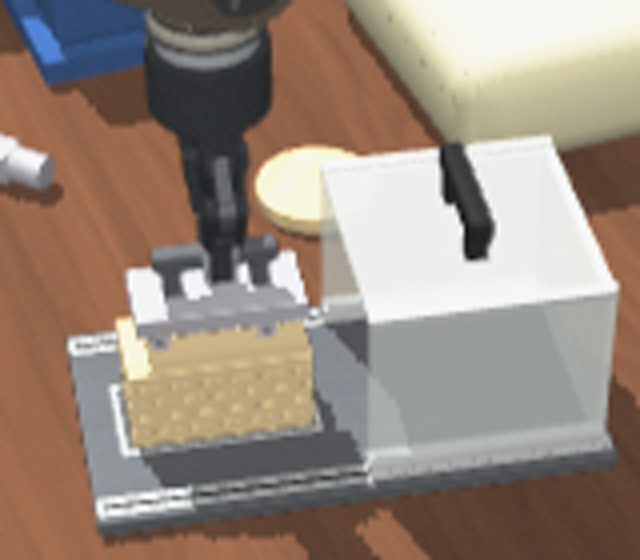

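Call:
drive_tool:
  series:
    - [[0.38,0,-0.06],[-0.1,0.3,-0.1]]
    - [[0,0,0],[0,0,0]]
    - [[0,0,0],[0,0,0]]

```text
time: 55.9
eef_pos: [0.4893, 0.1948, 0.1188]
tcp_rot: [0.065, 0.702, -0.064, 0.706]
contact_force: [0.1, -0.4, -6.1]
opening: 0.145
```

```bash
python3 - <<'E'
from h import *
plan([487.3,194,111],79.5,step=40)
E
```

```text
t=55.9 p=[489.3 194.8 118.8] jawnow=79.5 err=[-2.  -0.8 -7.8] rot=[ 0.   0.3 -0.2] open=0.145 F=[ 0.1 -0.4 -6.1] q=[ 0.19  0.1   2.04  0.    1.   -1.2 ] rows=1
[[[0.156,-0.024,-0.037],[0.0,0.3,-0.2]]]
```

Call:
drive_tool:
  series:
    - [[0.14,-0.03,-0.05],[0,0.3,-0.2]]
    - [[0,0,0],[0,0,0]]
    - [[0,0,0],[0,0,0]]

```text
time: 56.2
eef_pos: [0.4879, 0.194, 0.1137]
tcp_rot: [0.065, 0.703, -0.065, 0.705]
contact_force: [0.1, -0.0, -5.5]
opening: 0.145
```

```bash
python3 - <<'E'
from h import *
plan([487.3,194,108.5],79.5,step=40)
E
```

```text
t=56.2 p=[487.9 194.  113.7] jawnow=79.5 err=[-0.6  0.  -5.2] rot=[ 0.   0.2 -0. ] open=0.145 F=[ 0.1 -0.  -5.5] q=[ 0.19  0.1   2.04 -0.    0.99 -1.2 ] rows=1
[[[0.103,-0.002,-0.011],[0.0,0.2,-0.0]]]
```

Call:
drive_tool:
  series:
    - [[0.08,0,-0.02],[0,0.2,0]]
    - [[0,0,0],[0,0,0]]
    - [[0,0,0],[0,0,0]]

```text
time: 56.5
eef_pos: [0.4873, 0.1942, 0.11]
tcp_rot: [0.065, 0.704, -0.064, 0.704]
contact_force: [-0.3, 0.3, -5.5]
opening: 0.148
```

Call:
drive_tool:
  series:
    - [[0.03,0,0],[0,0,0]]
    - [[0,0,0],[0,0,0]]

```text
time: 56.7
eef_pos: [0.4877, 0.1944, 0.1091]
tcp_rot: [0.065, 0.704, -0.064, 0.704]
contact_force: [-0.5, -0.0, -5.7]
opening: 0.142
```

Call:
drive_tool:
  series:
    - [[0.03,0,0],[0,0,0]]
    - [[0,0,0],[0,0,0]]

```text
time: 56.9
eef_pos: [0.4881, 0.1946, 0.1092]
tcp_rot: [0.065, 0.704, -0.064, 0.705]
contact_force: [1.5, 0.2, -5.8]
opening: 0.143
```

Call:
drive_tool:
  series:
    - [[0.02,0,0],[0,0,0]]
    - [[0,0,0],[0,0,0]]

```text
time: 57.1
eef_pos: [0.4884, 0.1948, 0.109]
tcp_rot: [0.065, 0.704, -0.064, 0.705]
contact_force: [-1.6, 0.6, -4.2]
opening: 0.146
```

Call:
drive_tool:
  series:
    - [[0.03,-0.01,-0.02],[0,0,0]]
    - [[0,0,0],[0,0,0]]

```text
time: 57.3
eef_pos: [0.4885, 0.1948, 0.109]
tcp_rot: [0.065, 0.703, -0.064, 0.706]
contact_force: [-1.2, -0.2, -4.5]
opening: 0.143
```

Call:
drive_tool:
  series:
    - [[0.03,0,0],[0,0,0]]
    - [[0,0,0],[0,0,0]]

```text
time: 57.5
eef_pos: [0.4885, 0.1948, 0.109]
tcp_rot: [0.065, 0.703, -0.064, 0.705]
contact_force: [-0.3, 0.8, -4.5]
opening: 0.143
```

Call:
drive_tool:
  series:
    - [[0,0,0],[0,0,0]]
    - [[0,0,0],[0,0,0]]
    - [[0,0,0],[0,0,0]]
  grip: -0.4

```text
time: 57.8
eef_pos: [0.4904, 0.195, 0.1096]
tcp_rot: [0.066, 0.701, -0.063, 0.707]
contact_force: [-0.4, 0.0, -0.4]
opening: 0.304
```

Call:
drive_tool:
  series:
    - [[-0.3,0,0],[0,0,0]]
    - [[-0.5,0,0],[0,0,0]]
    - [[-0.8,0,0],[0,0,0]]
    - [[-0.8,0,0],[0,0,0]]
    - [[-0.6,0,0],[0,0,0]]

```text
time: 58.3
eef_pos: [0.4871, 0.194, 0.2632]
tcp_rot: [0.065, 0.704, -0.064, 0.705]
contact_force: [0.7, -0.1, -0.3]
opening: 0.299
```

```bash
python3 - <<'E'
from h import *
plan([600,-30,240],-11,step=45)
E
```

```text
t=58.3 p=[487.1 194.  263.2] jawnow=79.5 err=[ 112.9 -224.   -23.2] rot=[-89.5   0.1  -0. ] open=0.299 F=[ 0.7 -0.1 -0.3] q=[ 0.18 -0.07  1.92  0.    1.28 -1.2 ] rows=11
[[[0.042,-0.363,0.276],[-8.1,0.0,-0.0]],[[0.042,-0.399,0.222],[-8.1,0.0,-0.0]],[[0.042,-0.426,0.163],[-8.1,0.0,-0.0]],[[0.042,-0.445,0.101],[-8.1,0.0,-0.0]],[[0.042,-0.455,0.037],[-8.1,0.0,-0.0]]]
[[[0.042,-0.455,-0.027],[-8.1,0.0,-0.0]],[[0.042,-0.447,-0.091],[-8.1,0.0,-0.0]],[[0.042,-0.429,-0.154],[-8.1,0.0,-0.0]],[[0.042,-0.403,-0.213],[-8.1,0.0,-0.0]],[[0.042,-0.369,-0.268],[-8.1,0.0,-0.0]]]
[[[0.042,-0.327,-0.317],[-8.1,0.0,-0.0]]]
```

```bash
sed -i 's/def plan(pos,jaw,/def plan(pos,jaw,force=None,/; s/for a in (jaw,jaw+180):/for a in ((jaw,jaw+180) if force is None else (force,)):/' h.py; sed -i 's/def plan(pos,jaw,force=None,maxrows=5,step=49.0,turn=8.4)/def plan(pos,jaw,maxrows=5,step=49.0,turn=8.4,force=None)/' h.py
python3 - <<'E'
from h import *
plan([646,162.5,255],-11,step=45,force=-11)
c=cam('side')
cv2.imwrite('pics/s16.png',cv2.resize(c['img'][140:260,250:410],None,fx=4.5,fy=4.5,interpolation=cv2.INTER_CUBIC)[:,:,::-1])
E
```

```text
t=58.3 p=[487.1 194.  263.2] jawnow=79.5 err=[158.9 -31.5  -8.2] rot=[90.5 -0.  -0.1] open=0.299 F=[ 0.7 -0.1 -0.3] q=[ 0.18 -0.07  1.92  0.    1.28 -1.2 ] rows=11
[[[0.015,-0.004,0.295],[8.2,-0.0,-0.0]],[[0.015,0.038,0.292],[8.2,-0.0,-0.0]],[[0.015,0.08,0.284],[8.2,-0.0,-0.0]],[[0.015,0.12,0.269],[8.2,-0.0,-0.0]],[[0.015,0.157,0.249],[8.2,-0.0,-0.0]]]
[[[0.015,0.191,0.224],[8.2,-0.0,-0.0]],[[0.015,0.221,0.195],[8.2,-0.0,-0.0]],[[0.015,0.247,0.161],[8.2,-0.0,-0.0]],[[0.015,0.267,0.124],[8.2,-0.0,-0.0]],[[0.015,0.282,0.084],[8.2,-0.0,-0.0]]]
[[[0.015,0.291,0.043],[8.2,-0.0,-0.0]]]
```

View pics/s16.png

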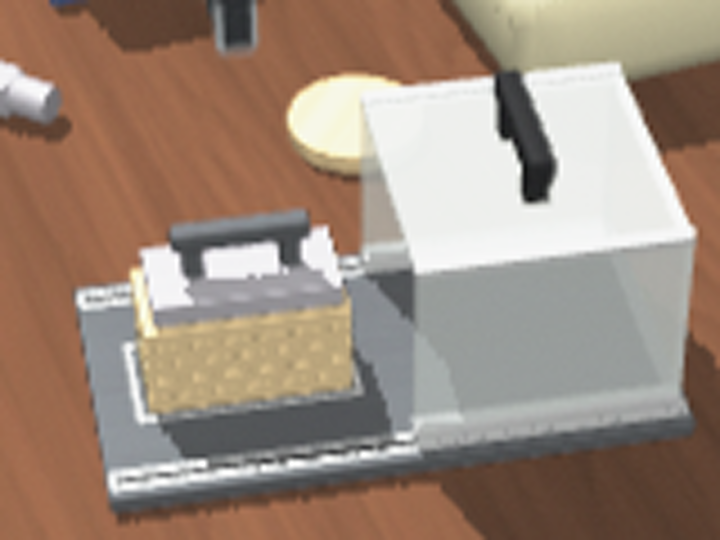

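```bash
python3 - <<'E'
from h import *
plan([600,-30,260],-11,step=45,force=-11)
E
```

```text
t=58.4 p=[489.7 194.5 269.5] jawnow=79.5 err=[ 110.3 -224.5   -9.5] rot=[90.5  0.3 -0.7] open=0.298 F=[2.2 0.  3.8] q=[ 0.19 -0.07  1.92  0.    1.29 -1.2 ] rows=11
[[[0.018,-0.365,0.271],[8.2,0.0,-0.1]],[[0.019,-0.322,0.321],[8.2,0.0,-0.1]],[[0.019,-0.273,0.364],[8.2,0.0,-0.1]],[[0.019,-0.218,0.399],[8.2,0.0,-0.1]],[[0.019,-0.159,0.426],[8.2,0.0,-0.1]]]
[[[0.019,-0.096,0.444],[8.2,0.0,-0.1]],[[0.019,-0.032,0.454],[8.2,0.0,-0.1]],[[0.019,0.034,0.454],[8.2,0.0,-0.1]],[[0.018,0.098,0.444],[8.2,0.0,-0.1]],[[0.018,0.161,0.425],[8.2,0.0,-0.1]]]
[[[0.018,0.22,0.398],[8.2,0.0,-0.1]]]
```

Call:
drive_tool:
  series:
    - [[0,-0.37,0.27],[8.2,0,0]]
    - [[0,-0.32,0.32],[8.2,0,0]]
    - [[0,-0.27,0.36],[8.2,0,0]]
    - [[0,-0.22,0.4],[8.2,0,0]]
    - [[0,-0.16,0.43],[8.2,0,0]]

```text
time: 58.85
eef_pos: [0.5424, 0.0915, 0.2821]
tcp_rot: [0.321, 0.625, -0.307, 0.642]
contact_force: [-0.6, 0.1, 0.3]
opening: 0.301
```

Call:
drive_tool:
  series:
    - [[0,-0.1,0.44],[8.2,0,0]]
    - [[0,-0.03,0.45],[8.2,0,0]]
    - [[0,0.03,0.45],[8.2,0,0]]
    - [[0,0.1,0.44],[8.2,0,0]]
    - [[0,0.16,0.43],[8.2,0,0]]

```text
time: 59.35
eef_pos: [0.5916, -0.0163, 0.2896]
tcp_rot: [0.535, 0.467, -0.512, 0.484]
contact_force: [-0.1, 0.3, -0.6]
opening: 0.3
```

```bash
python3 - <<'E'
from h import *
c=cam('top')
cv2.imwrite('pics/t17.png',cv2.resize(c['img'][195:305,195:305],None,fx=5,fy=5,interpolation=cv2.INTER_CUBIC)[:,:,::-1])
hsv=cv2.cvtColor(c['img'],cv2.COLOR_RGB2HSV)
print('w',fitrect(c,cv2.inRange(hsv,(90,0,70),(160,40,255)),(218,225,262,285),.088,100))
m=cream(c)
print('b',fitrect(c,cv2.morphologyEx(m,cv2.MORPH_CLOSE,np.ones((25,25))),(210,215,270,295),.072,100))
plan([646,162.5,230],-11,step=45,force=-11)
E
```

```text
w [(array([240., 254.]), array([481.4, 196.2]), 143.2, 102.7, 0.6)]
b [(array([247., 263.]), array([480.7, 195.4]), 119.8, 64.3, -8.0)]
t=59.4 p=[592.8 -19.5 289.8] jawnow=-5.9 err=[ 53.2 182.  -59.8] rot=[ 5.1 -0.5 -2.4] open=0.299 F=[ 0.3 -1.6  0.6] q=[-0.21  0.05  1.76  0.01  1.29 -0.11] rows=5
[[[0.249,0.127,-0.744],[1.0,-0.1,-0.5]],[[0.247,0.116,-0.747],[1.0,-0.1,-0.5]],[[0.245,0.104,-0.749],[1.0,-0.1,-0.5]],[[0.243,0.093,-0.752],[1.0,-0.1,-0.5]],[[0.241,0.081,-0.753],[1.0,-0.1,-0.5]]]
```

View pics/t17.png

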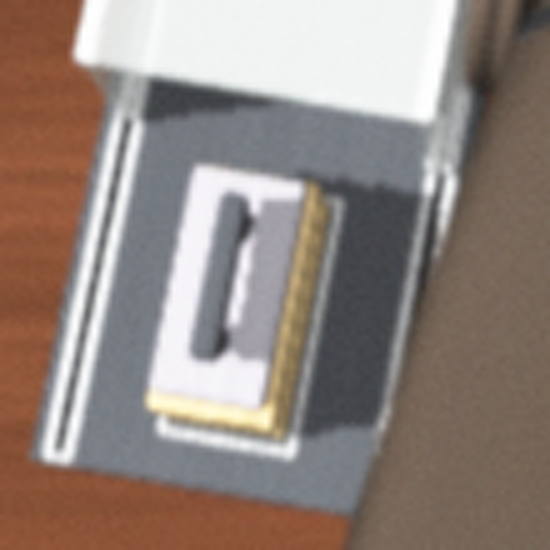

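```bash
python3 - <<'E'
from h import *
c=cam('top')
hsv=cv2.cvtColor(c['img'],cv2.COLOR_RGB2HSV)
# slab top: bluish/violet grey incl. shadow and grip (sat low), exclude cream
i=c['img'].astype(int); 
m=((i[:,:,2]-i[:,:,1]>2)&(i.sum(2)>300)|((i[:,:,2]>=i[:,:,1]-2)&(i.sum(2)>560))).astype(np.uint8)*255
mm=np.zeros_like(m);mm[226:279,225:258]=m[226:279,225:258]
mm=cv2.morphologyEx(mm,cv2.MORPH_OPEN,np.ones((2,2)));
cv2.imwrite('pics/m17.png',cv2.resize(mm[195:305,195:305],None,fx=5,fy=5,interpolation=cv2.INTER_NEAREST))
for o in fitrect(c,mm,(200,200,300,300),.088,50): print('slab',*o)
P=np.array([[197,166],[303,181],[158,399],[268,406]])/5+195
print(ray(c,P,.088)*1000, (ray(c,P,.088)*1000).mean(0))
Q=np.array([[148,407],[273,432]])/5+195   # near board corners at z=.072
q=ray(c,Q,.072)*1000; print(q)
a=np.radians(-10.5); print('board centre est',q.mean(0)+60*np.array([np.cos(a),np.sin(a)]))
E
```

```text
slab [240. 249.] [488.4 191.2] 117.8 76.5 -0.3
[[544.50858896 209.00019842]
 [536.92758633 158.33101457]
 [432.62418493 225.23715262]
 [428.97525097 173.49799157]] [485.7589028  191.51658929]
[[430.71482541 232.51238964]
 [418.36067541 172.86911441]]
board centre est [483.53304486 191.75662049]
```

View pics/m17.png

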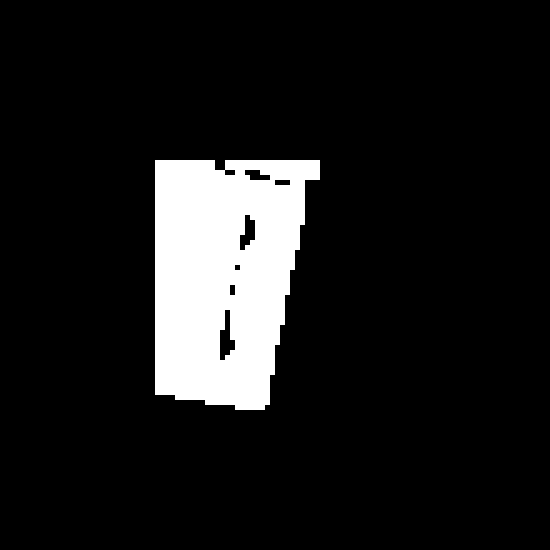

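The weight sits about 2 mm off the pile centre along x and is aligned and level. That is good enough, so I'll go on to the guard.

Call:
drive_tool:
  series:
    - [[0.1,0.13,-0.74],[1,0,-0.5]]
    - [[0.1,0.12,-0.75],[1,0,-0.5]]
    - [[0.2,0.1,-0.75],[1,0,-0.5]]
    - [[0.2,0.09,-0.75],[1,0,-0.5]]
    - [[0.2,0.08,-0.6],[1,0,-0.4]]
  grip: 0
  newtons: 40

```text
time: 59.95
eef_pos: [0.6431, 0.1609, 0.2575]
tcp_rot: [0.547, 0.454, -0.539, 0.452]
contact_force: [0.1, -0.5, -0.4]
opening: 0.497
```

Call:
drive_tool:
  series:
    - [[0,0,0],[0,0,0]]
    - [[0,0,0],[0,0,0]]

```text
time: 60.15
eef_pos: [0.6419, 0.1659, 0.2564]
tcp_rot: [0.544, 0.457, -0.537, 0.453]
contact_force: [0.1, -0.7, 0.4]
opening: 0.499
```

```bash
python3 - <<'E'
from h import *
plan([646,162.5,195],-11,force=-11)
E
```

```text
t=60.1 p=[641.9 165.9 256.4] jawnow=-9.8 err=[  4.1  -3.4 -61.4] rot=[ 1.2 -0.6 -0.1] open=0.499 F=[ 0.1 -0.7  0.4] q=[0.1  0.25 1.6  0.01 1.29 0.27] rows=2
[[[0.614,0.045,0.034],[0.6,-0.3,-0.1]],[[0.614,0.046,0.03],[0.6,-0.3,-0.1]]]
```

Call:
drive_tool:
  series:
    - [[0.3,0.09,0.07],[1.1,-0.6,-0.1]]
    - [[0.5,0,0],[0,0,0]]
    - [[0.3,0,0],[0,0,0]]
    - [[0,0,0],[0,0,0]]
    - [[0,0,0],[0,0,0]]

```text
time: 60.65
eef_pos: [0.6463, 0.1572, 0.2007]
tcp_rot: [0.547, 0.448, -0.546, 0.45]
contact_force: [0.3, 0.5, -0.8]
opening: 0.503
```

```bash
python3 - <<'E'
from h import *
plan([646,162.5,163],-11,force=-11)
c=cam('side')
cv2.imwrite('pics/s18.png',cv2.resize(c['img'][120:260,260:420],None,fx=4,fy=4,interpolation=cv2.INTER_CUBIC)[:,:,::-1])
E
```

```text
t=60.6 p=[646.3 157.2 200.7] jawnow=-11.2 err=[ -0.3   5.3 -37.7] rot=[-0.2  0.1 -0.2] open=0.503 F=[ 0.3  0.5 -0.8] q=[ 0.09  0.3   1.64 -0.    1.2   0.28] rows=1
[[[0.755,-0.029,-0.103],[-0.2,0.1,-0.2]]]
```

View pics/s18.png

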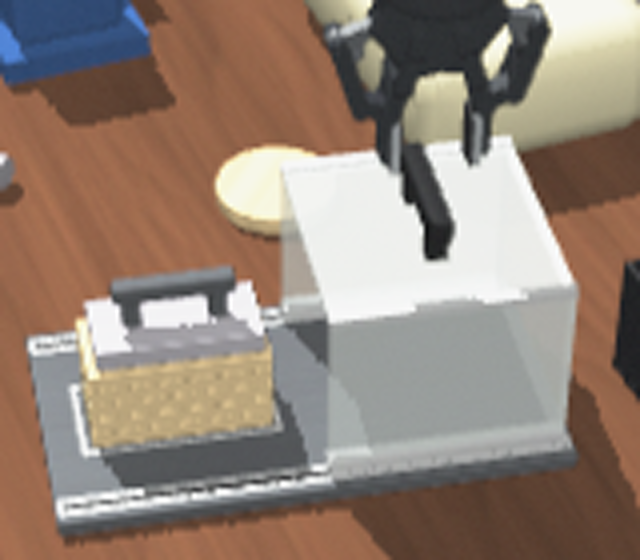

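Call:
drive_tool:
  series:
    - [[0.3,-0.02,-0.1],[-0.2,0.1,-0.2]]
    - [[0.3,0,0],[0,0,0]]
    - [[0.1,0,0],[0,0,0]]
    - [[0,0,0],[0,0,0]]
    - [[0,0,0],[0,0,0]]

```text
time: 61.2
eef_pos: [0.6472, 0.1626, 0.1645]
tcp_rot: [0.547, 0.449, -0.545, 0.45]
contact_force: [0.2, -0.1, 0.1]
opening: 0.498
```

```bash
python3 - <<'E'
from h import *
plan([646,162.5,161],-11,force=-11)
E
```

```text
t=61.2 p=[647.2 162.6 164.5] jawnow=-11.0 err=[-1.2 -0.1 -3.5] rot=[ 0.  -0.1 -0.2] open=0.498 F=[ 0.2 -0.1  0.1] q=[0.09 0.34 1.66 0.   1.14 0.29] rows=1
[[[0.071,-0.024,0.006],[0.0,-0.1,-0.2]]]
```

Call:
drive_tool:
  series:
    - [[0.07,-0.02,0],[0,0,-0.2]]
    - [[0,0,0],[0,0,0]]

```text
time: 61.4
eef_pos: [0.6465, 0.1629, 0.1613]
tcp_rot: [0.546, 0.45, -0.545, 0.45]
contact_force: [-0.4, -0.2, -0.4]
opening: 0.501
```

Call:
drive_tool:
  series:
    - [[0,0,0],[0,0,0]]
    - [[0,0,0],[0,0,0]]
    - [[0,0,0],[0,0,0]]
    - [[0,0,0],[0,0,0]]
  grip: -1

```text
time: 61.8
eef_pos: [0.6459, 0.1631, 0.1621]
tcp_rot: [-0.545, -0.451, 0.545, -0.45]
contact_force: [0.4, -1.2, -0.9]
opening: 0.175
```

Call:
drive_tool:
  series:
    - [[0,-0.3,0],[0,0,0]]
    - [[0,-0.4,0],[0,0,0]]
    - [[0,-0.4,0],[0,0,0]]
    - [[0,-0.4,0],[0,0,0]]
    - [[0,-0.4,0],[0,0,0]]

```text
time: 62.3
eef_pos: [0.5569, 0.1794, 0.1621]
tcp_rot: [0.549, 0.447, -0.541, 0.454]
contact_force: [2.9, -0.8, -0.8]
opening: 0.179
```

```bash
python3 - <<'E'
from h import *
plan([484,194,161],-11,force=-11)
E
```

```text
t=62.3 p=[556.9 179.4 162.1] jawnow=-10.9 err=[-72.9  14.6  -1.1] rot=[ 0.1 -0.2 -0.8] open=0.179 F=[ 2.9 -0.8 -0.8] q=[ 0.14  0.16  1.88 -0.    1.09  0.33] rows=2
[[[0.0,-0.744,-0.006],[0.1,-0.1,-0.4]],[[0.005,-0.744,-0.005],[0.1,-0.1,-0.4]]]
```

Call:
drive_tool:
  series:
    - [[0,-0.35,0],[0,0,0]]
    - [[0,-0.3,0],[0,0,0]]
    - [[0,-0.25,0],[0,0,0]]
    - [[0,-0.15,0],[0,0,0]]

```text
time: 62.7
eef_pos: [0.504, 0.1891, 0.162]
tcp_rot: [0.55, 0.446, -0.54, 0.455]
contact_force: [2.5, -0.4, -1.6]
opening: 0.176
```

Call:
drive_tool:
  series:
    - [[0,-0.12,0],[0,0,0]]
    - [[0,-0.12,0],[0,0,0]]
    - [[0,-0.12,0],[0,0,0]]

```text
time: 63.0
eef_pos: [0.4857, 0.1924, 0.162]
tcp_rot: [0.55, 0.446, -0.54, 0.455]
contact_force: [2.9, -0.7, -0.7]
opening: 0.181
```

Call:
drive_tool:
  series:
    - [[0,-0.1,0],[0,0,0]]
    - [[0,-0.1,0],[0,0,0]]

```text
time: 63.2
eef_pos: [0.4835, 0.1928, 0.1621]
tcp_rot: [0.557, 0.439, -0.533, 0.462]
contact_force: [25.8, -4.4, -16.5]
opening: 0.177
```

Call:
drive_tool:
  series:
    - [[0,-0.1,0],[0,0,0]]
    - [[0,-0.1,0],[0,0,0]]

```text
time: 63.4
eef_pos: [0.4836, 0.1928, 0.1618]
tcp_rot: [0.565, 0.432, -0.524, 0.469]
contact_force: [19.5, -3.7, -10.6]
opening: 0.183
```

Travel was 165 mm to the stop, so the guard is shut. I'll relax, release and retreat.

Call:
drive_tool:
  series:
    - [[0,0,0],[0,0,0]]
    - [[0,0,0],[0,0,0]]

```text
time: 63.6
eef_pos: [0.4838, 0.1928, 0.1618]
tcp_rot: [0.565, 0.432, -0.525, 0.467]
contact_force: [2.9, -0.5, 0.2]
opening: 0.175
```

Call:
drive_tool:
  series:
    - [[0,0,0],[0,0,0]]
    - [[0,0,0],[0,0,0]]
    - [[0,0,0],[0,0,0]]
    - [[0,0,0],[0,0,0]]
  grip: 0

```text
time: 64.0
eef_pos: [0.4836, 0.1934, 0.1621]
tcp_rot: [0.566, 0.431, -0.524, 0.468]
contact_force: [-0.3, 0.6, -0.3]
opening: 0.506
```

```bash
python3 - <<'E'
from h import *
plan([484,193,250],-11,force=-11,step=30)
E
```

```text
t=64.0 p=[483.6 193.4 162.1] jawnow=-11.0 err=[ 0.4 -0.4 87.9] rot=[ 0.  -0.7 -4.4] open=0.506 F=[-0.3  0.6 -0.3] q=[ 0.19 -0.01  2.06 -0.02  1.01  0.4 ] rows=3
[[[-0.584,0.049,-0.006],[0.0,-0.2,-1.5]],[[-0.585,0.033,-0.003],[0.0,-0.2,-1.5]],[[-0.585,0.018,-0.0],[0.0,-0.2,-1.5]]]
```

Call:
drive_tool:
  series:
    - [[-0.58,0.05,0],[0,-0.2,-1.5]]
    - [[-0.58,0.03,0],[0,-0.2,-1.5]]
    - [[-0.6,0.02,0],[0,-0.2,-1.5]]
    - [[-0.3,0,0],[0,0,0]]

```text
time: 64.4
eef_pos: [0.4811, 0.1924, 0.2646]
tcp_rot: [-0.542, -0.453, 0.548, -0.447]
contact_force: [0.4, -1.5, 0.3]
opening: 0.499
```

```bash
python3 - <<'E'
from h import *
plan([480,-30,260],-11,force=-11)
E
```

```text
t=64.4 p=[481.1 192.4 264.6] jawnow=-11.0 err=[  -1.1 -222.4   -4.6] rot=[0.  0.1 0.7] open=0.499 F=[ 0.4 -1.5  0.3] q=[ 0.18 -0.08  1.93  0.    1.3   0.37] rows=5
[[[0.017,0.165,0.874],[0.0,0.0,0.1]],[[0.017,0.165,0.874],[0.0,0.0,0.1]],[[0.018,0.165,0.874],[0.0,0.0,0.1]],[[0.018,0.165,0.874],[0.0,0.0,0.1]],[[0.018,0.165,0.874],[0.0,0.0,0.1]]]
```

Call:
drive_tool:
  series:
    - [[0,0.16,0.87],[0,0,0]]
    - [[0,0.16,0.87],[0,0,0]]
    - [[0,0.16,0.87],[0,0,0]]
    - [[0,0.16,0.87],[0,0,0]]
    - [[0,0.16,0.87],[0,0,0]]

```text
time: 64.9
eef_pos: [0.4817, -0.03, 0.2699]
tcp_rot: [0.544, 0.454, -0.542, 0.453]
contact_force: [1.1, -1.0, -0.2]
opening: 0.503
```

Call:
drive_tool:
  series:
    - [[0,0.16,0.8],[0,0,0]]
    - [[0,0.16,0.5],[0,0,0]]
    - [[0,0,0],[0,0,0]]
    - [[0,0,0],[0,0,0]]
    - [[0,0,0],[0,0,0]]

```text
time: 65.4
eef_pos: [0.485, -0.1033, 0.2702]
tcp_rot: [0.546, 0.451, -0.543, 0.452]
contact_force: [0.6, 0.4, -0.4]
opening: 0.499
```

```bash
python3 - <<'E'
from h import *
c=cam('top','t20.png');s=cam('side','s20.png')
z=lambda i,x0,y0,x1,y1,f: cv2.resize(i[y0:y1,x0:x1],None,fx=f,fy=f,interpolation=cv2.INTER_CUBIC)
cv2.imwrite('pics/f20.png',np.hstack([z(c['img'],195,190,305,310,3.4),z(s['img'],255,140,405,260,3.4)[:, :420]])[:,:,::-1])
E
```

```text
(no output)
```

View pics/f20.png

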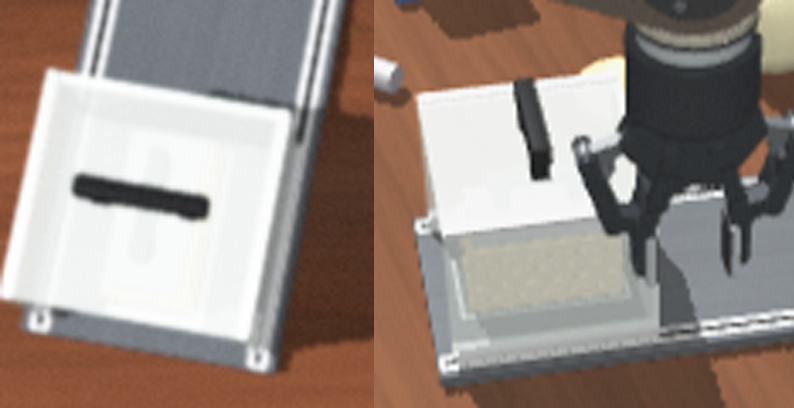

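View pics/t20.png

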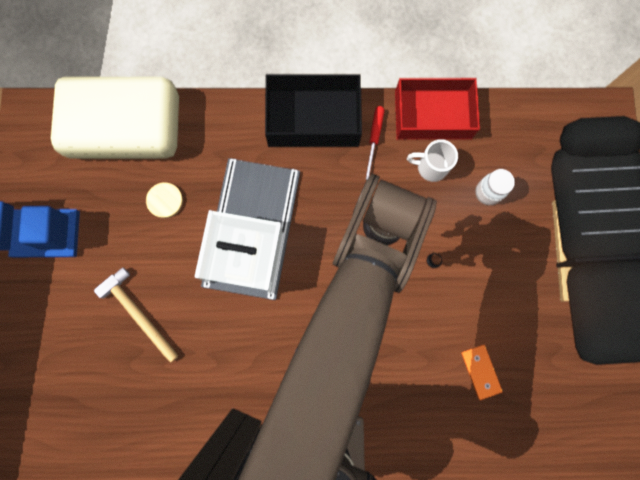

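The guard is shut (handle at (236,247)) with the pile and weight under it. The screwdriver, orange look-alike and the other things are in place. The arm is clear, so I'll hand in.

```bash
python3 -c "
from plant import ctrl
print(ctrl.sign_off())"
```

```text
the job is handed in; nothing more can be done
None
```

The job is done and handed in at about 65 s of robot time. The guard was slid fully open, and all five plywood boards were stacked inside the white outline. I set the weight on the pile by its grip, then slid the guard shut against its stop (165 mm of travel). One board was knocked aside during the run; I measured it again at its new spot and stacked it.

**Last checks**
- **Pile:** it looked flush in both camera views and sat within about 1–2 mm of the outline's centre. My colour-mask fit gave its angle about 1° off the outline.
- **Weight:** it was level, but about 2 mm off the pile's centre along its length by hand-picked corners. Those corners also put its angle about 2° off. The automatic colour-mask fit of the slab failed. I left the weight as it was.
- **Screwdriver:** it rolled about 24 mm during the run, probably tapped by the board touching its tip. I pinched its shaft and slid it back. The side view then showed the tip within about a pixel of where it started.
- **Other things:** by eye in the last top picture, the other things looked where they started, including the orange look-alike. The arm hid the tape measure there; it was in place in an earlier side view.

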